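Load glass panels into a dip carrier and lock them with push caps

ROBOT

A 6-joint arm with a two-finger parallel gripper is mounted at the origin on the work surface. World frame = base frame: x ahead of the robot, y to its left, z up, the work surface at z = 0. Lengths are in m, angles in rad, forces in N, time in s.
With the tool pointing down it reaches from about 0.275 to 0.875 m from the base axis. Payload 12.5 kg.
Tool frame: the origin (TCP) lies at the very end of the fingers, on their centre line; the grasp point (between the pads) lies 19 mm behind it; y points along the fingers, x is the direction in which the jaws open and shut, and the axes are right-handed (so a half turn about y gives the same grasp; the last joint's range is limited). The gripper opens to 85 mm and grips with 20 to 120 N. Pads are 22 mm wide; open, the fingers measure 114 mm over their backs; the gripper's body (76 mm by 85 mm) begins 54 mm behind the grasp point. The pads swing forward as they close: fully open they stand 13 mm farther back than shut.
Start: joints at [-1.243, 0.351, 1.652, -0, 1.139, -0.085], TCP at [0.221, -0.504, 0.231] pointing down, gripper open.
Joint ranges: [-2.75, 2.75], [-0.79, 2.1], [0.01, 2.65], [-1.57, 4.71], [0.07, 3.14], [-2.87, 2.87]. Speed limits (rad/s): [2.22, 2.22, 2.79, 3.14, 3.14, 3.14].

INTERFACE

Orientations are given as a 3x3 rotation matrix whose columns are the frame's x, y, z axes.
In Python, from plant import * gives the robot as it stands. The module is installed in compiled form; this text tells all that it offers.
- The arm moves only by the tool arm_command, never from a script. Its argument "moves" is one flat list of numbers, 4 for each row, row after row: the shift along the tool's x, y, z in cm, then the turn about the tool's y in rad. In form: [dx, dy, dz, spin, dx, dy, dz, spin, ...]. A call has 1 to 8 rows; each row shifts and turns the pose as measured when the row begins, along the tool's axes as they then stand; what a row does not reach is not made up. A row lasts 1/10 s, in which the tool goes at most 50 mm and 8.59 degrees, less where a joint would pass 70% of its speed; a pose out of reach is approached as far as the arm can. A call with a gripper value outside its range is refused whole. "gripper" is the opening, from 0 (shut) to 1 (fully open), set as the call begins (left out, the last holds). The fingers move at their own pace and stop on an object; "squeeze" is the grip in N (left out, the last holds). Time passes only in rows, so rows that do not move let the fingers close. It gives the time, the measured TCP pose, the force and the opening at its end, in the units of the state.
- state(): the state, without advancing time (a new reading comes with each control period).
- capture(name): name is "scene" or "top"; returns a dict with "frame" (384x512x3 uint8, red, green, blue), "depth" (384x512 float32, m along the optical axis (not along the pixel's ray), 0 where there is no reading), "vertical_fov" (degrees; the focal length in pixels is half the picture's height over the tangent of half this angle, whatever the lens; pixels are square), "cx", "cy" (the principal point, pixels), "eye" and "attitude" of the camera in the world. Camera axes: x right, y down, z forward; pixel columns grow to the right and rows downward; lengths in m; the calibration is good to about 2 mm. A picture is of the moment at which its call begins.
- sign_off(): hands the job in, once; it reports no verdict.
The state is a dict: "time_s": time; "q": joint angles; "joint_vel": joint speeds; "joint_efforts": joint torques, N m; "eef_pos": TCP position; "ee_rot": TCP orientation; "force": force on the tool from outside, world axes, zero at the start; "wrist_torque": the same for the moment, N m; "opening": opening from 0.0 (shut) to 1.0 (fully open).
Only numpy, scipy, OpenCV 4.12 (cv2) and the standard library are available. Lean on these libraries where they do the work, as an engineer would, in place of code of your own. Each camera call takes 0.05 s, during which the arm holds its last target.

TASK

Slide the cassette's keeper bar open, lift every glass panel up out of the cassette and stand each one in its own slot of the grey dip carrier. Lock each loaded slot by pressing a blue push cap straight down the shaft at its end until it is fully home on its column. Finish by sliding the empty cassette's keeper shut again; leave everything else on the bench where it is.

Things in the scene. Friction and masses are not known exactly. Their poses are not given: they have to be found in the camera images.
- cassette: white cassette, fixed, x -92 to 58, y -116 to 116 mm, -x towards the robot. Origin on the bench under the middle of its middle slot. Three slots along x, at y = -60, 0, +60 mm: floor 12 mm high, 10.5 mm wide, 97 mm long, walls 40 mm high with a funnel mouth 24 mm wide. Some hold panels (tops at 92 mm). End walls at y = +-112 mm, 8 mm thick, 95 mm high.
- keeper (a joint): blue keeper bar of the cassette, a slide, in m: 0 = shut, lying (96 to 104 mm above the bench) over the panels' edges on the cassette's -x side so that they cannot be lifted; 0.04 = fully open, slid 40 mm along the cassette's -x, clear of the panels. About 2 N of friction; stays where it is left.
- keeper_grip (a point): centre of the keeper's black upright grip post, 16 mm across, reaching from 104 to 142 mm above the bench (this point is 128 mm above the bench); it moves with the keeper. Its axes are the cassette's.
- carrier: grey dip carrier, fixed, x -105 to 60, y -105 to 105 mm, -x towards the robot. Origin on the bench under the middle of its middle slot. Three slots just like the cassette's. 61 mm to the -x side of each slot's centre stands a black column, 24 mm thick, top 94 mm above the bench; out of it rises a plain steel shaft, 14 mm across, 34 mm long, the last 12 mm tapering to 6 mm.
- slot1 (a point): centre of the floor of carrier slot 1, 12 mm above the bench; x along the slot, z up
- slot2 (a point): centre of the floor of carrier slot 2, 12 mm above the bench; x along the slot, z up
- slot3 (a point): centre of the floor of carrier slot 3, 12 mm above the bench; x along the slot, z up
- seat1 (a point): top of the column of carrier slot 1, on the shaft's axis, at the foot of the plain shaft, 94 mm above the bench; a cap that is fully home has its flange's underside here
- seat2 (a point): top of the column of carrier slot 2, on the shaft's axis, at the foot of the plain shaft, 94 mm above the bench; a cap that is fully home has its flange's underside here
- seat3 (a point): top of the column of carrier slot 3, on the shaft's axis, at the foot of the plain shaft, 94 mm above the bench; a cap that is fully home has its flange's underside here
- panel1_c (a point): amber glass panel in an orange frame, 90 mm wide (its x), 8 mm thick (its y), 80 mm tall (its z), 0.12 kg, standing upright in a cassette slot. This point is its centre, 40 mm above its lower edge. May be absent.
- panel2_c (a point): amber glass panel in an orange frame, 90 mm wide (its x), 8 mm thick (its y), 80 mm tall (its z), 0.12 kg, standing upright in a cassette slot. This point is its centre, 40 mm above its lower edge. May be absent.
- panel3_c (a point): amber glass panel in an orange frame, 90 mm wide (its x), 8 mm thick (its y), 80 mm tall (its z), 0.12 kg, standing upright in a cassette slot. This point is its centre, 40 mm above its lower edge. May be absent.
- cap1_c (a point): blue push cap standing on a black mat 2 mm thick; 62 mm tall, 0.07 kg: flange 52 mm across, 6 mm thick, at its foot, body 34 mm across, closed top. Sprung teeth in its 18 mm bore (36 mm deep, open below) grip a 14 mm shaft: set on loosely it stands 20 mm too high; a straight push of 8 to 18 N takes it down, and it stays. Point on its axis (z), 48 mm above its underside.
- cap2_c (a point): blue push cap standing on a black mat 2 mm thick; 62 mm tall, 0.07 kg: flange 52 mm across, 6 mm thick, at its foot, body 34 mm across, closed top. Sprung teeth in its 18 mm bore (36 mm deep, open below) grip a 14 mm shaft: set on loosely it stands 20 mm too high; a straight push of 8 to 18 N takes it down, and it stays. Point on its axis (z), 48 mm above its underside.
- cap3_c (a point): blue push cap standing on a black mat 2 mm thick; 62 mm tall, 0.07 kg: flange 52 mm across, 6 mm thick, at its foot, body 34 mm across, closed top. Sprung teeth in its 18 mm bore (36 mm deep, open below) grip a 14 mm shaft: set on loosely it stands 20 mm too high; a straight push of 8 to 18 N takes it down, and it stays. Point on its axis (z), 48 mm above its underside.
- cap4_c (a point): blue push cap standing on a black mat 2 mm thick; 62 mm tall, 0.07 kg: flange 52 mm across, 6 mm thick, at its foot, body 34 mm across, closed top. Sprung teeth in its 18 mm bore (36 mm deep, open below) grip a 14 mm shaft: set on loosely it stands 20 mm too high; a straight push of 8 to 18 N takes it down, and it stays. Point on its axis (z), 48 mm above its underside.
- wash_bottle: bystander, to be left alone: white round bottle with a red cap, 60 mm across, 150 mm tall; origin at the centre of its underside
- dish: bystander, to be left alone: shallow clear glass dish, 90 mm across, 18 mm tall; origin at the centre of its underside
- objective: bystander, to be left alone: brass microscope objective standing on end, 34 mm across, 50 mm tall; origin at the centre of its underside
- driver: bystander, to be left alone: screwdriver with a green handle, 160 mm long, lying flat; origin at the centre of its underside (about the middle of its length)
- beaker: bystander, to be left alone: clear glass cup, 70 mm across, 90 mm tall; origin at the centre of its underside
- jar: bystander, to be left alone: amber jar with a black lid, 64 mm across, 80 mm tall; origin at the centre of its underside

How it is judged:
By the outcome, as a careful person would: the job done as asked, in the order asked, and still so for the second after the job is handed in, with the robot touching nothing.
Of panel1, panel2, panel3 only 2 to 3 are there at a start; the rules pass over those that are not, and their reading is None.
At some moment in a run one of cap1, cap2, cap3, cap4 may be knocked a few centimetres aside while the robot is not near it.
It also fails if it takes over 210 s, if anything falls off the work surface, if the arm or the gripper's body presses on something with over 40 N, if the wrist force passes 120 N, or if a joint passes its speed limit or range.

## Working session

There is one attempt and no reset: what is moved stays moved. The work goes in short steps, Python scripts to look and compute and a tool call to move; the robot and the scene stay as the last step left them, time stands still between calls to the robot, and variables do not carry over. Pictures are saved under pics/ and viewed, and the job is handed in when it is done.

Besides the shell and the picture viewer there is one more tool, called after ">>>" in YAML: its name, and indented under it one key for each argument. arm_command: Moves the arm, as the interface text tells. Its arguments: {"type":"object","properties":{"moves":{"type":"array","items":{"type":"number"}},"gripper":{"type":"number"},"squeeze":{"type":"number"}},"required":["moves"]}

```bash
mkdir -p pics
cat > h.py <<'E'
from plant import *
import numpy as np, cv2
def cap(n):
    c=capture(n); f=192/np.tan(np.radians(c["vertical_fov"])/2); c["f"]=f; return c
def save(c,fn,box=None,s=1):
    im=c["frame"][:,:,::-1]
    if box: im=im[box[1]:box[3],box[0]:box[2]]
    if s!=1: im=cv2.resize(im,None,fx=s,fy=s,interpolation=cv2.INTER_CUBIC)
    cv2.imwrite("pics/"+fn,im)
def cloud(c):
    v,u=np.mgrid[0:384,0:512]; d=c["depth"]
    p=np.stack([(u-c["cx"])/c["f"]*d,(v-c["cy"])/c["f"]*d,d],-1)
    w=p@np.array(c["attitude"]).T+np.array(c["eye"]); w[d==0]=np.nan; return w
E
python3 - <<'E'
from h import *
for n in("top","scene"):
    c=cap(n); save(c,n+"0.png",None,1.5); print(n,c["vertical_fov"],c["cx"],c["cy"],c["eye"],np.array(c["attitude"]).round(3).tolist())
    np.save(n+"0.npy",cloud(c)); cv2.imwrite(n+"0f.png",c["frame"][:,:,::-1])
s=state(); print(s["eef_pos"],np.array(s["ee_rot"]).round(3).tolist(),s["force"],s["opening"],s["time_s"])
E
```

```text
top 45.78416065767218 250.86540085061458 192.1799331237094 [0.31771111 0.01487636 1.57087724] [[0.008, -0.982, 0.19], [-1.0, -0.011, -0.015], [0.017, -0.19, -0.982]]
scene 56.21368100328424 249.81528300467312 194.75695917256655 [ 1.09761839 -0.83078126  0.81985777] [[0.854, 0.316, -0.412], [0.52, -0.515, 0.682], [0.003, -0.797, -0.605]]
[ 0.22057819 -0.50351582  0.23082421] [[0.401, -0.0, 0.916], [-0.916, 0.001, 0.401], [-0.001, -1.0, 0.0]] [-0.06299702  0.1497596   0.09637156] 1.0011967022320698 0.1
```

View pics/top0.png

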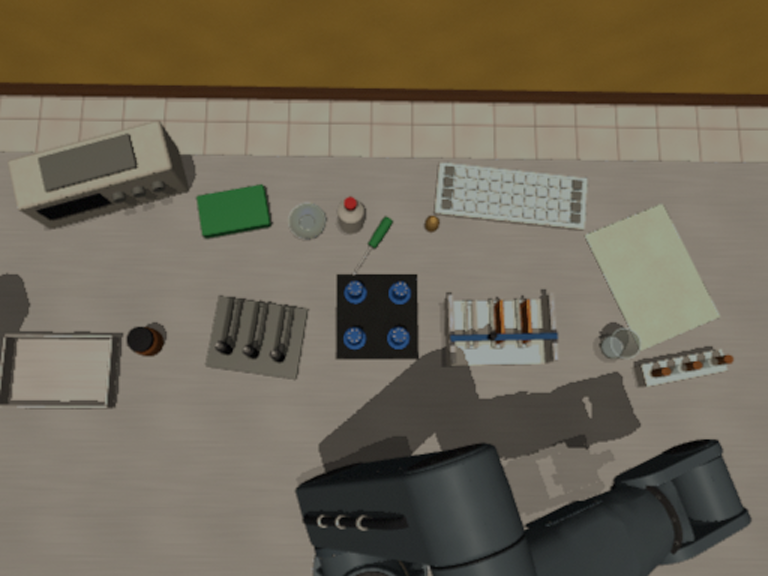

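View pics/scene0.png

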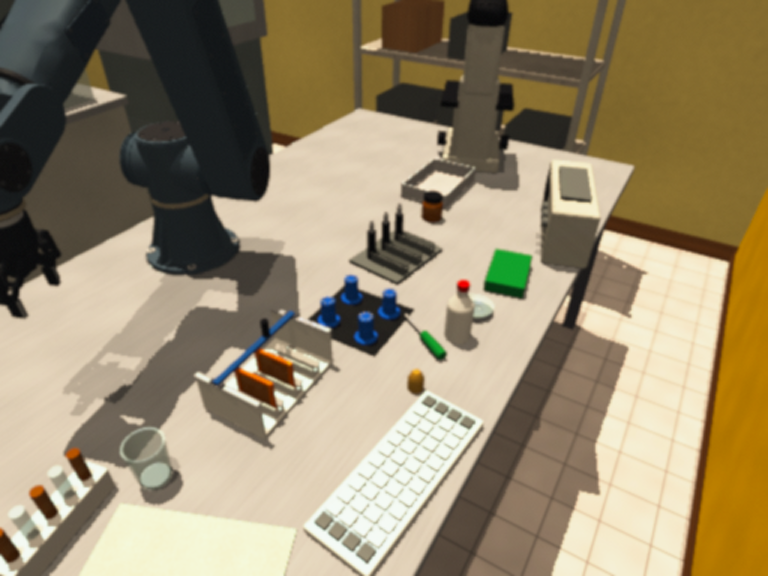

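The top view shows the cassette at about (500,330) with panels in two slots, the middle and right one (-y). The carrier is at (257,337) and the four caps are at (355,291), (400,291), (354,337) and (399,337). I'll enlarge these next.

Run:
```python
import cv2
im=cv2.imread("top0f.png")
for n,b in(("cas",(285,180,385,255)),("car",(130,185,215,260)),("caps",(215,175,290,245))):
    k=8 if n!="cas" else 8
    cv2.imwrite(f"pics/{n}0.png",cv2.resize(im[b[1]:b[3],b[0]:b[2]],None,fx=k,fy=k,interpolation=cv2.INTER_CUBIC))
```

```text
(no output)
```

View pics/cas0.png

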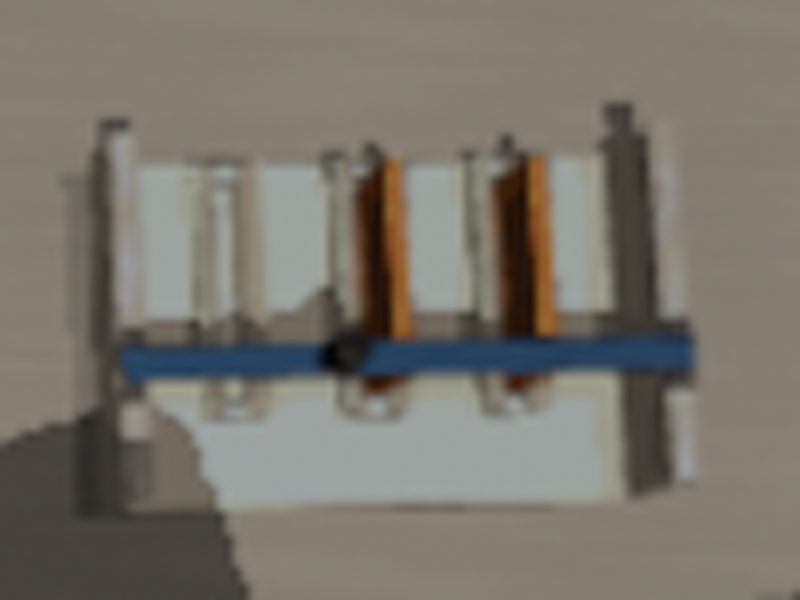

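View pics/car0.png

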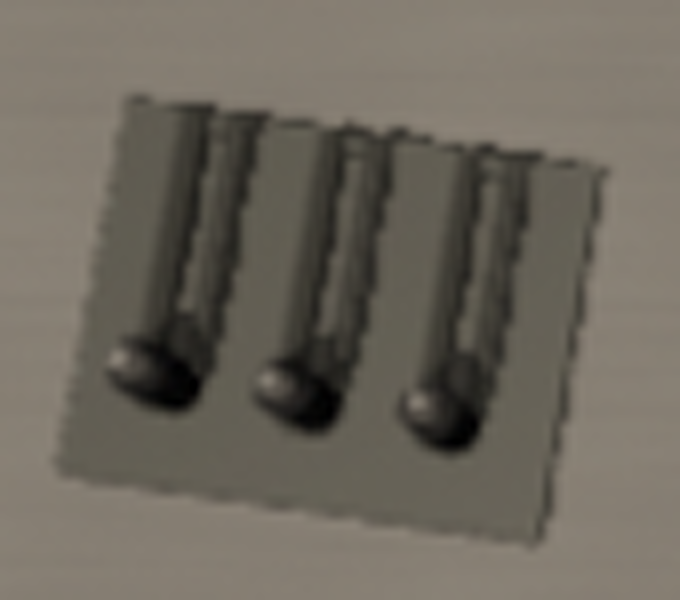

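View pics/caps0.png

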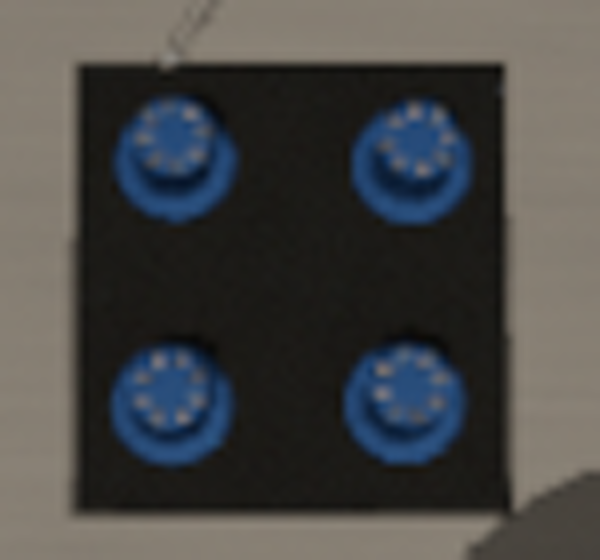

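```bash
cat >> h.py <<'E'
def ray(c,u,v,z):
    d=np.array(c["attitude"])@np.array([(u-c["cx"])/c["f"],(v-c["cy"])/c["f"],1]); e=np.array(c["eye"])
    return e+d*(z-e[2])/d[2]
def proj(c,p):
    q=(np.atleast_2d(p)-np.array(c["eye"]))@np.array(c["attitude"]); return np.stack([q[:,0]/q[:,2]*c["f"]+c["cx"],q[:,1]/q[:,2]*c["f"]+c["cy"]],-1)
E
python3 - <<'E'
from h import *
import pickle
P=np.load("top0.npy")
def z(u,v): return P[int(v),int(u)].round(4)
print("desk",z(200,180),z(150,300))
print("carrier base", z(140,235),z(180,245),z(205,220))
print("cassette base",z(310,205),z(330,238))
print("captops")
for x,y in((174,137),(416,137),(173,387),(409,387)): print(z(215+x/8,175+y/8))
print("shaft tips", [z(130+x/8,185+y/8).tolist() for x,y in((122,360),(268,382),(418,405))])
c=cap("top")
cr=np.array([(130,97),(605,170),(545,545),(57,470)])/8+np.array([130,185])
m=np.array([(60,105),(60,-105),(-105,-105),(-105,105)])/1e3
for h in(0,0.012):
  w=np.array([ray(c,*(p+0.0-0.5+0.0625*0),h)[:2] for p in cr])
  mc=m-m.mean(0); wc=w-w.mean(0)
  U,S,V=np.linalg.svd(mc.T@wc); R=(U@V).T; t=w.mean(0)-R@m.mean(0)
  print(h,t,np.degrees(np.arctan2(R[1,0],R[0,0])),(w-(m@R.T+t)).round(4).tolist())
E
```

```text
desk [0.6631 0.1712 0.0008] [ 0.2494  0.3268 -0.002 ]
carrier base [0.4657 0.3686 0.0137] [0.433  0.2311 0.0145] [ 0.5218  0.1501 -0.0037]
cassette base [ 0.5719 -0.211   0.0376] [ 0.4616 -0.2806  0.0179]
captops
[0.6089 0.0424 0.0656]
[ 0.6106 -0.0623  0.0632]
[0.5036 0.0408 0.068 ]
[ 0.5056 -0.0592  0.0603]
shaft tips [[0.4707, 0.3274, 0.1295], [0.4651, 0.2706, 0.128], [0.4561, 0.2101, 0.1286]]
0 [0.52730993 0.262694  ] -7.976525539201638 [[0.0001, 0.0006], [-0.0007, 0.0003], [-0.0001, -0.0014], [0.0007, 0.0005]]
0.012 [0.52587901 0.26077706] -7.976525539201636 [[-0.0006, -0.0001], [-0.0012, 0.0012], [0.0006, -0.0007], [0.0012, -0.0004]]
```

```bash
cat > ov.py <<'E'
from h import *
def box(x0,x1,y0,y1,z0,z1):
    v=np.array([(x,y,z) for x in(x0,x1) for y in(y0,y1) for z in(z0,z1)],float)/1e3
    e=[(i,j) for i in range(8) for j in range(i+1,8) if bin(i^j).count("1")==1]
    return [(v[i],v[j]) for i,j in e]
def circ(x,y,z,r,n=24):
    a=np.linspace(0,2*np.pi,n+1); v=np.stack([x+r*np.cos(a),y+r*np.sin(a),0*a+z],-1)/1e3
    return list(zip(v[:-1],v[1:]))
def cas(panels=(0,-60),k=0):
    L=[(s,(0,255,255)) for s in box(-92,58,-116,-108,0,95)+box(-92,58,108,116,0,95)]
    for p in panels: L+=[(s,(0,255,0)) for s in box(-45,45,p-4,p+4,12,92)]
    return L
def car():
    L=[(s,(0,255,255)) for s in box(-105,60,-105,105,0,12)]
    for y in(-60,0,60): L+=[(s,(0,255,0)) for s in circ(-61,y,94,12)+circ(-61,y,128,3)]+[(s,(255,0,255)) for s in box(-48.5,48.5,y-5.25,y+5.25,40,40.1)[:]]
    return L
def caps(): return [(s,(0,255,255)) for s in circ(0,0,2,26)]+[(s,(0,255,0)) for s in circ(0,0,64,17)]
def draw(c,models,b,k,fn,off=0.0):
    im=cv2.resize(c["frame"][b[1]:b[3],b[0]:b[2],::-1],None,fx=k,fy=k,interpolation=cv2.INTER_CUBIC)
    for L,(x,y,th) in models:
        R=np.array([[np.cos(th),-np.sin(th),0],[np.sin(th),np.cos(th),0],[0,0,1]])
        for (a,bb),col in L:
            q=proj(c,np.array([a,bb])@R.T+np.array([x,y,0]))+off
            q=((q-np.array(b[:2])+.5)*k-.5)
            cv2.line(im,*[tuple(int(round(t*16)) for t in r) for r in q],col,1,cv2.LINE_AA,4)
    cv2.imwrite("pics/"+fn,im)
E
cat > o1.py <<'E'
from ov import *
import sys
ct=cap("top"); cs=cap("scene")
def corner(u,v,z): return ray(ct,285+u/8-.5,180+v/8-.5,z)
print("wall tops L",corner(112,132,.095),corner(135,132,.095)," R",corner(655,125,.095),corner(690,480,.095), "grip",corner(345,340,.142))
C=[(caps(),(x,y,0)) for x,y in((.609,.042),(.611,-.062),(.504,.041),(.506,-.059))]
M=[(cas(),(.545,-.230,0.0)),(car(),(.5265,.2615,-.139))]+C
draw(ct,M,(285,180,385,255),8,"a1.png"); draw(ct,M,(130,185,215,260),8,"a2.png"); draw(cs,M,(130,195,225,295),8,"a3.png"); draw(cs,M,(225,130,300,190),8,"a4.png")
E
python3 o1.py
```

```text
wall tops L [ 0.59216617 -0.16489503  0.095     ] [ 0.59227581 -0.17442077  0.095     ]  R [ 0.59771319 -0.39044935  0.095     ] [ 0.45085421 -0.39887969  0.095     ] grip [ 0.50066728 -0.25070323  0.142     ]
```

View pics/a1.png

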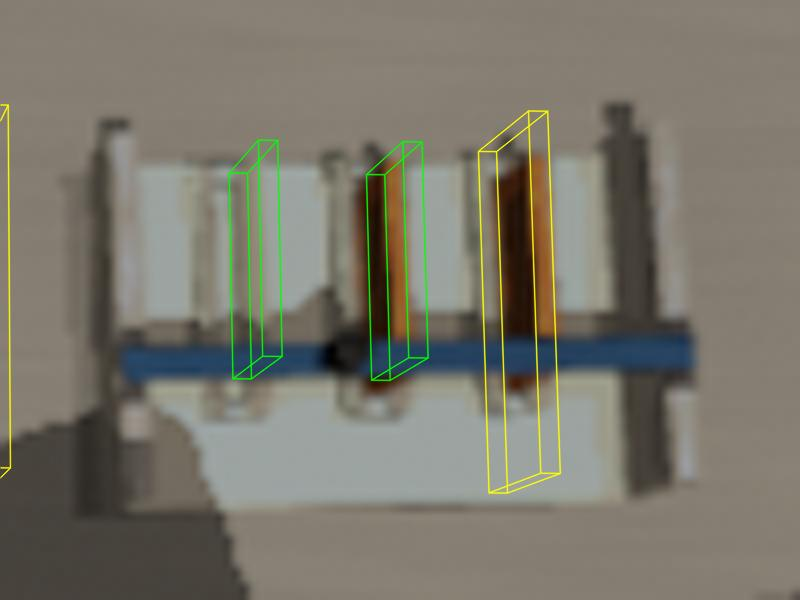

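View pics/a2.png

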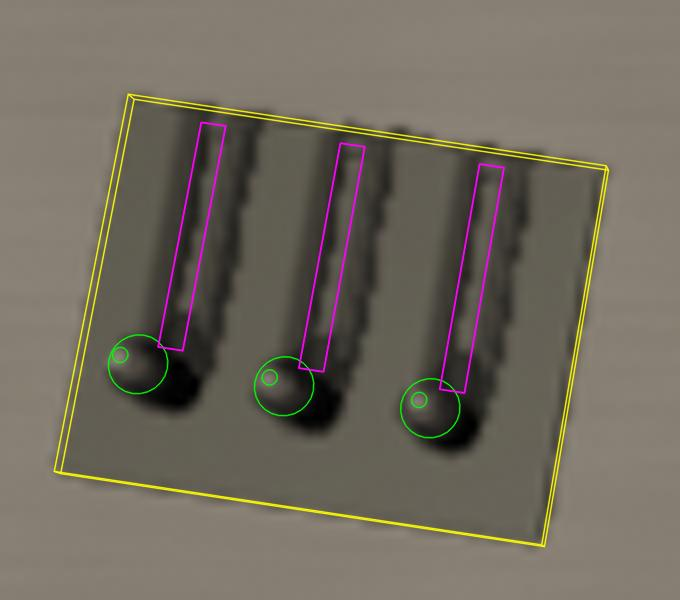

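View pics/a3.png

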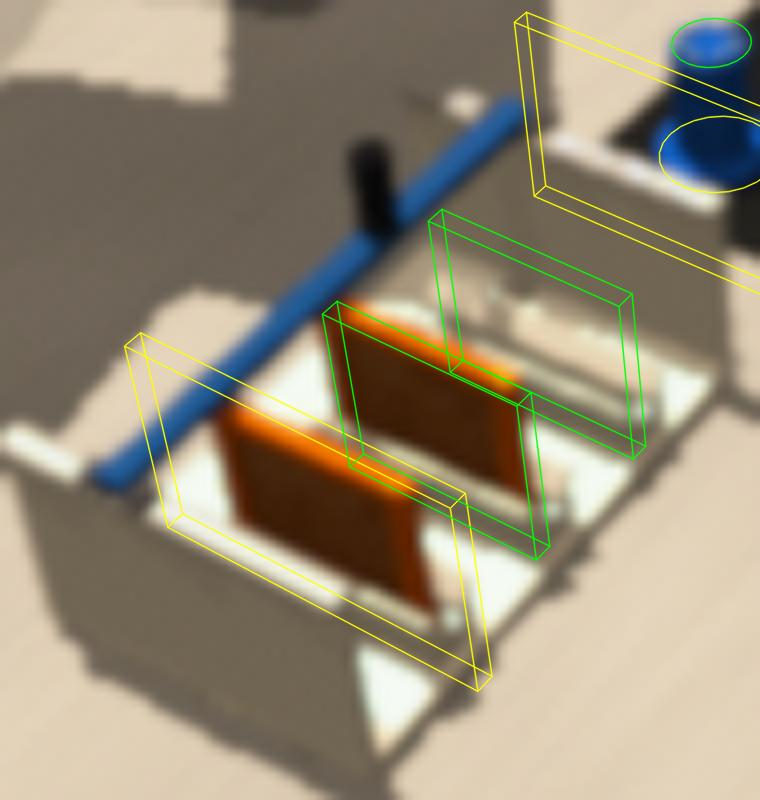

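View pics/a4.png

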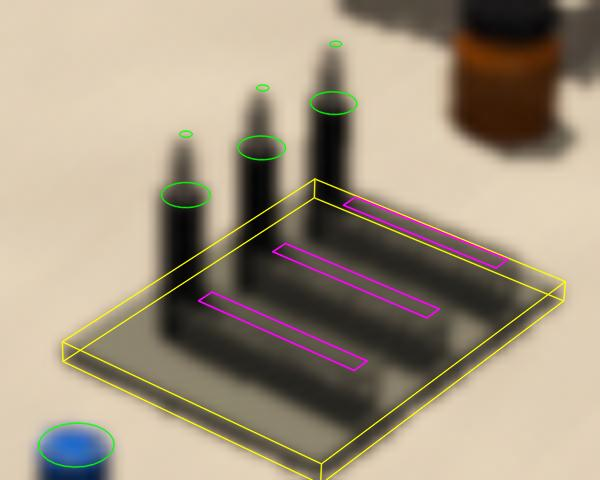

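```bash
sed -i 's/(cas(),(.545,-.230,0.0))/(cas(),(.539,-.2815,.03))/' o1.py; sed -i 's/^print("wall/a,b=corner(120,362,.1),corner(692,352,.1);print("keeper",a,b,np.arctan2(-(b-a)[0],-(b-a)[1]) );print("wall/' o1.py; python3 o1.py
```

```text
keeper [ 0.49606914 -0.16645563  0.1       ] [ 0.50261315 -0.40048005  0.1       ] -0.027955649317632107
wall tops L [ 0.59216617 -0.16489503  0.095     ] [ 0.59227581 -0.17442077  0.095     ]  R [ 0.59771319 -0.39044935  0.095     ] [ 0.45085421 -0.39887969  0.095     ] grip [ 0.50066728 -0.25070323  0.142     ]
```

View pics/a1.png

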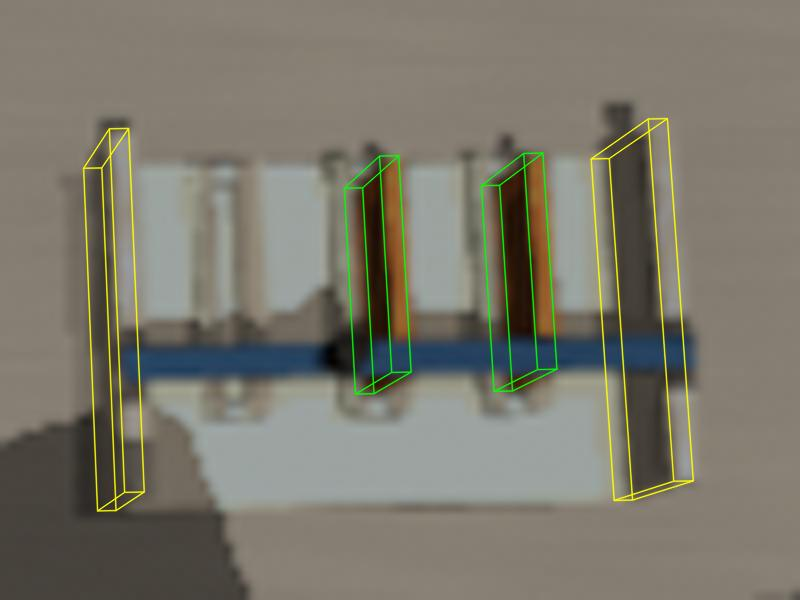

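View pics/a3.png

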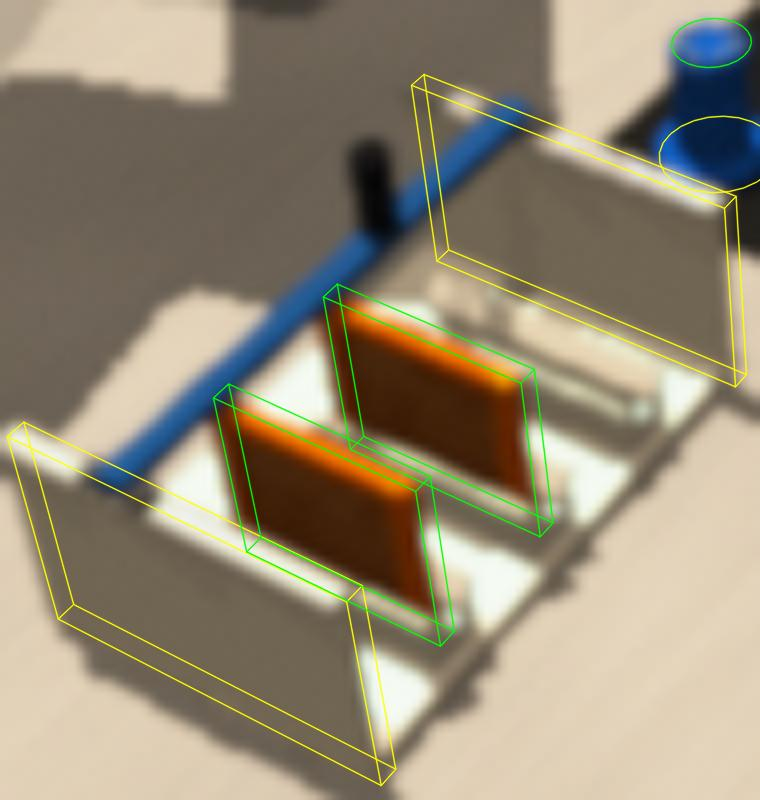

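```bash
sed -i 's/(cas(),(.539,-.2815,.03))/(cas(),(.539,-.2815,-.028))/' o1.py; python3 o1.py
```

```text
keeper [ 0.49606914 -0.16645563  0.1       ] [ 0.50261315 -0.40048005  0.1       ] -0.027955649317632107
wall tops L [ 0.59216617 -0.16489503  0.095     ] [ 0.59227581 -0.17442077  0.095     ]  R [ 0.59771319 -0.39044935  0.095     ] [ 0.45085421 -0.39887969  0.095     ] grip [ 0.50066728 -0.25070323  0.142     ]
```

View pics/a1.png

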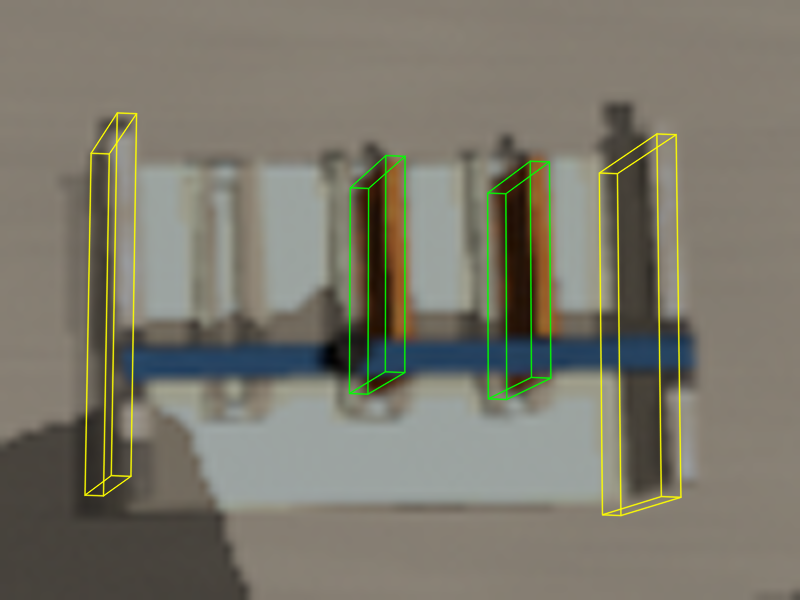

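View pics/a3.png

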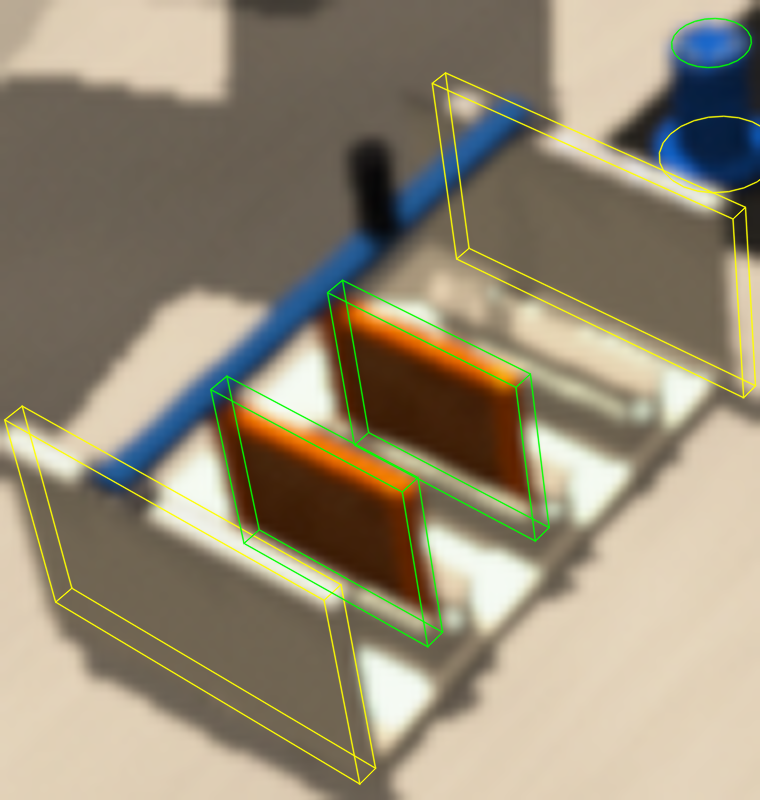

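```bash
cat > plan.py <<'E'
from h import *
import sys
def plan(x,y,z,deg):
    s=state(); p=np.array(s["eef_pos"]); R=np.array(s["ee_rot"]); a=np.arctan2(R[1,0],R[0,0]); t=np.radians(deg)
    da=(t-a+np.pi)%(2*np.pi)-np.pi
    d=np.array([x,y,z])-p
    X=np.array([np.cos(t),np.sin(t),0]); Z=np.array([-np.sin(t),np.cos(t),0])
    print("now",p.round(4),"yaw",np.degrees(a).round(2),"tilt",R[:,1].round(3),"F",np.array(s["force"]).round(1),"op",round(s["opening"],3),"t",round(s["time_s"],2),"q",np.round(s["q"],2))
    print("spin",round(-da,3),"then cm dx %.2f dy %.2f dz %.2f"%tuple(100*np.array([d@X,-d[2],d@Z])))
if __name__=="__main__": plan(*map(float,sys.argv[1:5]))
E
python3 plan.py .5007 -.2507 .2 -88.3
```

```text
now [ 0.2207 -0.5037  0.2312] yaw -66.34 tilt [-0.  0. -1.] F [0.1 0.4 0. ] op 1.0 t 0.45 q [-1.24  0.35  1.65  0.    1.14 -0.08]
spin 0.383 then cm dx -24.46 dy 3.12 dz 28.74
```

>>> arm_command:
  moves: [0, 0, 0, 0.128, 0, 0, 0, 0.128, 0, 0, 0, 0.128, -3, 0, 3.5, 0, -3, 0, 3.5, 0, -3, 0, 3.5, 0, -3, 0, 3.5, 0, -3, 0, 3.5, 0]
  gripper: 0.6

```text
time_s: 1.25
eef_pos: [0.3959, -0.3502, 0.2312]
ee_rot: [[0.004, 0.0, 1.0], [-1.0, -0.002, 0.004], [0.002, -1.0, 0.0]]
force: [0.7, -1.9, 0.8]
opening: 0.601
```

```bash
python3 plan.py .5007 -.2507 .2 -88.3
```

```text
now [ 0.3959 -0.3502  0.2312] yaw -89.79 tilt [ 0.    -0.002 -1.   ] F [ 0.7 -1.9  0.8] op 0.601 t 1.25 q [-0.81  0.31  1.71 -0.    1.12  0.76]
spin -0.026 then cm dx -9.63 dy 3.12 dz 10.77
```

>>> arm_command:
  moves: [-3.2, 1, 3.6, -0.026, -3.2, 1, 3.6, 0, -3.2, 1, 3.6, 0, 0, 0, 0, 0]

```text
time_s: 1.65
eef_pos: [0.5068, -0.2461, 0.2014]
ee_rot: [[0.035, 0.003, 0.999], [-0.999, -0.003, 0.035], [0.003, -1.0, 0.003]]
force: [-0.4, -0.1, 0.6]
opening: 0.606
```

```bash
python3 plan.py .5007 -.2507 .110 -88.3
python3 - <<'E'
from ov import *
cs=cap("scene");ct=cap("top"); save(cs,"b1.png",(120,130,270,290),5); save(ct,"b2.png",(260,150,400,260),5)
E
```

```text
now [ 0.5068 -0.2461  0.2014] yaw -88.01 tilt [ 0.003 -0.003 -1.   ] F [-0.4 -0.1  0.6] op 0.606 t 1.65 q [-0.53  0.41  1.65 -0.    1.08  1.  ]
spin 0.005 then cm dx 0.44 dy 9.14 dz -0.62
```

View pics/b1.png

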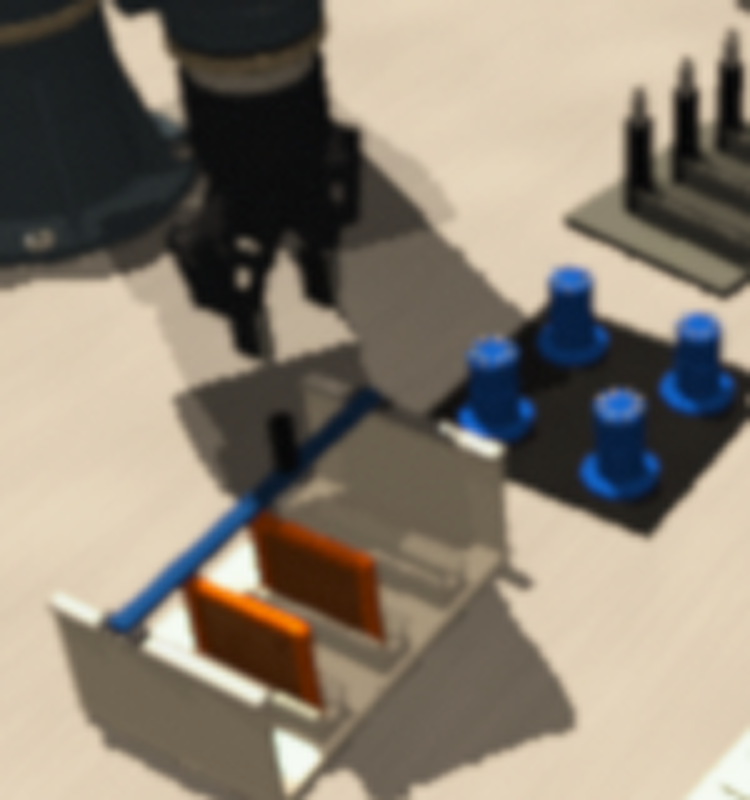

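View pics/b2.png

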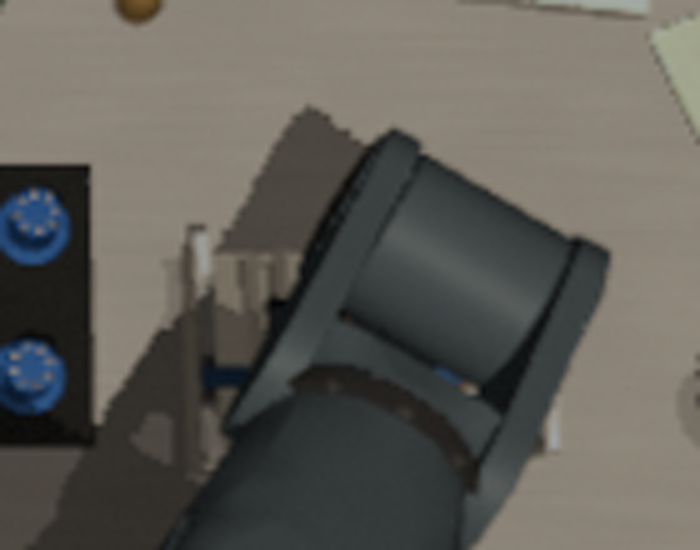

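The scene crop shows the open fingers at (255,350) and (320,300) straddling above the post top at (283,415). I'll descend now.

>>> arm_command:
  moves: [0.45, 1.5, -0.6, 0.005, 0, 2, 0, 0, 0, 2, 0, 0, 0, 2, 0, 0, 0, 1.4, 0, 0, 0, 0, 0, 0]

```text
time_s: 2.35
eef_pos: [0.4949, -0.2622, 0.1136]
ee_rot: [[0.019, 0.006, 1.0], [-1.0, -0.008, 0.019], [0.008, -1.0, 0.006]]
force: [-0.9, 0.2, 0.5]
opening: 0.597
```

```bash
python3 plan.py .5007 -.2507 .110 -88.3
python3 - <<'E'
from ov import *
cs=cap("scene"); save(cs,"b3.png",(140,160,230,250),8); print((proj(cs,state()["eef_pos"])-[140,160])*8)
E
```

```text
now [ 0.4949 -0.2622  0.1136] yaw -88.93 tilt [ 0.006 -0.008 -1.   ] F [-0.9  0.2  0.5] op 0.597 t 2.35 q [-0.57  0.51  1.73 -0.    0.89  0.99]
spin -0.011 then cm dx -1.14 dy 0.36 dz 0.62
[[278.01048339 490.61586571]]
```

View pics/b3.png

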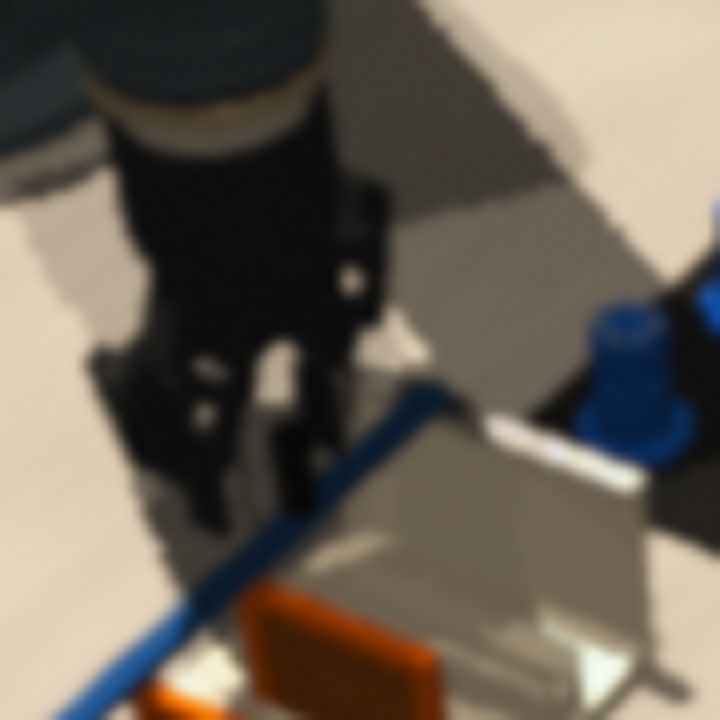

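>>> arm_command:
  moves: [-0.6, 0.2, 0.3, -0.011, -0.5, 0.2, 0.3, 0, 0, 0, 0, 0, 0, 0, 0, 0]

```text
time_s: 2.8
eef_pos: [0.5021, -0.2522, 0.1134]
ee_rot: [[0.029, 0.011, 1.0], [-1.0, -0.011, 0.029], [0.012, -1.0, 0.011]]
force: [0.2, 0.4, 0.6]
opening: 0.597
```

```bash
python3 plan.py .5007 -.2507 .110 -88.3
```

```text
now [ 0.5021 -0.2522  0.1134] yaw -88.33 tilt [ 0.011 -0.011 -1.   ] F [0.2 0.4 0.6] op 0.597 t 2.8 q [-0.55  0.51  1.73 -0.    0.88  1.  ]
spin -0.001 then cm dx -0.15 dy 0.34 dz -0.14
```

>>> arm_command:
  moves: [0, 0.15, 0, 0, 0, 0.2, 0, 0, 0, 0, 0, 0]
  gripper: 0
  squeeze: 40

```text
time_s: 3.1
eef_pos: [0.5034, -0.2552, 0.111]
ee_rot: [[0.03, 0.015, 0.999], [-0.999, -0.018, 0.031], [0.018, -1.0, 0.015]]
force: [2.2, -17.5, -2.5]
opening: 0.174
```

```bash
python3 plan.py .5007 -.2507 .110 -88.3
```

```text
now [ 0.5034 -0.2552  0.111 ] yaw -88.26 tilt [ 0.015 -0.018 -1.   ] F [  2.2 -17.5  -2.5] op 0.174 t 3.1 q [-0.55  0.52  1.73 -0.01  0.87  1.  ]
spin 0.001 then cm dx -0.46 dy 0.10 dz -0.25
```

>>> arm_command:
  moves: [0, 0, 0, 0, 0, 0, -0.8, 0, 0, 0, -1, 0, 0, 0, -1, 0, 0, 0, -1, 0, 0, 0, -0.8, 0, 0, 0, 0, 0]

```text
time_s: 3.8
eef_pos: [0.4596, -0.2569, 0.1119]
ee_rot: [[0.027, 0.031, 0.999], [-0.999, -0.02, 0.027], [0.021, -0.999, 0.03]]
force: [-2.4, -1.5, -1.8]
opening: 0.172
```

```bash
python3 plan.py .4634 -.2567 .110 -88.3
```

```text
now [ 0.4596 -0.2569  0.1119] yaw -88.47 tilt [ 0.031 -0.02  -0.999] F [-2.4 -1.5 -1.8] op 0.172 t 3.8 q [-0.6   0.45  1.84  0.    0.81  0.94]
spin -0.003 then cm dx -0.01 dy 0.19 dz 0.38
```

>>> arm_command:
  moves: [0, 0, 0, 0, 0, 0, 0, 0, 0, 0, 0, 0, 0, -1, 0, 0, 0, -2, 0, 0, 0, -3, 0, 0, 0, -3, 0, 0, 0, 0, 0, 0]
  gripper: 0.6

```text
time_s: 4.6
eef_pos: [0.4536, -0.255, 0.2062]
ee_rot: [[0.028, 0.026, 0.999], [-0.999, -0.019, 0.028], [0.02, -0.999, 0.025]]
force: [0.9, -1.1, 0.4]
opening: 0.601
```

```bash
python3 plan.py .539 -.283 .2 -88.3
python3 - <<'E'
from ov import *
cs=cap("scene"); save(cs,"b4.png",(120,190,220,290),8)
E
```

```text
now [ 0.4536 -0.255   0.2062] yaw -88.42 tilt [ 0.026 -0.019 -0.999] F [ 0.9 -1.1  0.4] op 0.601 t 4.6 q [-0.6   0.31  1.78 -0.    1.02  0.94]
spin -0.002 then cm dx 3.05 dy 0.62 dz 8.46
```

View pics/b4.png

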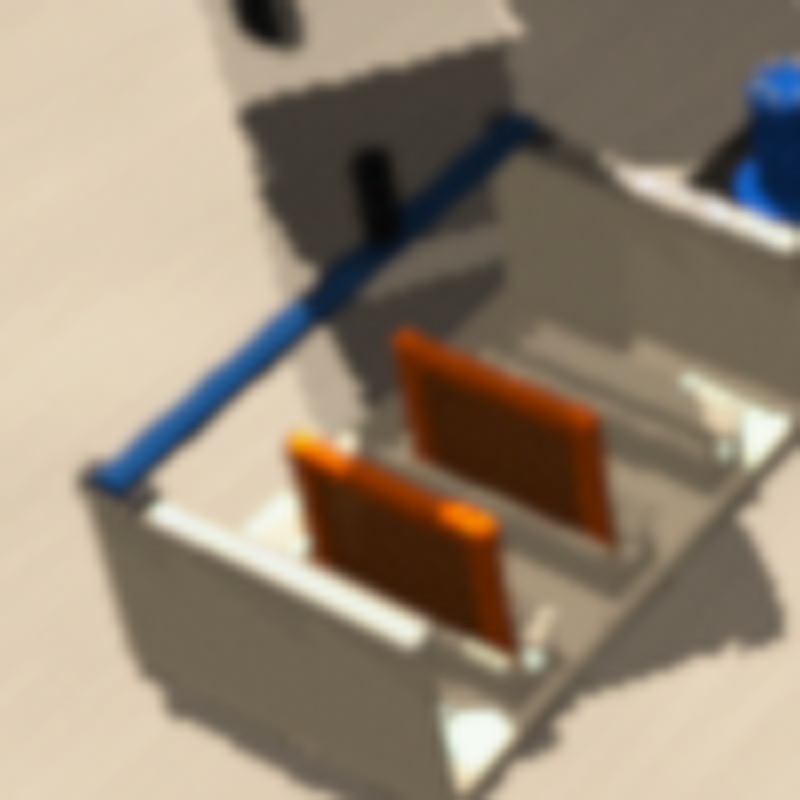

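The keeper bar now lies at the -x end of the walls, clear of both panels. Next is the middle panel.

>>> arm_command:
  moves: [1.5, 0, 3, 0, 1.5, 0, 3, 0, 0, 0, 2, 0, 0, 0, 0, 0, 0, 0, 0, 0]
  gripper: 0.5

```text
time_s: 5.15
eef_pos: [0.5337, -0.2823, 0.2034]
ee_rot: [[0.027, 0.018, 0.999], [-1.0, -0.015, 0.028], [0.016, -1.0, 0.017]]
force: [-0.0, -0.1, -0.6]
opening: 0.502
```

```bash
python3 plan.py .539 -.283 .2 -88.3
python3 - <<'E'
from ov import *
cs=cap("scene"); ct=cap("top")
for off,n in ((0,"c1"),):
  M=[(cas(),(.538,-.2832,.03))]
  draw(cs,M,(120,190,220,290),8,n+"s.png")
E
```

```text
now [ 0.5337 -0.2823  0.2034] yaw -88.43 tilt [ 0.018 -0.015 -1.   ] F [-0.  -0.1 -0.6] op 0.502 t 5.15 q [-0.56  0.47  1.55 -0.    1.1   0.98]
spin -0.002 then cm dx 0.09 dy 0.34 dz 0.53
```

View pics/c1s.png

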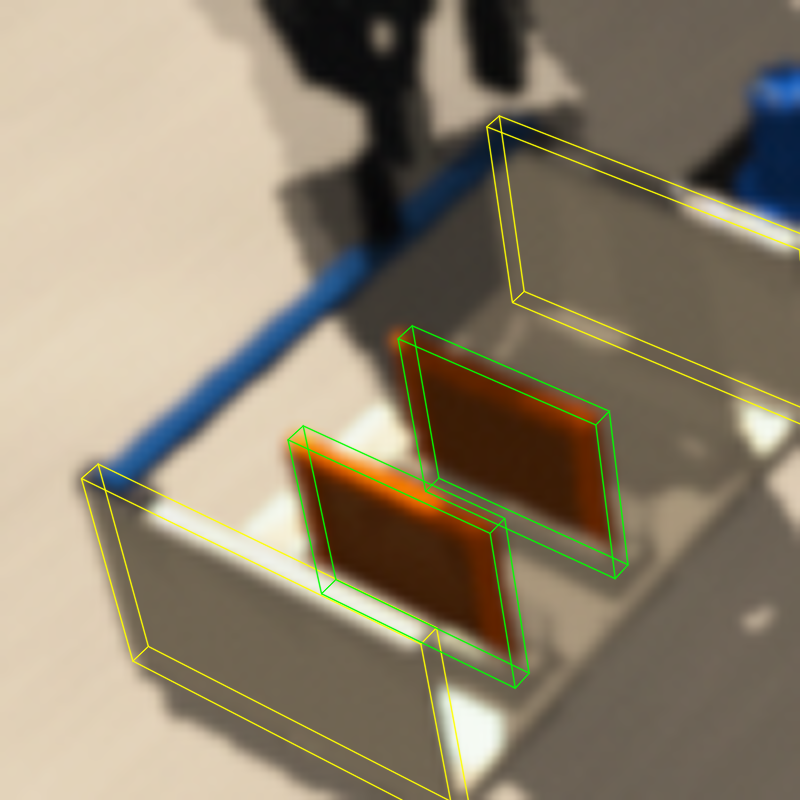

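>>> arm_command:
  moves: [0.1, 2, 0.3, 0, 0, 3, 0, 0, 0, 3, 0, 0, 0, 1, 0, 0, 0, 0, 0, 0]

```text
time_s: 5.75
eef_pos: [0.5356, -0.2847, 0.113]
ee_rot: [[0.026, 0.019, 0.999], [-1.0, -0.016, 0.026], [0.017, -1.0, 0.019]]
force: [0.4, 0.4, 1.1]
opening: 0.502
```

```bash
python3 plan.py .537 -.284 .066 -88.3
```

```text
now [ 0.5356 -0.2847  0.113 ] yaw -88.51 tilt [ 0.019 -0.016 -1.   ] F [0.4 0.4 1.1] op 0.502 t 5.75 q [-0.56  0.58  1.62 -0.    0.92  0.98]
spin -0.004 then cm dx -0.07 dy 4.70 dz 0.14
```

>>> arm_command:
  moves: [-0.05, 1.5, 0.1, -0.004, -0.05, 1.5, 0, 0, 0, 1.2, 0, 0, 0, 0.4, 0, 0, 0, 0, 0, 0]

```text
time_s: 6.25
eef_pos: [0.5384, -0.2852, 0.0663]
ee_rot: [[0.03, 0.023, 0.999], [-0.999, -0.018, 0.031], [0.019, -1.0, 0.022]]
force: [0.1, 0.2, 0.2]
opening: 0.497
```

```bash
python3 plan.py .537 -.284 .066 -88.3;python3 - <<'E'
from ov import *
cs=cap("scene"); save(cs,"b5.png",(120,190,220,290),8)
E
```

```text
now [ 0.5384 -0.2852  0.0663] yaw -88.27 tilt [ 0.023 -0.018 -1.   ] F [0.1 0.2 0.2] op 0.497 t 6.25 q [-0.56  0.65  1.63 -0.    0.83  0.98]
spin 0.001 then cm dx -0.13 dy 0.03 dz -0.14
```

View pics/b5.png

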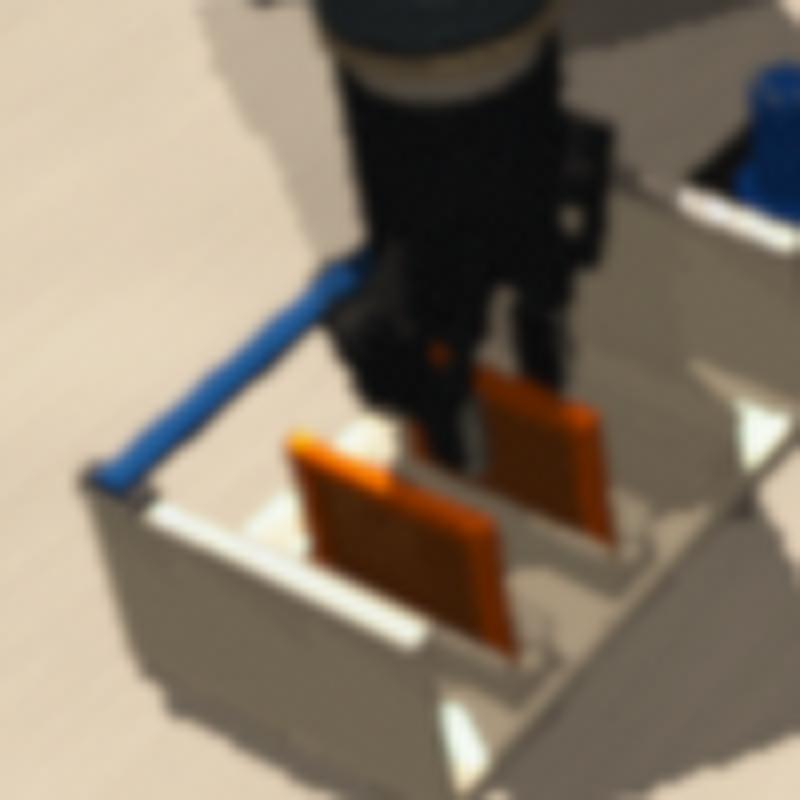

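>>> arm_command:
  moves: [0, 0, 0, 0, 0, 0, 0, 0, 0, 0, 0, 0, 0, 0, 0, 0]
  gripper: 0
  squeeze: 40

```text
time_s: 6.7
eef_pos: [0.539, -0.285, 0.0677]
ee_rot: [[0.03, 0.024, 0.999], [-0.999, -0.018, 0.03], [0.019, -1.0, 0.023]]
force: [1.6, 1.2, -1.0]
opening: 0.087
```

```bash
python3 plan.py .537 -.284 .066 -88.3
```

```text
now [ 0.539  -0.285   0.0677] yaw -88.28 tilt [ 0.024 -0.018 -1.   ] F [ 1.6  1.2 -1. ] op 0.087 t 6.7 q [-0.56  0.65  1.63 -0.    0.83  0.98]
spin 0.0 then cm dx -0.10 dy 0.17 dz -0.20
```

>>> arm_command:
  moves: [0, -1, 0, 0, 0, -2, 0, 0, 0, -3, 0, 0, 0, -3, 0, 0, 0, -3, 0, 0, 0, -3, 0, 0, 0, -2, 0, 0, 0, 0, 0, 0]

```text
time_s: 7.5
eef_pos: [0.5341, -0.2824, 0.2494]
ee_rot: [[0.03, 0.026, 0.999], [-0.999, -0.022, 0.031], [0.023, -0.999, 0.025]]
force: [0.5, -0.7, -1.0]
opening: 0.087
```

```bash
python3 plan.py .5265 .2615 .25 -98
python3 - <<'E'
from ov import *
cs=cap("scene"); save(cs,"b6.png",(120,140,240,260),6)
E
```

```text
now [ 0.5341 -0.2824  0.2494] yaw -88.28 tilt [ 0.026 -0.022 -0.999] F [ 0.5 -0.7 -1. ] op 0.087 t 7.5 q [-0.56  0.42  1.51 -0.01  1.18  0.98]
spin 0.17 then cm dx -53.76 dy -0.06 dz -8.32
```

View pics/b6.png

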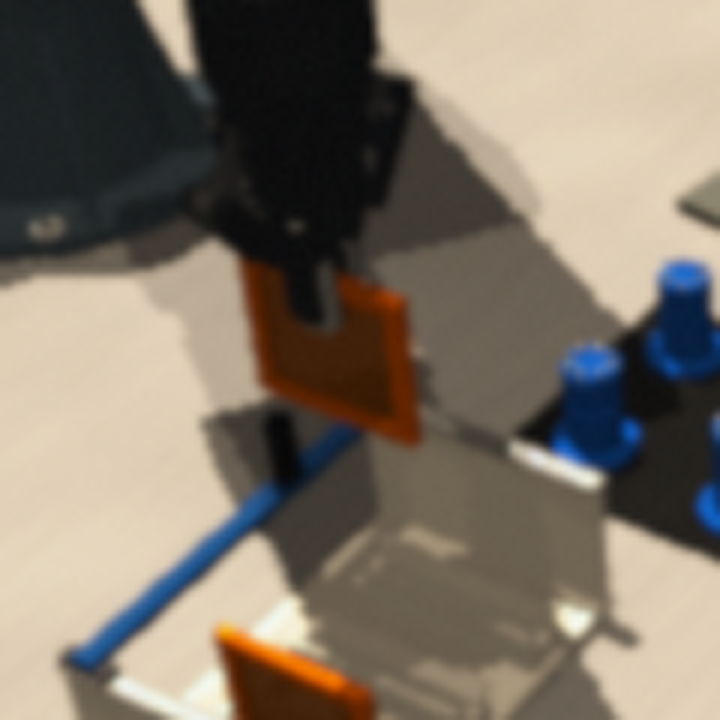

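```bash
cat > pm.py <<'E'
from h import *
# panel x-centre relative to TCP along tool z, from scene pixel positions of bottom corners (crop b, k) 
def pm(c,b,k,pts,zb):
    s=state(); p=np.array(s["eef_pos"]); R=np.array(s["ee_rot"]); 
    w=[ray(c,b[0]+(u+.5)/k-.5,b[1]+(v+.5)/k-.5,zb) for u,v in pts]
    t=[(q-p)@R for q in w]; print([ (1e3*x).round(1).tolist() for x in t],"len",np.linalg.norm(w[1]-w[0]).round(4), "mid z-off mm",(500*(t[0][2]+t[1][2])).round(1))
E
python3 - <<'E'
from pm import *
c=cap("scene"); save(c,"b7.png",(155,175,205,225),15)
pm(c,(120,140),6,[(264,385),(418,443)],.1937)
E
```

```text
[[1.6, 51.4, -46.8], [-0.5, 53.2, 40.6]] len 0.0874 mid z-off mm -3.1
```

View pics/b7.png

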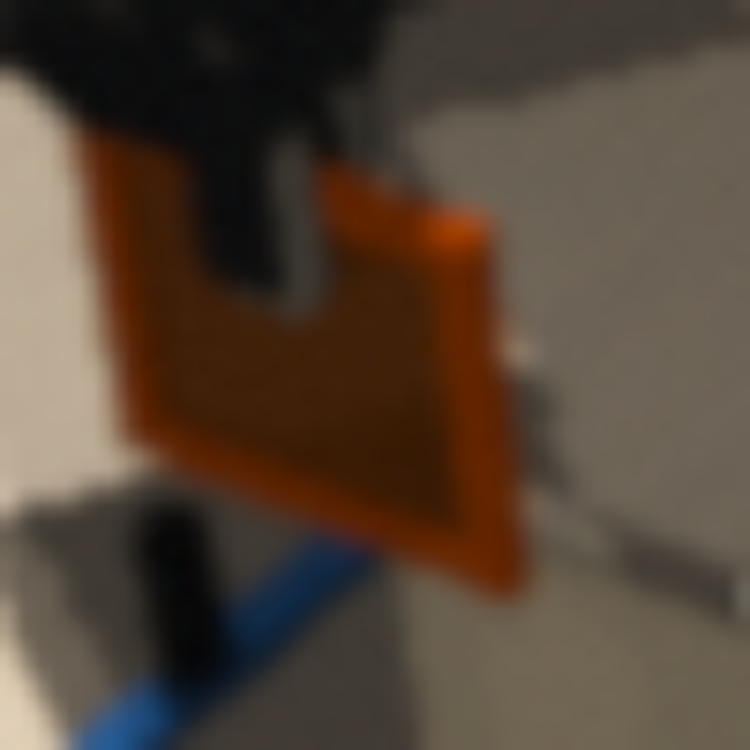

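>>> arm_command:
  moves: [-3, 0, 0, 0.085, -5, 0, -1, 0.085, -5, 0, -1, 0, -5, 0, -1, 0, -5, 0, -1, 0, -5, 0, -1, 0, -5, 0, -1, 0, -5, 0, -1, 0]

```text
time_s: 8.4
eef_pos: [0.5046, 0.0979, 0.2262]
ee_rot: [[-0.155, 0.004, 0.988], [-0.988, -0.017, -0.155], [0.016, -1.0, 0.007]]
force: [1.3, -0.8, -2.3]
opening: 0.082
```

```bash
python3 plan.py .529 .2606 .25 -97.96
```

```text
now [0.5046 0.0979 0.2262] yaw -98.94 tilt [ 0.004 -0.017 -1.   ] F [ 1.3 -0.8 -2.3] op 0.082 t 8.4 q [ 0.11  0.29  1.75 -0.02  1.1   1.85]
spin -0.017 then cm dx -16.45 dy -2.38 dz 0.16
```

>>> arm_command:
  moves: [-4, 0, 0, -0.017, -4, 0, 0, 0, -4, 0, 0, 0, -2.5, 0, 0, 0, -1, 0, 0, 0, 0, 0, 0, 0]

```text
time_s: 9.0
eef_pos: [0.5211, 0.2615, 0.2132]
ee_rot: [[-0.131, -0.01, 0.991], [-0.991, -0.022, -0.131], [0.023, -1.0, -0.007]]
force: [-0.5, 0.7, -1.9]
opening: 0.082
```

```bash
python3 plan.py .529 .2606 .15 -97.96
```

```text
now [0.5211 0.2615 0.2132] yaw -97.55 tilt [-0.01  -0.022 -1.   ] F [-0.5  0.7 -1.9] op 0.082 t 9.0 q [ 0.39  0.44  1.57 -0.02  1.15  2.1 ]
spin 0.007 then cm dx -0.02 dy 6.32 dz 0.80
```

>>> arm_command:
  moves: [0, 0.6, 0.4, 0.007, 0, 0.6, 0.4, 0, 0, 0, 0, 0, 0, 0, 0, 0]

```text
time_s: 9.4
eef_pos: [0.5293, 0.2559, 0.1985]
ee_rot: [[-0.142, -0.013, 0.99], [-0.99, -0.024, -0.142], [0.025, -1.0, -0.009]]
force: [0.4, 0.2, -1.6]
opening: 0.083
```

```bash
python3 plan.py .529 .2606 .15 -97.96
cat > o2.py <<'E'
from ov import *
import sys
# overlay of held panel: args: carrier x y th, panel z-offset (mm) rel TCP, drop (mm) bottom below TCP, x-off
cx,cy,th,zo,drop,xo=map(float,sys.argv[1:7]); n=sys.argv[7]
cs=cap("scene"); ct=cap("top"); s=state(); p=np.array(s["eef_pos"]); R=np.array(s["ee_rot"]); a=np.arctan2(R[1,2],R[0,2])
pc=p+R[:,2]*zo/1e3+R[:,0]*xo/1e3
L=[(q,(0,255,0)) for q in box(-45,45,-4,4,1e3*p[2]-drop,1e3*p[2]-drop+80)]
M=[(car(),(cx,cy,th)),(L,(pc[0],pc[1],a))]
draw(cs,M,(215,85,305,185),8,n+"s.png"); draw(ct,M,(130,185,215,260),8,n+"t.png")
c,s_=np.cos(th),np.sin(th); d=pc[:2]-[cx,cy]; print("panel in carrier mm",1e3*np.array([c*d[0]+s_*d[1],-s_*d[0]+c*d[1]]).round(4), "dyaw deg",np.degrees(a-th).round(2))
E
python3 o2.py .526 .261 -.139 -3 55.7 -3 d1
```

```text
now [0.5293 0.2559 0.1985] yaw -98.17 tilt [-0.013 -0.024 -1.   ] F [ 0.4  0.2 -1.6] op 0.083 t 9.4 q [ 0.38  0.46  1.57 -0.02  1.13  2.1 ]
spin -0.004 then cm dx -0.46 dy 4.85 dz -0.09
panel in carrier mm [ 0.9 -1.3] dyaw deg -0.2
```

View pics/d1s.png

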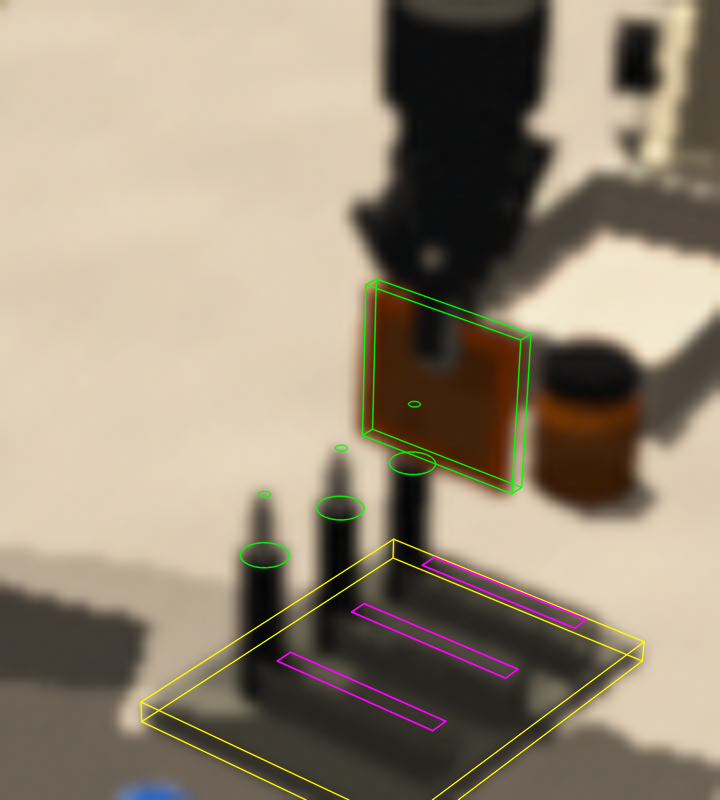

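View pics/d1t.png

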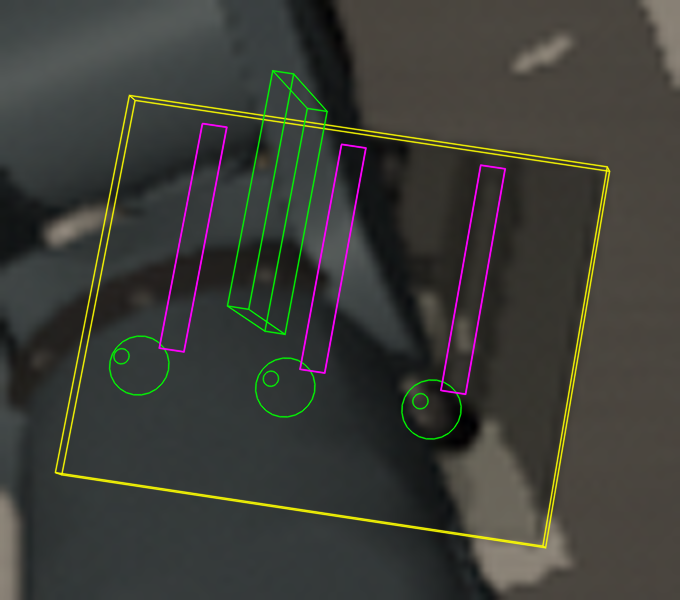

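>>> arm_command:
  moves: [-0.3, 1, 0.1, -0.004, 0, 1, 0.1, 0, 0, 1, 0.1, 0, 0, 0, 0, 0, 0, 0, 0, 0]

```text
time_s: 10.0
eef_pos: [0.5323, 0.258, 0.1658]
ee_rot: [[-0.137, -0.013, 0.99], [-0.99, -0.024, -0.138], [0.025, -1.0, -0.009]]
force: [0.3, 0.5, -1.6]
opening: 0.082
```

```bash
python3 plan.py .529 .2606 .15 -97.96;python3 o2.py .526 .261 -.139 -3 55.7 -3 d2
```

```text
now [0.5323 0.258  0.1658] yaw -97.9 tilt [-0.013 -0.024 -1.   ] F [ 0.3  0.5 -1.6] op 0.082 t 10.0 q [ 0.38  0.51  1.59 -0.02  1.07  2.1 ]
spin 0.001 then cm dx -0.21 dy 1.58 dz -0.36
panel in carrier mm [3.6 0.9] dyaw deg 0.05
```

View pics/d2s.png

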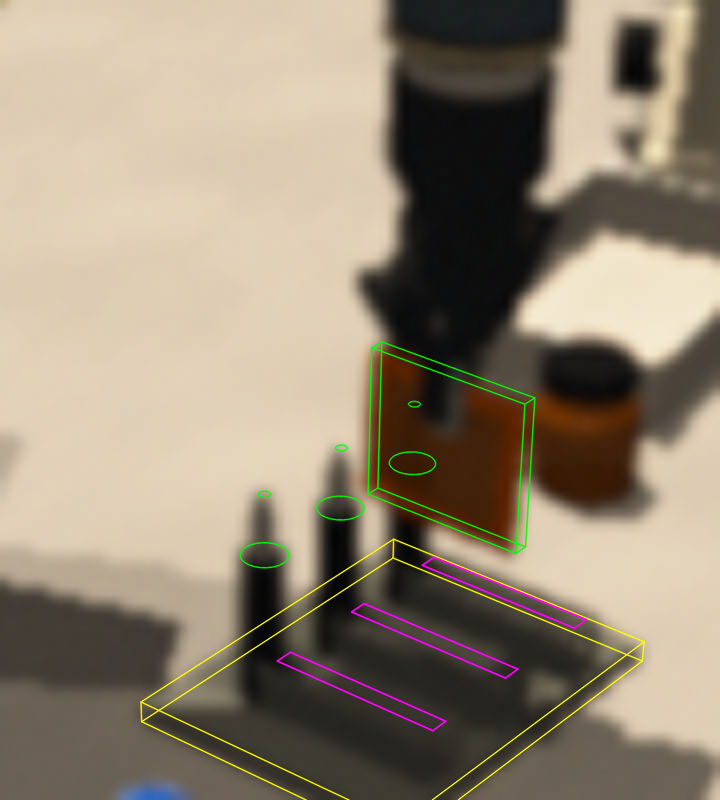

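>>> arm_command:
  moves: [0.05, 1, -0.1, 0, 0, 1, -0.1, 0, 0, 1, 0, 0, 0, 1, 0, 0, 0, 1, 0, 0, 0, 0, 0, 0, 0, 0, 0, 0]

```text
time_s: 10.8
eef_pos: [0.5292, 0.2565, 0.1113]
ee_rot: [[-0.137, -0.013, 0.99], [-0.99, -0.024, -0.138], [0.025, -1.0, -0.009]]
force: [0.1, -0.1, -1.2]
opening: 0.09
```

```bash
python3 o2.py .526 .261 -.139 -3 55.7 -3 d3
```

```text
panel in carrier mm [ 0.8 -1. ] dyaw deg 0.05
```

View pics/d3s.png

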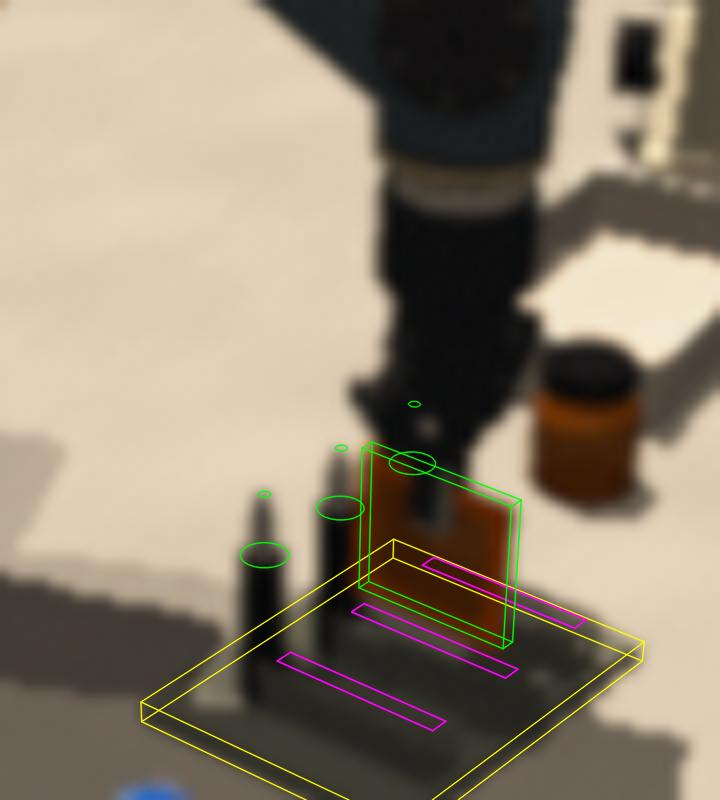

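>>> arm_command:
  moves: [-0.05, 0.5, 0.15, 0, 0, 0.8, 0, 0, 0, 0.8, 0, 0, 0, 0, 0, 0, 0, 0, 0, 0]

```text
time_s: 11.4
eef_pos: [0.532, 0.2574, 0.0902]
ee_rot: [[-0.137, -0.008, 0.99], [-0.99, -0.021, -0.137], [0.022, -1.0, -0.005]]
force: [0.5, 1.7, 1.6]
opening: 0.086
```

```bash
python3 o2.py .526 .261 -.139 -3 55.7 -3 d3
```

```text
panel in carrier mm [3.5 0.2] dyaw deg 0.06
```

>>> arm_command:
  moves: [0, 0.6, -0.1, 0, 0, 0.6, 0, 0, 0, 0.5, 0, 0, 0, 0, 0, 0]

```text
time_s: 11.9
eef_pos: [0.5324, 0.2596, 0.0755]
ee_rot: [[-0.138, -0.003, 0.99], [-0.99, -0.016, -0.138], [0.016, -1.0, -0.0]]
force: [-0.3, 3.1, -2.0]
opening: 0.089
```

```bash
python3 o2.py .526 .261 -.139 -3 55.7 -3 d3
```

```text
panel in carrier mm [3.7 2.5] dyaw deg 0.04
```

View pics/d3s.png

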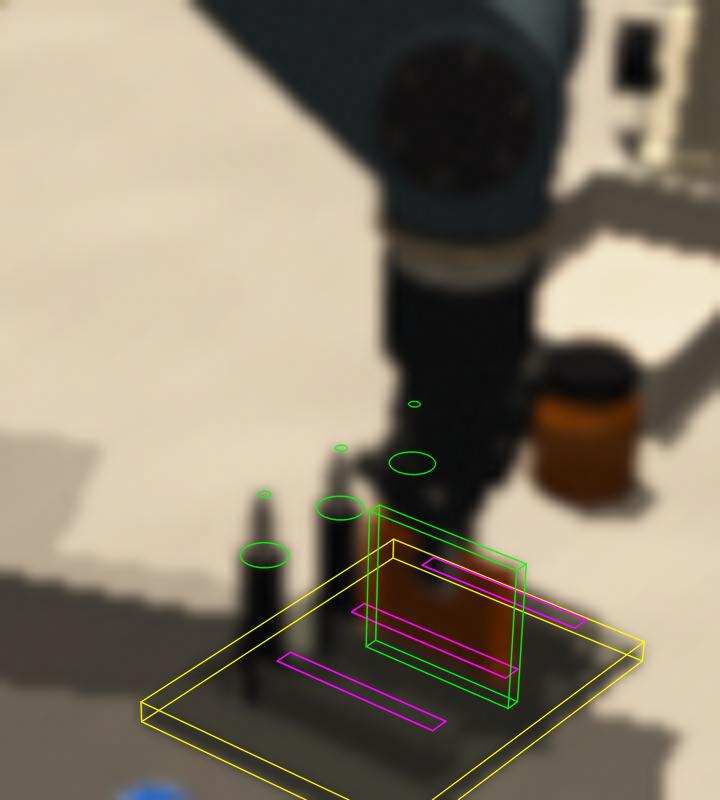

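>>> arm_command:
  moves: [0, 0.4, -0.05, 0, 0, 0.4, 0, 0, 0, 0, 0, 0]

```text
time_s: 12.3
eef_pos: [0.5323, 0.2597, 0.0684]
ee_rot: [[-0.138, -0.001, 0.99], [-0.99, -0.016, -0.138], [0.016, -1.0, 0.001]]
force: [-3.3, 1.6, 4.8]
opening: 0.084
```

```bash
python3 o2.py .526 .261 -.139 -3 55.7 -3 d3
```

```text
panel in carrier mm [3.4 2.6] dyaw deg 0.04
```

>>> arm_command:
  moves: [0, 0, 0, 0, 0, 0, 0, 0, 0, 0, 0, 0, 0, -1, 0, 0, 0, -2, 0, 0, 0, -3, 0, 0, 0, -4, 0, 0, 0, -4, 0, 0]
  gripper: 0.3

```text
time_s: 13.2
eef_pos: [0.5303, 0.2596, 0.209]
ee_rot: [[-0.138, -0.012, 0.99], [-0.99, -0.022, -0.139], [0.023, -1.0, -0.009]]
force: [0.1, -0.7, 0.8]
opening: 0.298
```

```bash
python3 plan.py .535 -.345 .23 -88.3
python3 - <<'E'
from ov import *
cs=cap("scene"); 
L=[(s,(0,255,0)) for s in box(-45,45,-4,4,12,92)]
draw(cs,[(car(),(.526,.261,-.139)),(L,(.526,.261,-.139))],(215,105,305,205),8,"e1.png"); save(cs,"e2.png",(215,105,305,205),8)
E
```

```text
now [0.5303 0.2596 0.209 ] yaw -97.95 tilt [-0.012 -0.022 -1.   ] F [ 0.1 -0.7  0.8] op 0.298 t 13.2 q [ 0.38  0.46  1.55 -0.02  1.15  2.1 ]
spin -0.169 then cm dx 60.44 dy -2.10 dz -1.32
```

View pics/e1.png

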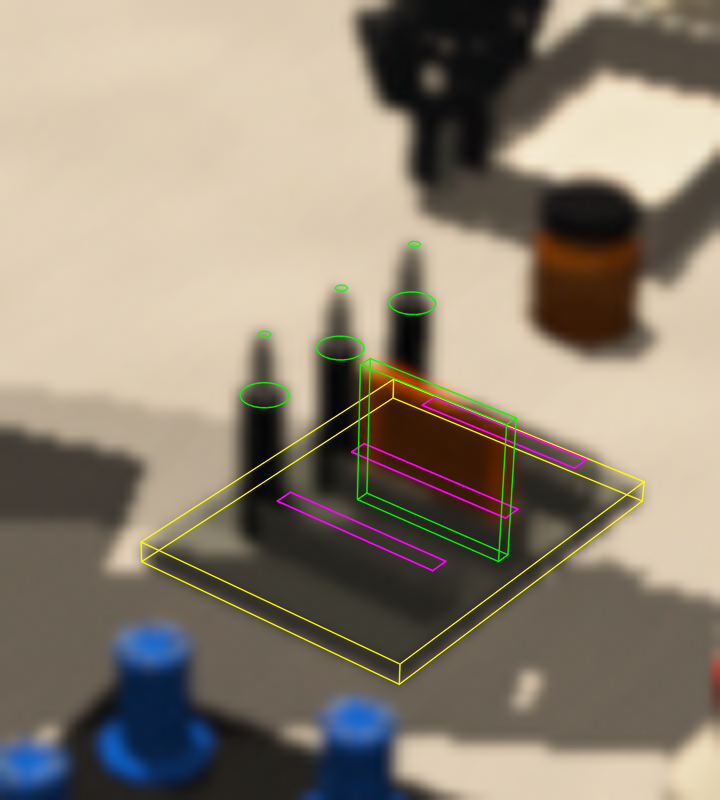

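View pics/e2.png

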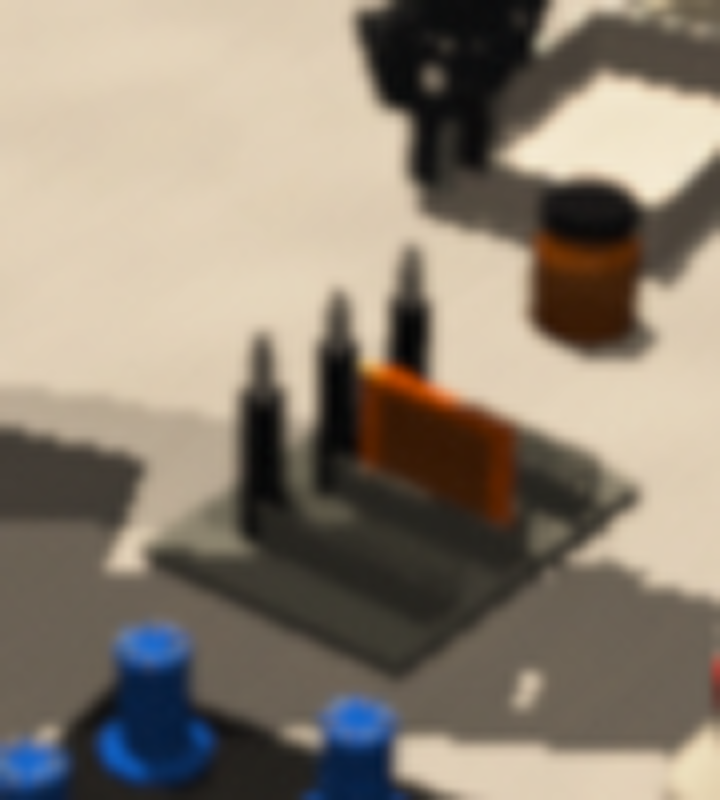

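The panel stands upright in the middle slot, with its top edge running from (365,368) to (515,425), matching the overlay. Going back for the second panel.

>>> arm_command:
  moves: [3, -1, 0, -0.085, 5, -0.5, -0.2, -0.084, 5, 0, -0.2, 0, 5, 0, -0.2, 0, 5, 0, -0.2, 0, 5, 0, 0, 0, 5, 0, 0, 0, 5, 0, 0, 0]
  gripper: 0.5

```text
time_s: 14.05
eef_pos: [0.5298, -0.1183, 0.2465]
ee_rot: [[0.046, 0.011, 0.999], [-0.999, -0.017, 0.046], [0.017, -1.0, 0.01]]
force: [1.3, 1.0, 0.0]
opening: 0.499
```

```bash
python3 plan.py .5408 -.345 .2 -88.3
```

```text
now [ 0.5298 -0.1183  0.2465] yaw -87.39 tilt [ 0.011 -0.017 -1.   ] F [1.3 1.  0. ] op 0.499 t 14.05 q [-0.3   0.32  1.66 -0.01  1.15  1.23]
spin 0.016 then cm dx 22.70 dy 4.65 dz 0.43
```

>>> arm_command:
  moves: [5, 0, 0, 0.016, 5, 0, 0, 0, 5, 0, 0, 0, 4, 0.5, 0, 0, 2, 1, 0, 0, 0, 1, 0, 0, 0, 0, 0, 0]

```text
time_s: 14.75
eef_pos: [0.534, -0.3372, 0.2277]
ee_rot: [[0.022, 0.015, 1.0], [-1.0, -0.021, 0.022], [0.021, -1.0, 0.014]]
force: [-0.3, -0.2, -0.7]
opening: 0.499
```

```bash
python3 plan.py .5408 -.345 .11 -88.3
```

```text
now [ 0.534  -0.3372  0.2277] yaw -88.76 tilt [ 0.015 -0.021 -1.   ] F [-0.3 -0.2 -0.7] op 0.499 t 14.75 q [-0.63  0.49  1.45 -0.01  1.18  0.92]
spin -0.008 then cm dx 0.80 dy 11.77 dz 0.66
```

>>> arm_command:
  moves: [0.4, 2, 0.5, -0.008, 0.2, 3, 0, 0, 0, 3, 0, 0, 0, 2, 0, 0, 0, 1, 0, 0, 0, 0, 0, 0]

```text
time_s: 15.35
eef_pos: [0.5435, -0.3396, 0.1192]
ee_rot: [[0.036, 0.019, 0.999], [-0.999, -0.023, 0.036], [0.023, -1.0, 0.018]]
force: [1.5, -0.3, 0.0]
opening: 0.503
```

```bash
python3 plan.py .5408 -.345 .0665 -88.3
```

```text
now [ 0.5435 -0.3396  0.1192] yaw -87.94 tilt [ 0.019 -0.023 -1.   ] F [ 1.5 -0.3  0. ] op 0.503 t 15.35 q [-0.63  0.62  1.52 -0.01  0.97  0.91]
spin 0.006 then cm dx 0.53 dy 5.27 dz -0.29
```

>>> arm_command:
  moves: [0.4, 1, -0.2, 0.006, 0.2, 1.5, -0.1, 0, 0, 1.5, 0, 0, 0, 1, 0, 0, 0, 0, 0, 0]

```text
time_s: 15.85
eef_pos: [0.5429, -0.3475, 0.0683]
ee_rot: [[0.03, 0.022, 0.999], [-0.999, -0.025, 0.031], [0.026, -0.999, 0.021]]
force: [0.3, -0.7, 0.8]
opening: 0.502
```

```bash
python3 plan.py .5408 -.345 .0665 -88.3
```

```text
now [ 0.5429 -0.3475  0.0683] yaw -88.27 tilt [ 0.022 -0.025 -0.999] F [ 0.3 -0.7  0.8] op 0.502 t 15.85 q [-0.64  0.7   1.53 -0.01  0.88  0.91]
spin 0.001 then cm dx -0.25 dy 0.18 dz -0.20
```

>>> arm_command:
  moves: [-0.2, 0.1, -0.15, 0, 0, 0, 0, 0, 0, 0, 0, 0, 0, 0, 0, 0]
  gripper: 0
  squeeze: 40

```text
time_s: 16.25
eef_pos: [0.5414, -0.3447, 0.0675]
ee_rot: [[0.03, 0.022, 0.999], [-0.999, -0.024, 0.031], [0.024, -0.999, 0.021]]
force: [-0.1, 1.5, -1.4]
opening: 0.083
```

```bash
python3 plan.py .5408 -.345 .0665 -88.3;python3 - <<'E'
from ov import *
cs=cap("scene"); save(cs,"b5.png",(120,190,220,290),8)
E
```

```text
now [ 0.5414 -0.3447  0.0675] yaw -88.27 tilt [ 0.022 -0.024 -0.999] F [-0.1  1.5 -1.4] op 0.083 t 16.25 q [-0.64  0.69  1.54 -0.01  0.88  0.91]
spin 0.0 then cm dx 0.03 dy 0.10 dz -0.06
```

View pics/b5.png

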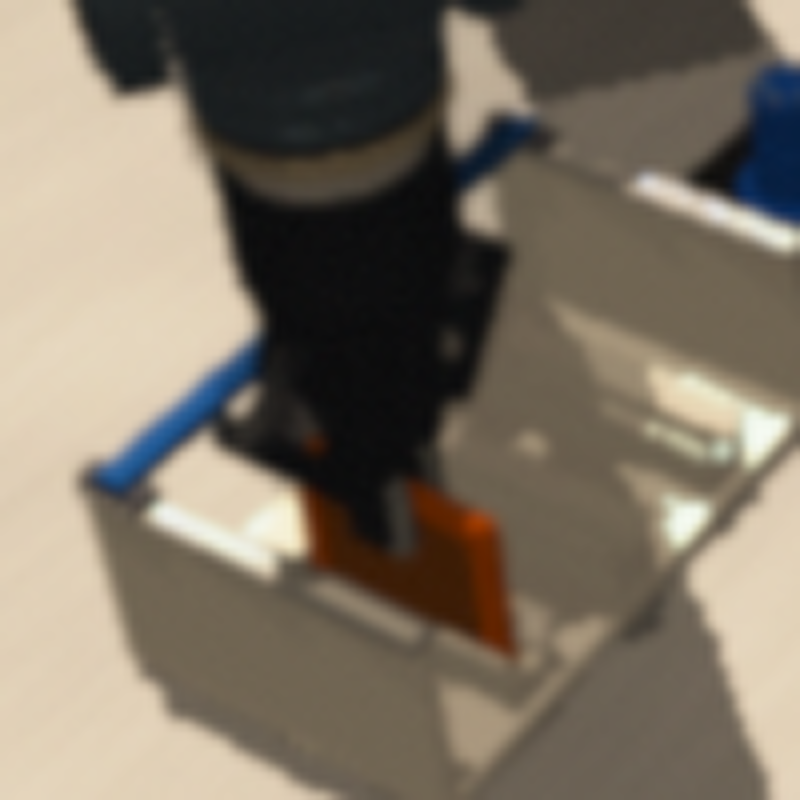

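The fingers hold the second panel at about (385,530). Lifting.

>>> arm_command:
  moves: [0, -1, 0, 0, 0, -2, 0, 0, 0, -3, 0, 0, 0, -3, 0, 0, 0, -3, 0, 0, 0, -3, 0, 0, 0, -3, 0, 0, 0, -1, 0, 0]

```text
time_s: 17.1
eef_pos: [0.5362, -0.341, 0.2693]
ee_rot: [[0.03, 0.023, 0.999], [-0.999, -0.028, 0.03], [0.028, -0.999, 0.022]]
force: [0.2, -0.2, -0.8]
opening: 0.083
```

>>> arm_command:
  moves: [-3, 0, 0, 0.085, -5, -0.2, -0.5, 0.084, -5, -0.2, -0.5, 0, -5, -0.2, -0.5, 0, -5, -0.2, -0.5, 0, -5, -0.2, -0.5, 0, -5, -0.2, -0.5, 0, -5, -0.2, -0.5, 0]

```text
time_s: 17.9
eef_pos: [0.5452, 0.0381, 0.2712]
ee_rot: [[-0.155, 0.025, 0.988], [-0.987, -0.032, -0.155], [0.028, -0.999, 0.03]]
force: [0.6, -0.6, -1.5]
opening: 0.086
```

```bash
python3 plan.py .524 .2003 .23 -97.96
```

```text
now [0.5452 0.0381 0.2712] yaw -98.95 tilt [ 0.025 -0.032 -0.999] F [ 0.6 -0.6 -1.5] op 0.086 t 17.9 q [ 0.    0.29  1.63 -0.03  1.19  1.74]
spin -0.017 then cm dx -15.77 dy 4.12 dz -4.35
```

>>> arm_command:
  moves: [-4, 0.5, -1.2, -0.017, -4, 0.5, -1.2, 0, -4, 0.5, -1.2, 0, -2.5, 0.5, -0.5, 0, -0.8, 0, 0, 0, 0, 0, 0, 0]

```text
time_s: 18.5
eef_pos: [0.5237, 0.2053, 0.2424]
ee_rot: [[-0.132, 0.024, 0.991], [-0.991, -0.033, -0.131], [0.03, -0.999, 0.028]]
force: [-0.1, 0.8, -1.2]
opening: 0.083
```

```bash
python3 plan.py .524 .2003 .2 -97.96; python3 o2.py .526 .261 -.139 -3 55.7 -3 f1
```

```text
now [0.5237 0.2053 0.2424] yaw -97.57 tilt [ 0.024 -0.033 -0.999] F [-0.1  0.8 -1.2] op 0.083 t 18.5 q [ 0.31  0.36  1.61 -0.04  1.16  2.03]
spin 0.007 then cm dx 0.49 dy 4.24 dz 0.10
panel in carrier mm [  2.8 -53.7] dyaw deg 0.35
```

View pics/f1s.png

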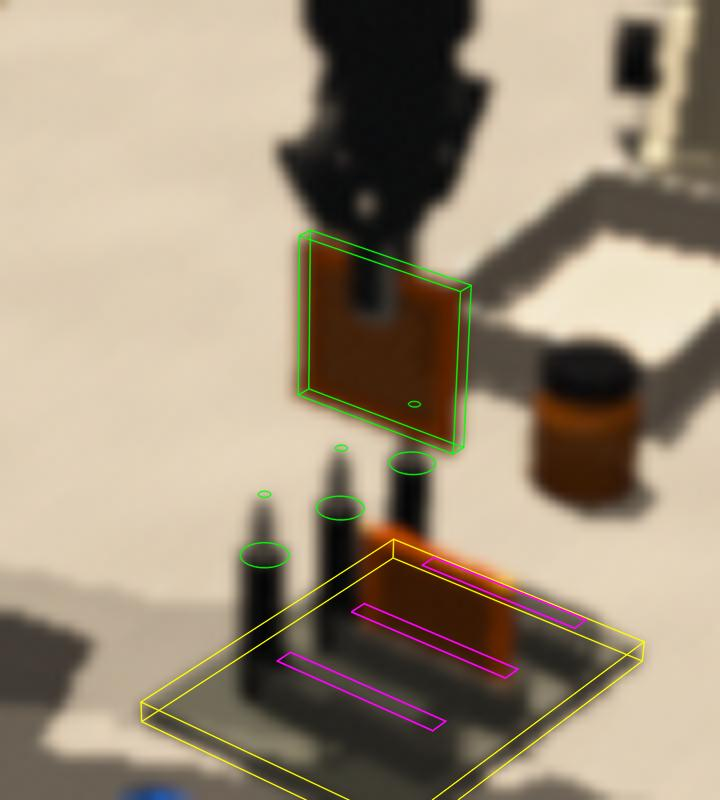

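>>> arm_command:
  moves: [0.3, 1.5, 0, 0.007, 0.1, 2, 0, 0, 0, 2, 0, 0, 0, 1, 0, 0, 0, 0, 0, 0, 0, 0, 0, 0]

```text
time_s: 19.2
eef_pos: [0.5279, 0.1907, 0.1786]
ee_rot: [[-0.149, 0.028, 0.988], [-0.988, -0.034, -0.148], [0.029, -0.999, 0.033]]
force: [0.8, -0.7, -0.8]
opening: 0.087
```

```bash
python3 plan.py .524 .2003 .11 -97.96; python3 o2.py .526 .261 -.139 -3 55.7 -3 f1
```

```text
now [0.5279 0.1907 0.1786] yaw -98.55 tilt [ 0.028 -0.034 -0.999] F [ 0.8 -0.7 -0.8] op 0.087 t 19.2 q [ 0.28  0.42  1.69 -0.05  1.01  2.03]
spin -0.01 then cm dx -0.90 dy 6.86 dz -0.52
panel in carrier mm [  8.6 -66. ] dyaw deg -0.51
```

View pics/f1s.png

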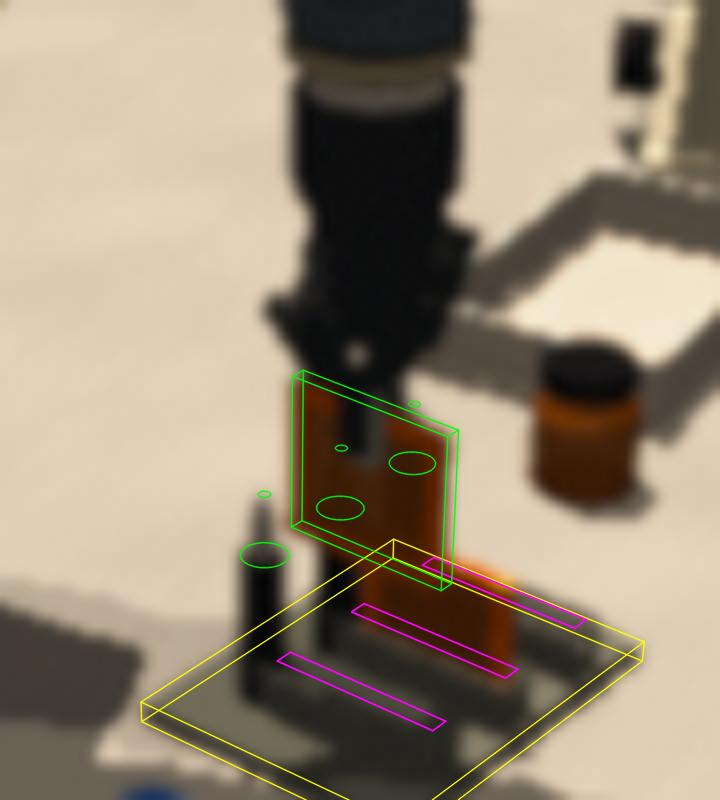

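>>> arm_command:
  moves: [-0.3, 0.5, -0.25, -0.01, -0.3, 0.5, -0.2, 0, 0, 0, 0, 0, 0, 0, 0, 0]

```text
time_s: 19.7
eef_pos: [0.5248, 0.1983, 0.1692]
ee_rot: [[-0.137, 0.031, 0.99], [-0.99, -0.033, -0.136], [0.028, -0.999, 0.036]]
force: [0.1, -0.1, -2.6]
opening: 0.086
```

```bash
python3 plan.py .524 .2003 .11 -97.96; python3 o2.py .526 .261 -.139 -3 55.7 -3 f1
```

```text
now [0.5248 0.1983 0.1692] yaw -97.87 tilt [ 0.031 -0.033 -0.999] F [ 0.1 -0.1 -2.6] op 0.086 t 19.7 q [ 0.3   0.43  1.7  -0.05  0.99  2.03]
spin 0.002 then cm dx -0.18 dy 5.92 dz -0.11
panel in carrier mm [  4.6 -59.4] dyaw deg 0.14
```

>>> arm_command:
  moves: [-0.1, 1.2, -0.1, 0, -0.1, 1.2, -0.1, 0, -0.05, 1.2, -0.05, 0, 0, 1.2, 0, 0, 0, 0.5, 0, 0, 0, 0, 0, 0, 0, 0, 0, 0]

```text
time_s: 20.5
eef_pos: [0.5237, 0.1991, 0.11]
ee_rot: [[-0.137, 0.029, 0.99], [-0.99, -0.033, -0.136], [0.029, -0.999, 0.033]]
force: [-0.8, 0.5, -1.1]
opening: 0.083
```

```bash
python3 plan.py .524 .2003 .11 -97.96; python3 o2.py .526 .261 -.139 -3 55.7 -3 f1
```

```text
now [0.5237 0.1991 0.11  ] yaw -97.89 tilt [ 0.029 -0.033 -0.999] F [-0.8  0.5 -1.1] op 0.083 t 20.5 q [ 0.3   0.52  1.74 -0.05  0.87  2.04]
spin 0.001 then cm dx -0.13 dy 0.00 dz 0.01
panel in carrier mm [  3.5 -58.6] dyaw deg 0.13
```

View pics/f1s.png

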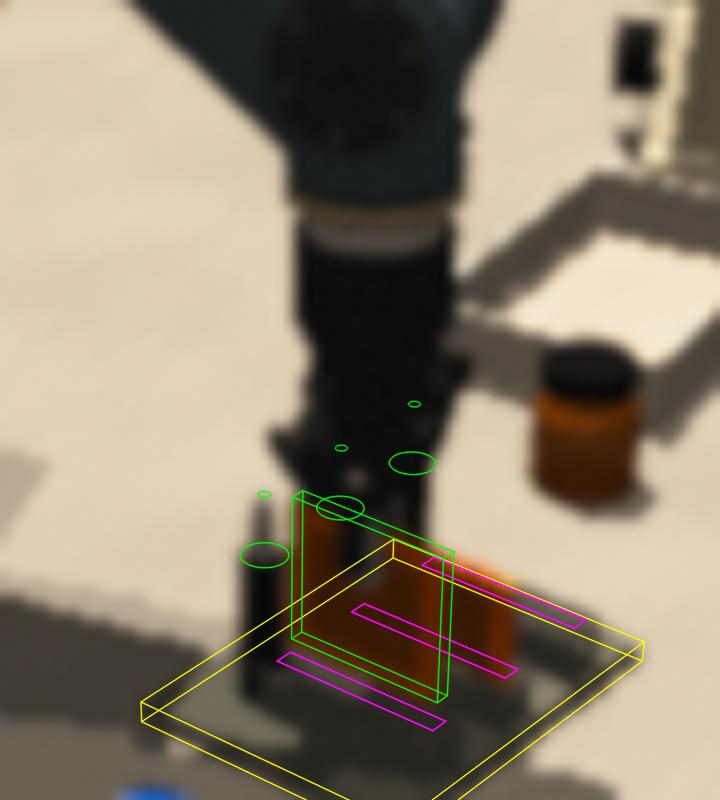

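Aligned over the slot. Continuing down.

>>> arm_command:
  moves: [-0.05, 0.8, -0.03, 0, 0, 0.8, -0.03, 0, 0, 0.8, 0, 0, 0, 0.8, 0, 0, 0, 0, 0, 0]

```text
time_s: 21.1
eef_pos: [0.5259, 0.2008, 0.0787]
ee_rot: [[-0.138, 0.035, 0.99], [-0.99, -0.029, -0.137], [0.024, -0.999, 0.039]]
force: [-5.9, 2.1, 6.2]
opening: 0.082
```

```bash
python3 plan.py .524 .2003 .068 -97.96; python3 o2.py .526 .261 -.139 -3 55.7 -3 f1
```

```text
now [0.5259 0.2008 0.0787] yaw -97.93 tilt [ 0.035 -0.029 -0.999] F [-5.9  2.1  6.2] op 0.082 t 21.1 q [ 0.3   0.57  1.75 -0.05  0.8   2.04]
spin 0.0 then cm dx 0.07 dy 1.07 dz -0.19
panel in carrier mm [  5.2 -56.8] dyaw deg 0.09
```

>>> arm_command:
  moves: [0, 0, -0.2, 0, 0, 0.4, -0.1, 0, 0, 0.4, 0, 0, 0, 0, 0, 0]

```text
time_s: 21.6
eef_pos: [0.5219, 0.2021, 0.0744]
ee_rot: [[-0.138, 0.034, 0.99], [-0.99, -0.028, -0.137], [0.023, -0.999, 0.038]]
force: [0.2, -1.0, 0.3]
opening: 0.084
```

```bash
python3 plan.py .524 .2003 .068 -97.96; python3 o2.py .526 .261 -.139 -3 55.7 -3 f1
```

```text
now [0.5219 0.2021 0.0744] yaw -97.92 tilt [ 0.034 -0.028 -0.999] F [ 0.2 -1.   0.3] op 0.084 t 21.6 q [ 0.3   0.57  1.76 -0.05  0.79  2.05]
spin 0.001 then cm dx 0.15 dy 0.64 dz 0.23
panel in carrier mm [  1.1 -55.7] dyaw deg 0.08
```

View pics/f1s.png

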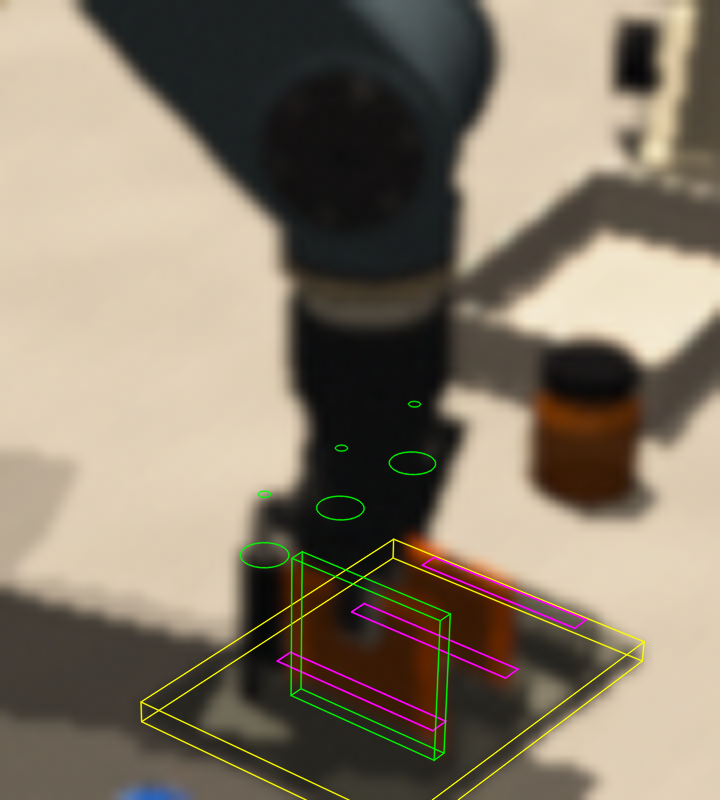

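>>> arm_command:
  moves: [0, 0.35, 0.03, 0, 0, 0.35, 0.03, 0, 0, 0.1, 0, 0, 0, 0, 0, 0]

```text
time_s: 22.1
eef_pos: [0.5198, 0.203, 0.0713]
ee_rot: [[-0.138, 0.03, 0.99], [-0.99, -0.028, -0.137], [0.023, -0.999, 0.034]]
force: [-0.1, -1.2, 4.2]
opening: 0.085
```

```bash
python3 plan.py .524 .2003 .068 -97.96
```

```text
now [0.5198 0.203  0.0713] yaw -97.94 tilt [ 0.03  -0.028 -0.999] F [-0.1 -1.2  4.2] op 0.085 t 22.1 q [ 0.31  0.57  1.76 -0.05  0.79  2.05]
spin 0.0 then cm dx 0.21 dy 0.33 dz 0.45
```

>>> arm_command:
  moves: [0, 0, 0.2, 0, 0, 0.4, 0.1, 0, 0, 0.3, 0, 0, 0, 0, 0, 0]

```text
time_s: 22.5
eef_pos: [0.5212, 0.203, 0.0705]
ee_rot: [[-0.138, 0.028, 0.99], [-0.99, -0.028, -0.138], [0.024, -0.999, 0.031]]
force: [1.3, -0.7, -1.9]
opening: 0.082
```

```bash
python3 plan.py .524 .2003 .068 -97.96
```

```text
now [0.5212 0.203  0.0705] yaw -97.95 tilt [ 0.028 -0.028 -0.999] F [ 1.3 -0.7 -1.9] op 0.082 t 22.5 q [ 0.3   0.58  1.76 -0.05  0.79  2.05]
spin 0.0 then cm dx 0.23 dy 0.25 dz 0.31
```

>>> arm_command:
  moves: [0, 0.3, 0.1, 0, 0, 0.3, 0, 0, 0, 0, 0, 0]

```text
time_s: 22.8
eef_pos: [0.5215, 0.2035, 0.0705]
ee_rot: [[-0.138, 0.028, 0.99], [-0.99, -0.028, -0.138], [0.024, -0.999, 0.031]]
force: [0.4, 0.0, -2.0]
opening: 0.089
```

>>> arm_command:
  moves: [0, 0, 0, 0, 0, 0, 0, 0, 0, 0, 0, 0, 0, -1, 0, 0, 0, -2, 0, 0, 0, -3, 0, 0, 0, -4, 0, 0, 0, -4, 0, 0]
  gripper: 0.3

```text
time_s: 23.6
eef_pos: [0.5146, 0.2062, 0.2096]
ee_rot: [[-0.138, 0.016, 0.99], [-0.99, -0.032, -0.138], [0.029, -0.999, 0.02]]
force: [0.6, -0.3, 0.8]
opening: 0.295
```

```bash
python3 plan.py .524 .2003 .068 -97.96
python3 - <<'E'
from ov import *
cs=cap("scene"); save(cs,"e3.png",(215,105,305,205),8)
E
```

```text
now [0.5146 0.2062 0.2096] yaw -97.96 tilt [ 0.016 -0.032 -0.999] F [ 0.6 -0.3  0.8] op 0.295 t 23.6 q [ 0.31  0.38  1.67 -0.04  1.09  2.04]
spin -0.0 then cm dx 0.46 dy 14.16 dz 1.01
```

View pics/e3.png

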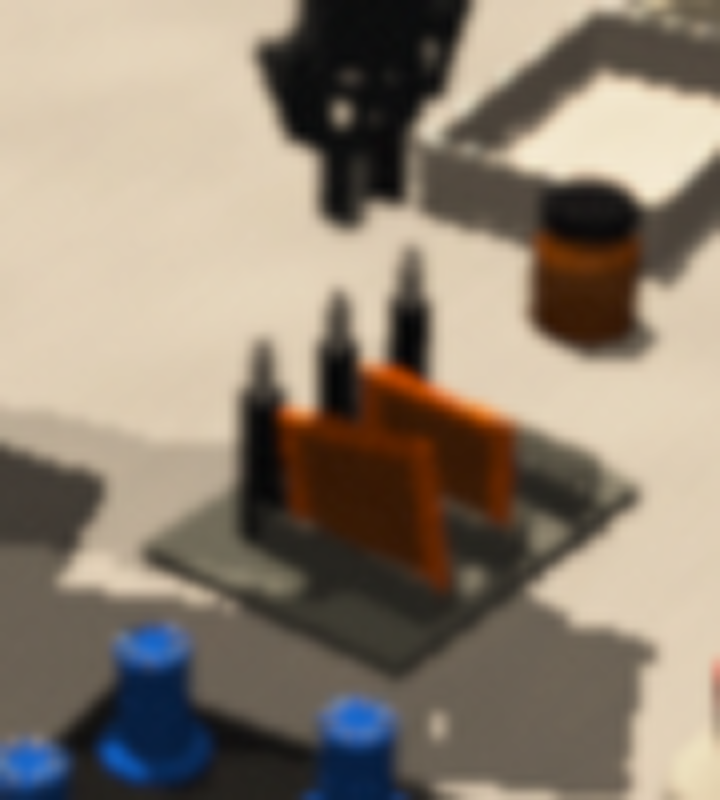

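The second panel isn't seated. Its top edge runs from (285,408) to (435,435), less steep than the other panel's, so its +x end is high. I'll measure how far.

Run:
```python
from ov import *
cs=cap("scene"); 
L=[(s,(0,255,0)) for s in box(-45,45,-64,-56,12,92)]+[(s,(0,255,0)) for s in box(-45,45,-4,4,12,92)]
draw(cs,[(L,(.526,.261,-.139))],(240,140,280,185),16,"e4.png")
```

```text
(no output)
```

View pics/e4.png

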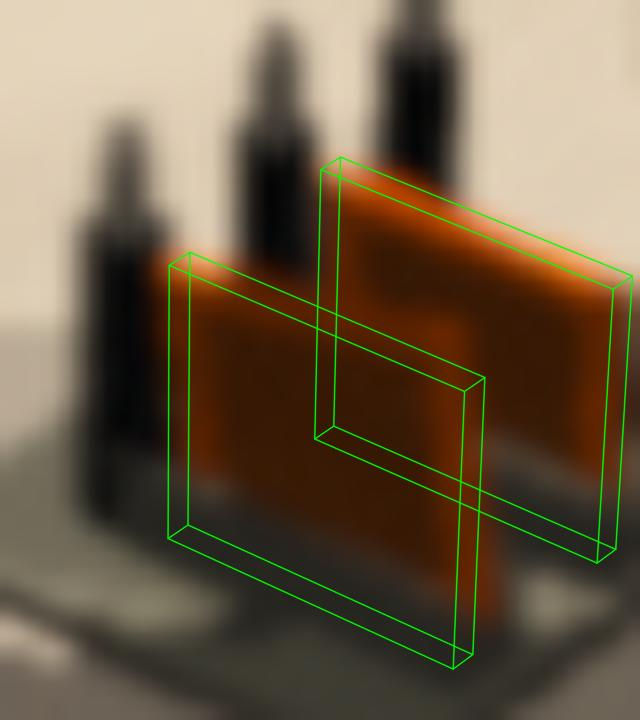

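The panel's top -x corner is wedged on the column and its lower +x corner on the slot's end. A gentle low push toward -x on its +x edge, with closed fingers, should unwedge it.

```bash
python3 plan.py .6019 .1898 .12 -97.96
```

```text
now [0.5171 0.2072 0.2137] yaw -97.96 tilt [ 0.025 -0.029 -0.999] F [ 1.3 -0.3 -0.3] op 0.301 t 23.7 q [ 0.31  0.38  1.66 -0.04  1.09  2.04]
spin -0.0 then cm dx 0.55 dy 9.37 dz 8.64
```

>>> arm_command:
  moves: [0.2, 0, 3, 0, 0.2, 0, 3, 0, 0.1, 0, 2, 0, 0, 0, 0, 0, 0, 0, 0, 0]
  gripper: 0

```text
time_s: 24.2
eef_pos: [0.5973, 0.1907, 0.2173]
ee_rot: [[-0.138, 0.026, 0.99], [-0.99, -0.028, -0.137], [0.024, -0.999, 0.029]]
force: [-0.9, -0.2, -0.2]
opening: 0.003
```

```bash
python3 plan.py .6019 .1898 .12 -97.96
```

```text
now [0.5973 0.1907 0.2173] yaw -97.93 tilt [ 0.026 -0.028 -0.999] F [-0.9 -0.2 -0.2] op 0.003 t 24.2 q [ 0.25  0.5   1.47 -0.04  1.16  1.97]
spin 0.001 then cm dx 0.03 dy 9.73 dz 0.47
```

>>> arm_command:
  moves: [0, 3, 0.3, 0, 0, 3, 0, 0, 0, 3, 0, 0, 0, 3, 0, 0, 0, 2, 0, 0, 0, 1, 0, 0, 0, 0, 0, 0]

```text
time_s: 24.9
eef_pos: [0.599, 0.1878, 0.0634]
ee_rot: [[-0.135, 0.025, 0.99], [-0.99, -0.028, -0.135], [0.024, -0.999, 0.028]]
force: [-0.1, 0.0, -0.0]
opening: -0.0
```

```bash
python3 plan.py .6019 .1898 .055 -97.96
python3 - <<'E'
from ov import *
cs=cap("scene"); save(cs,"e5.png",(235,125,295,195),11)
E
```

```text
now [0.599  0.1878 0.0634] yaw -97.78 tilt [ 0.025 -0.028 -0.999] F [-0.1  0.  -0. ] op -0.0 t 24.9 q [ 0.24  0.68  1.57 -0.04  0.87  1.98]
spin 0.003 then cm dx -0.24 dy 0.84 dz 0.26
```

View pics/e5.png

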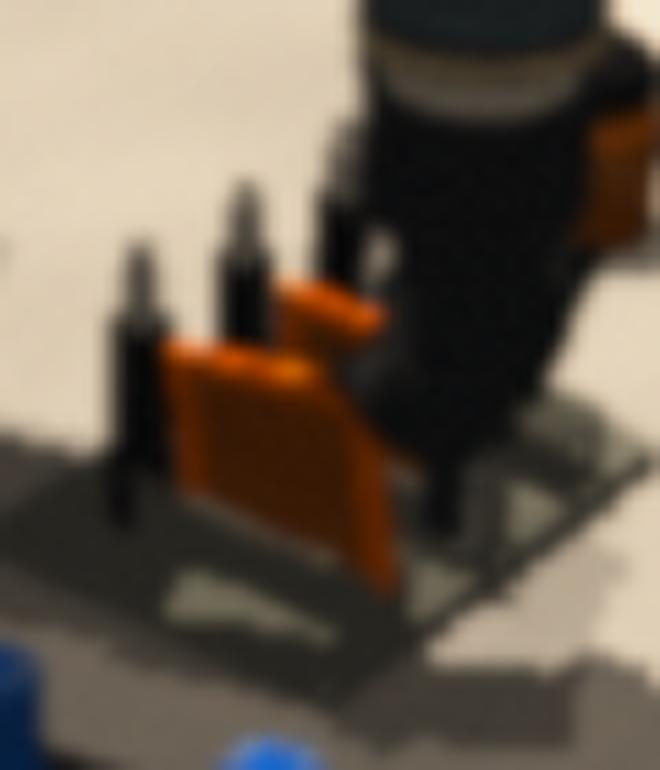

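>>> arm_command:
  moves: [-0.2, 0.7, 0, 0, 0, 0.3, -0.5, 0, 0, 0, -0.5, 0, 0, 0, 0, 0]

```text
time_s: 25.35
eef_pos: [0.5905, 0.192, 0.0566]
ee_rot: [[-0.135, 0.03, 0.99], [-0.991, -0.026, -0.134], [0.022, -0.999, 0.034]]
force: [-0.5, -0.0, -0.2]
opening: -0.004
```

>>> arm_command:
  moves: [0, 0, -0.3, 0, 0, 0, -0.3, 0, 0, 0, 0, 0]

```text
time_s: 25.65
eef_pos: [0.5843, 0.193, 0.0573]
ee_rot: [[-0.135, 0.032, 0.99], [-0.991, -0.026, -0.134], [0.022, -0.999, 0.035]]
force: [0.3, -0.5, -0.2]
opening: -0.001
```

```bash
python3 plan.py .6019 .1898 .055 -97.96
python3 - <<'E'
from ov import *
cs=cap("scene"); save(cs,"e5.png",(235,125,295,195),11)
E
```

```text
now [0.5843 0.193  0.0573] yaw -97.76 tilt [ 0.032 -0.026 -0.999] F [ 0.3 -0.5 -0.2] op -0.001 t 25.65 q [ 0.26  0.67  1.61 -0.04  0.83  1.99]
spin 0.003 then cm dx 0.08 dy 0.23 dz 1.79
```

View pics/e5.png

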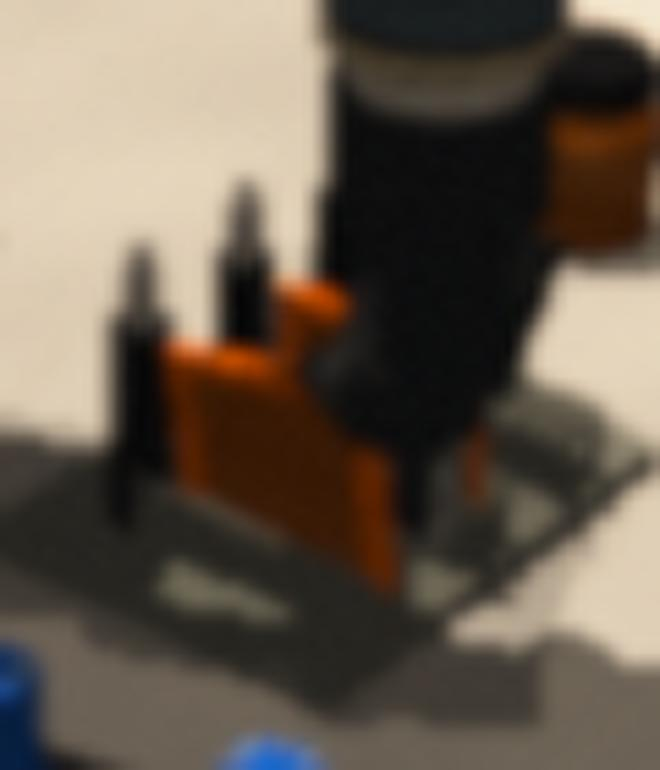

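>>> arm_command:
  moves: [0, 0.1, -0.2, 0, 0, 0, -0.2, 0, 0, 0, -0.2, 0, 0, 0, 0, 0]

```text
time_s: 26.1
eef_pos: [0.5782, 0.1938, 0.056]
ee_rot: [[-0.135, 0.032, 0.99], [-0.991, -0.026, -0.134], [0.021, -0.999, 0.035]]
force: [-0.1, 0.1, -0.3]
opening: -0.002
```

```bash
python3 plan.py .6019 .1898 .055 -97.96
python3 - <<'E'
from ov import *
cs=cap("scene"); save(cs,"e5.png",(235,125,295,195),11)
E
```

```text
now [0.5782 0.1938 0.056 ] yaw -97.77 tilt [ 0.032 -0.026 -0.999] F [-0.1  0.1 -0.3] op -0.002 t 26.1 q [ 0.26  0.67  1.63 -0.05  0.82  2.  ]
spin 0.003 then cm dx 0.07 dy 0.10 dz 2.40
```

View pics/e5.png

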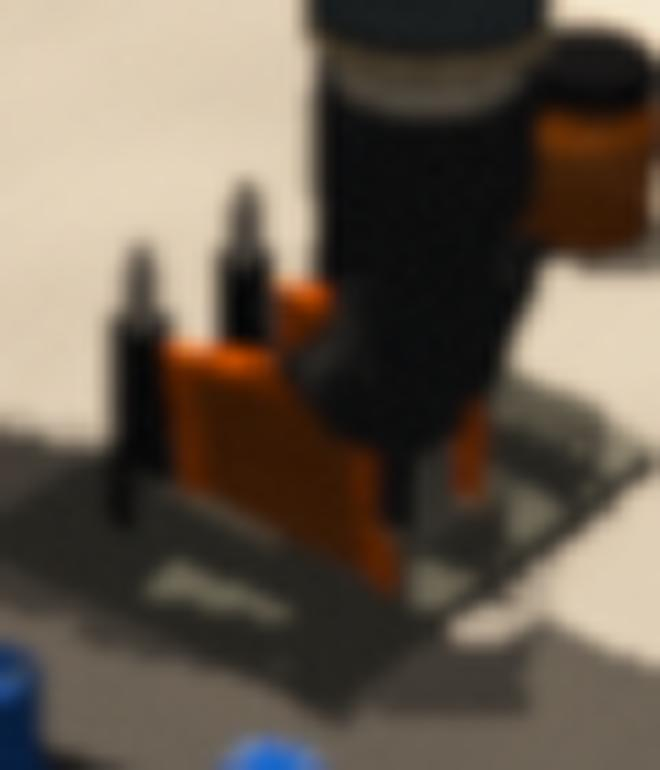

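>>> arm_command:
  moves: [0, 0.1, -0.3, 0, 0, 0, -0.2, 0, 0, 0, 0, 0]

```text
time_s: 26.45
eef_pos: [0.5751, 0.1945, 0.0554]
ee_rot: [[-0.135, 0.037, 0.99], [-0.991, -0.025, -0.134], [0.02, -0.999, 0.04]]
force: [1.3, -0.4, -0.6]
opening: 0.004
```

```bash
python3 plan.py .6019 .1898 .055 -97.96
python3 - <<'E'
from ov import *
cs=cap("scene"); save(cs,"e5.png",(235,125,295,195),11)
E
```

```text
now [0.5751 0.1945 0.0554] yaw -97.77 tilt [ 0.037 -0.025 -0.999] F [ 1.3 -0.4 -0.6] op 0.004 t 26.45 q [ 0.26  0.66  1.64 -0.05  0.81  2.  ]
spin 0.003 then cm dx 0.10 dy 0.04 dz 2.72
```

View pics/e5.png

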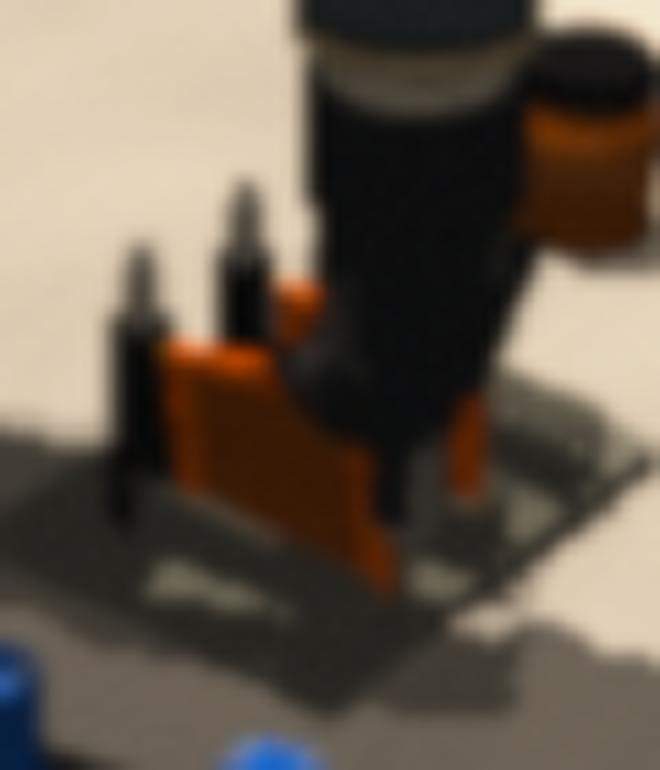

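>>> arm_command:
  moves: [0, 0, -0.3, 0, 0, 0, -0.3, 0, 0, 0, -0.2, 0]

```text
time_s: 26.8
eef_pos: [0.575, 0.1955, 0.0572]
ee_rot: [[-0.135, 0.057, 0.989], [-0.991, -0.023, -0.134], [0.015, -0.998, 0.059]]
force: [11.4, -2.1, -4.5]
opening: -0.001
```

```bash
python3 plan.py .6019 .1898 .055 -97.96
python3 - <<'E'
from ov import *
cs=cap("scene"); save(cs,"e5.png",(235,125,295,195),11)
E
```

```text
now [0.575  0.1955 0.0572] yaw -97.76 tilt [ 0.057 -0.023 -0.998] F [11.4 -2.1 -4.5] op -0.001 t 26.8 q [ 0.27  0.65  1.65 -0.05  0.79  2.01]
spin 0.004 then cm dx 0.19 dy 0.22 dz 2.74
```

View pics/e5.png

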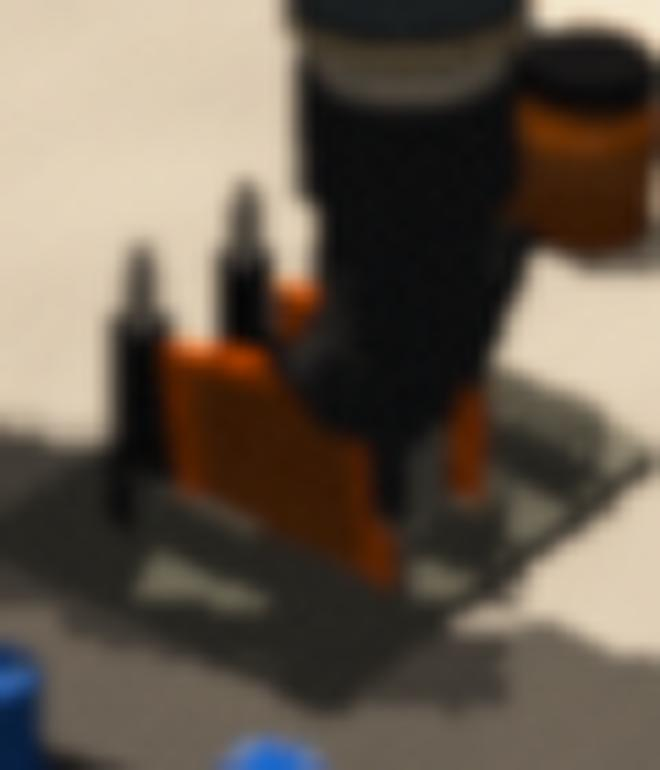

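The push reached 11 N and the panel didn't budge, so it is wedged. I'll back off, regrip it, lift it out, and square it in the grip by setting it flat on clear bench.

>>> arm_command:
  moves: [0, 0, 1, 0, 0, 0, 1, 0, 0, -2, 0.5, 0, 0, -4, 0, 0, 0, -4, 0, 0, 0, -3, 0, 0, 0, 0, 0, 0]
  gripper: 0

```text
time_s: 27.55
eef_pos: [0.5936, 0.1944, 0.1916]
ee_rot: [[-0.136, 0.048, 0.99], [-0.991, -0.024, -0.135], [0.017, -0.999, 0.051]]
force: [0.2, 0.4, 0.2]
opening: -0.003
```

```bash
python3 plan.py .522 .2035 .19 -97.96
python3 - <<'E'
from ov import *
cs=cap("scene"); save(cs,"e5.png",(235,125,295,195),11); ct=cap("top"); save(ct,"e6.png",(130,185,215,260),8)
E
```

```text
now [0.5936 0.1944 0.1916] yaw -97.81 tilt [ 0.048 -0.024 -0.999] F [0.2 0.4 0.2] op -0.003 t 27.55 q [ 0.26  0.51  1.52 -0.04  1.08  1.98]
spin 0.003 then cm dx 0.09 dy 0.16 dz -7.22
```

View pics/e5.png

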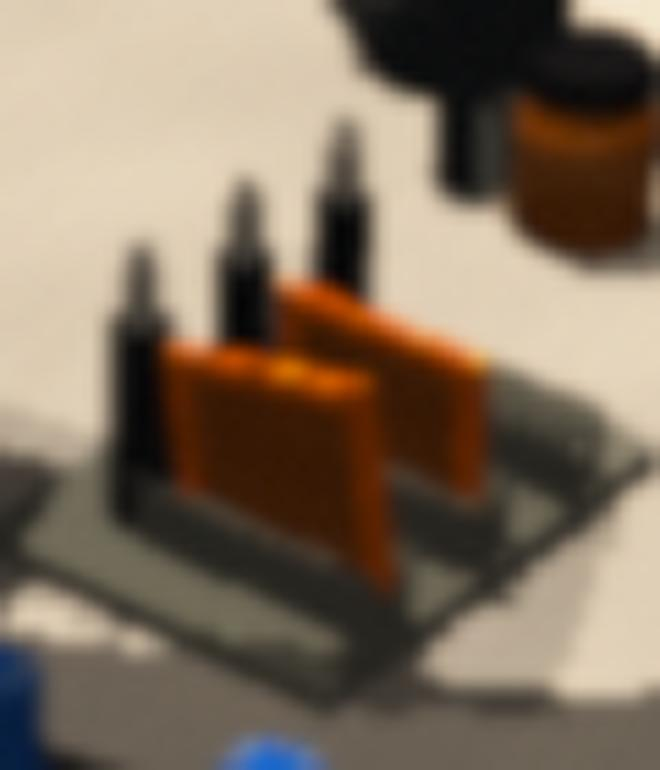

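View pics/e6.png

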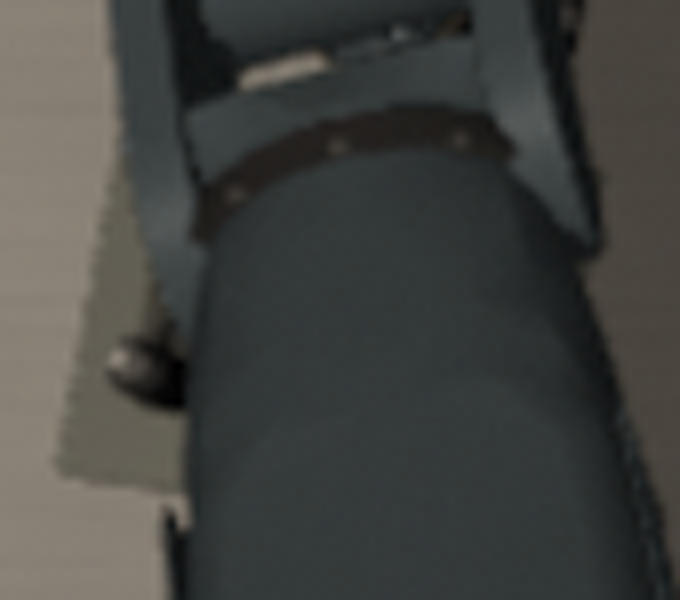

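>>> arm_command:
  moves: [0, 0, -2.5, 0, 0, 0, -2.5, 0, 0, 0, -1.5, 0, 0, 0, 0, 0, 0, 0, 0, 0]
  gripper: 0.4

```text
time_s: 28.15
eef_pos: [0.5234, 0.2014, 0.1768]
ee_rot: [[-0.136, 0.03, 0.99], [-0.99, -0.029, -0.135], [0.025, -0.999, 0.033]]
force: [0.1, 0.6, -0.0]
opening: 0.398
```

```bash
python3 plan.py .522 .2035 .12 -97.96
```

```text
now [0.5234 0.2014 0.1768] yaw -97.84 tilt [ 0.03  -0.029 -0.999] F [ 0.1  0.6 -0. ] op 0.398 t 28.15 q [ 0.3   0.42  1.69 -0.04  1.01  2.03]
spin 0.002 then cm dx -0.19 dy 5.68 dz -0.17
```

>>> arm_command:
  moves: [-0.1, 2, -0.1, 0, -0.1, 2, -0.1, 0, 0, 2, -0.1, 0, 0, 2, 0, 0, 0, 1.2, 0, 0, 0, 0, 0, 0]

```text
time_s: 28.75
eef_pos: [0.5272, 0.2, 0.0783]
ee_rot: [[-0.138, 0.028, 0.99], [-0.99, -0.03, -0.137], [0.025, -0.999, 0.031]]
force: [-0.7, -0.6, 0.3]
opening: 0.399
```

```bash
python3 plan.py .522 .2035 .078 -97.96
```

```text
now [0.5272 0.2    0.0783] yaw -97.94 tilt [ 0.028 -0.03  -0.999] F [-0.7 -0.6  0.3] op 0.399 t 28.75 q [ 0.3   0.57  1.74 -0.05  0.81  2.04]
spin 0.0 then cm dx -0.27 dy 0.03 dz -0.56
```

>>> arm_command:
  moves: [-0.2, 0, -0.4, 0, 0, 0, 0, 0, 0, 0, 0, 0, 0, 0, 0, 0, 0, 0, 0, 0]
  gripper: 0
  squeeze: 30

```text
time_s: 29.25
eef_pos: [0.5247, 0.2031, 0.0803]
ee_rot: [[-0.138, 0.03, 0.99], [-0.99, -0.029, -0.137], [0.024, -0.999, 0.034]]
force: [-0.1, -0.1, -0.7]
opening: 0.085
```

>>> arm_command:
  moves: [0, -0.5, 0.1, 0, 0, -0.8, 0, 0, 0, -1, 0, 0, 0, -2, 0, 0, 0, -3, 0, 0, 0, -3, 0, 0, 0, -3, 0, 0, 0, 0, 0, 0]

```text
time_s: 30.05
eef_pos: [0.5215, 0.207, 0.2238]
ee_rot: [[-0.138, 0.033, 0.99], [-0.99, -0.028, -0.137], [0.023, -0.999, 0.036]]
force: [0.2, -0.0, -1.4]
opening: 0.085
```

```bash
python3 plan.py .45 .115 .19 -97.96
python3 - <<'E'
from ov import *
cs=cap("scene"); save(cs,"e5.png",(225,85,305,185),8); ct=cap("top"); P=cloud(ct)
E
```

```text
now [0.5215 0.207  0.2238] yaw -97.96 tilt [ 0.033 -0.028 -0.999] F [ 0.2 -0.  -1.4] op 0.085 t 30.05 q [ 0.31  0.37  1.65 -0.04  1.1   2.04]
spin 0.0 then cm dx 10.10 dy 3.38 dz -5.80
```

View pics/e5.png

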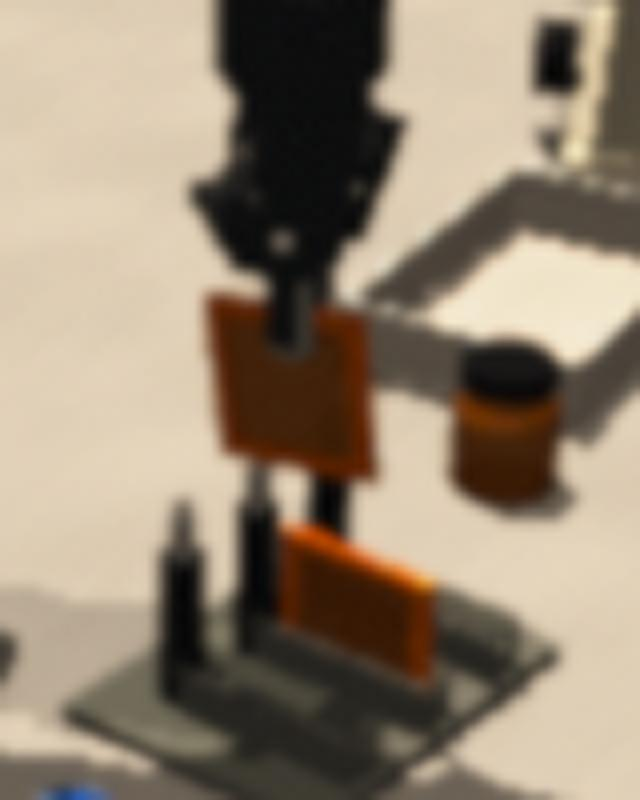

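The panel hangs free with its +x end about 8° up (top edge (210,297) to (370,320)). Moving it to the clear bench between the mat and the carrier.

>>> arm_command:
  moves: [2, 0, -1, 0, 3, 0, -1, 0, 3, 0, -1, 0, 0.5, 0, 0, 0, 0, 0, 0, 0]
  squeeze: 20

```text
time_s: 30.65
eef_pos: [0.474, 0.1235, 0.2155]
ee_rot: [[-0.137, 0.018, 0.99], [-0.99, -0.031, -0.137], [0.029, -0.999, 0.022]]
force: [-0.9, 0.2, -1.0]
opening: 0.09
```

```bash
python3 plan.py .48 .12 .1 -97.96
python3 - <<'E'
from ov import *
ct=cap("top"); print(ray(ct,215+75/8-.5,200,.002), ray(ct,224,190,.002))
E
```

```text
now [0.474  0.1235 0.2155] yaw -97.89 tilt [ 0.018 -0.031 -0.999] F [-0.9  0.2 -1. ] op 0.09 t 30.65 q [ 0.18  0.26  1.83 -0.04  1.05  1.91]
spin 0.001 then cm dx 0.26 dy 11.55 dz 0.65
[0.59221242 0.08557561 0.002     ] [0.62788749 0.08583932 0.002     ]
```

>>> arm_command:
  moves: [0, 2.5, 0.2, 0, 0, 2.5, 0, 0, 0, 2.5, 0, 0, 0, 2.5, 0, 0, 0, 1.2, 0, 0, 0, 0, 0, 0]

```text
time_s: 31.3
eef_pos: [0.4803, 0.1243, 0.0981]
ee_rot: [[-0.134, 0.018, 0.991], [-0.991, -0.03, -0.133], [0.028, -0.999, 0.022]]
force: [0.6, 0.2, -0.7]
opening: 0.081
```

```bash
python3 plan.py .48 .12 .063 -97.96
python3 - <<'E'
from ov import *
cs=cap("scene"); save(cs,"e5.png",(200,100,290,200),8)
E
```

```text
now [0.4803 0.1243 0.0981] yaw -97.69 tilt [ 0.018 -0.03  -0.999] F [ 0.6  0.2 -0.7] op 0.081 t 31.3 q [ 0.18  0.44  1.91 -0.05  0.78  1.92]
spin 0.005 then cm dx 0.43 dy 3.51 dz 0.03
```

View pics/e5.png

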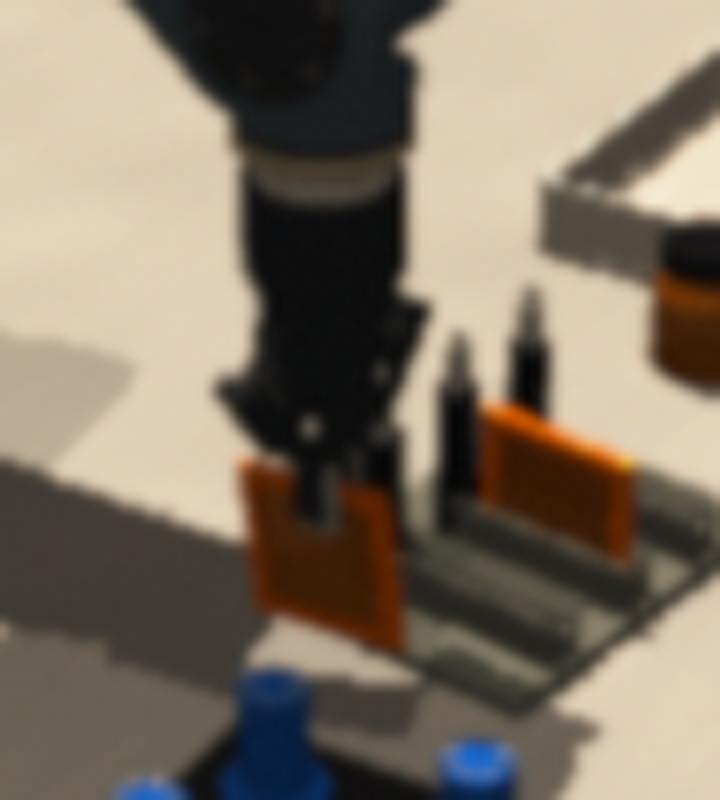

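>>> arm_command:
  moves: [0.1, 1, 0, 0, 0, 0.8, 0, 0, 0, 0.6, 0, 0, 0, 0.4, 0, 0, 0, 0.3, 0, 0, 0, 0.2, 0, 0]

```text
time_s: 31.95
eef_pos: [0.4834, 0.1229, 0.0662]
ee_rot: [[-0.134, 0.024, 0.991], [-0.991, -0.029, -0.133], [0.026, -0.999, 0.028]]
force: [1.4, 0.0, 1.7]
opening: 0.086
```

```bash
python3 plan.py .48 .12 .063 -97.96
python3 - <<'E'
from ov import *
cs=cap("scene"); save(cs,"e5.png",(200,100,290,200),8)
E
```

```text
now [0.4834 0.1229 0.0662] yaw -97.68 tilt [ 0.024 -0.029 -0.999] F [1.4 0.  1.7] op 0.086 t 31.95 q [ 0.17  0.5   1.92 -0.05  0.7   1.92]
spin 0.005 then cm dx 0.34 dy 0.32 dz -0.29
```

View pics/e5.png

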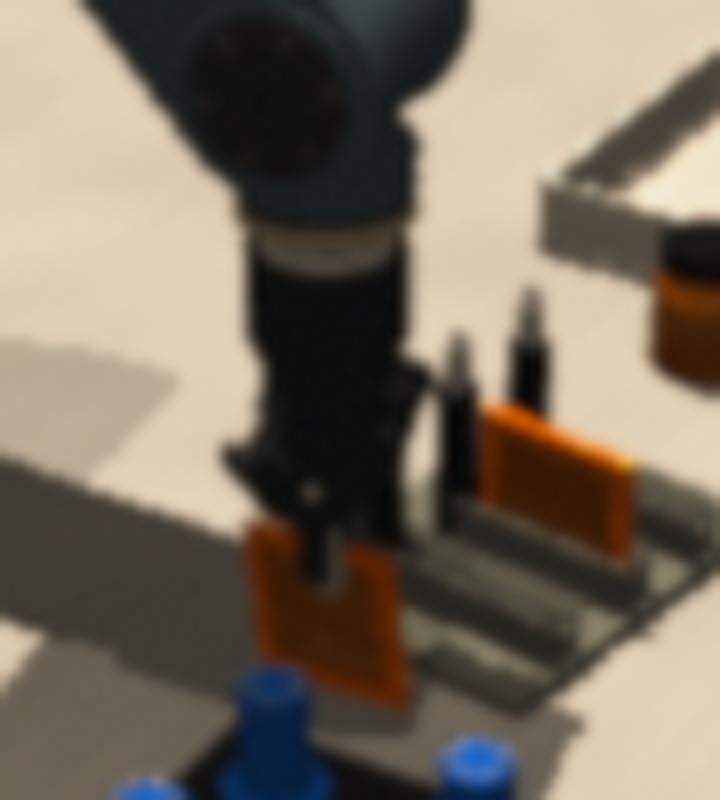

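>>> arm_command:
  moves: [0, 0.3, 0, 0, 0, 0.3, 0, 0, 0, 0.4, 0, 0, 0, 0.4, 0, 0]

```text
time_s: 32.4
eef_pos: [0.4936, 0.1226, 0.0589]
ee_rot: [[-0.132, 0.047, 0.99], [-0.991, -0.028, -0.13], [0.022, -0.998, 0.05]]
force: [3.8, -5.3, 14.4]
opening: 0.085
```

```bash
python3 plan.py .48 .12 .063 -97.96
python3 - <<'E'
from ov import *
cs=cap("scene"); save(cs,"e5.png",(200,100,290,200),8)
E
```

```text
now [0.4936 0.1226 0.0589] yaw -97.56 tilt [ 0.047 -0.028 -0.998] F [ 3.8 -5.3 14.4] op 0.085 t 32.4 q [ 0.17  0.52  1.91 -0.06  0.67  1.92]
spin 0.007 then cm dx 0.45 dy -0.41 dz -1.31
```

View pics/e5.png

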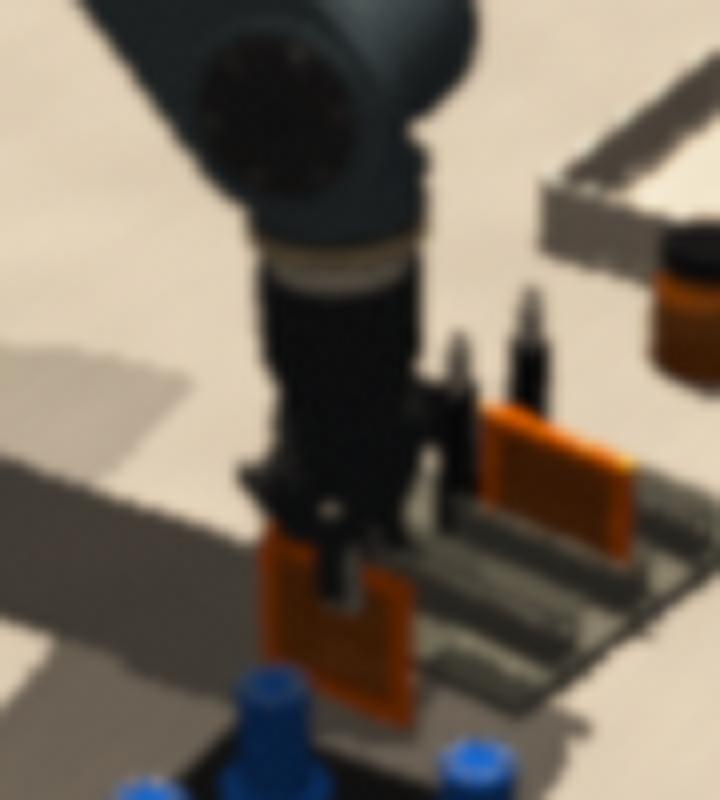

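>>> arm_command:
  moves: [0, 0, 0, 0, 0, 0, 0, 0, 0, 0, 0, 0]
  gripper: 0.13

```text
time_s: 32.75
eef_pos: [0.4948, 0.1225, 0.0596]
ee_rot: [[-0.132, 0.05, 0.99], [-0.991, -0.028, -0.131], [0.021, -0.998, 0.053]]
force: [-0.7, 0.2, -0.0]
opening: 0.125
```

>>> arm_command:
  moves: [0, 0, 0, 0, 0, 0, 0, 0, 0, 0, 0, 0]
  gripper: 0
  squeeze: 60

```text
time_s: 33.05
eef_pos: [0.4948, 0.1225, 0.0597]
ee_rot: [[-0.132, 0.05, 0.99], [-0.991, -0.028, -0.13], [0.021, -0.998, 0.053]]
force: [0.3, -0.4, 1.7]
opening: 0.078
```

```bash
python3 plan.py .48 .12 .063 -97.96
python3 - <<'E'
from ov import *
cs=cap("scene"); save(cs,"e5.png",(200,100,290,200),8)
E
```

```text
now [0.4948 0.1225 0.0597] yaw -97.56 tilt [ 0.05  -0.028 -0.998] F [ 0.3 -0.4  1.7] op 0.078 t 33.05 q [ 0.17  0.52  1.91 -0.06  0.67  1.92]
spin 0.007 then cm dx 0.46 dy -0.33 dz -1.43
```

View pics/e5.png

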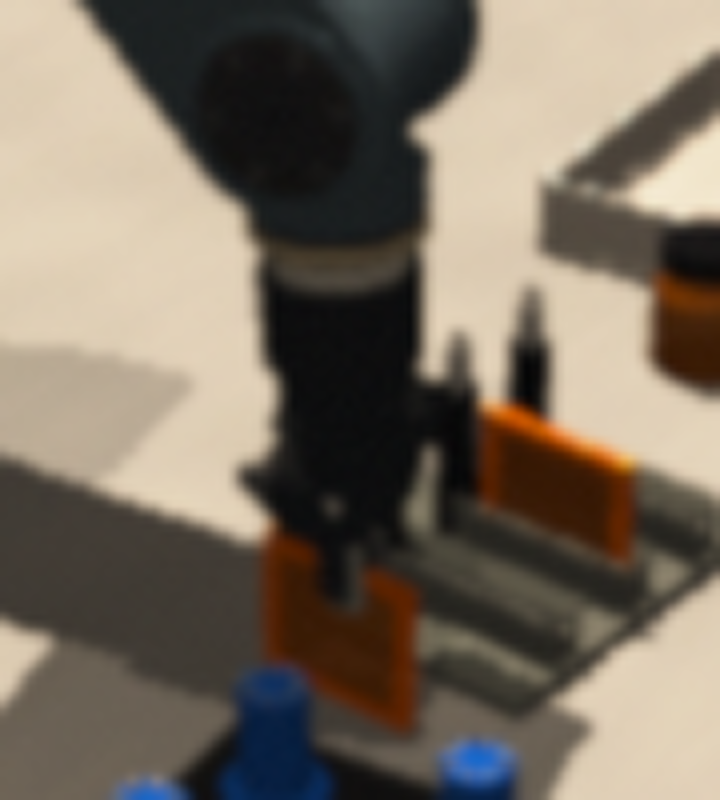

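>>> arm_command:
  moves: [0, -0.8, 0, 0, 0, -2, 0, 0, 0, -3, 0, 0, 0, -3, 0, 0, 0, -3, 0, 0, 0, -3, 0, 0, 0, 0, 0, 0]

```text
time_s: 33.8
eef_pos: [0.4846, 0.1271, 0.2136]
ee_rot: [[-0.132, 0.043, 0.99], [-0.991, -0.028, -0.131], [0.022, -0.999, 0.047]]
force: [0.8, -0.1, -2.5]
opening: 0.079
```

```bash
python3 plan.py .528 .2003 .2 -97.96; sed -i 's/(215,85,305,185)/(205,75,305,175)/' o2.py; python3 o2.py .526 .261 -.139 -5 59.7 -3 g1
```

```text
now [0.4846 0.1271 0.2136] yaw -97.57 tilt [ 0.043 -0.028 -0.999] F [ 0.8 -0.1 -2.5] op 0.079 t 33.8 q [ 0.18  0.27  1.82 -0.04  1.02  1.91]
spin 0.007 then cm dx -7.85 dy 1.36 dz 3.28
panel in carrier mm [ -28.8 -136. ] dyaw deg 0.45
```

View pics/g1s.png

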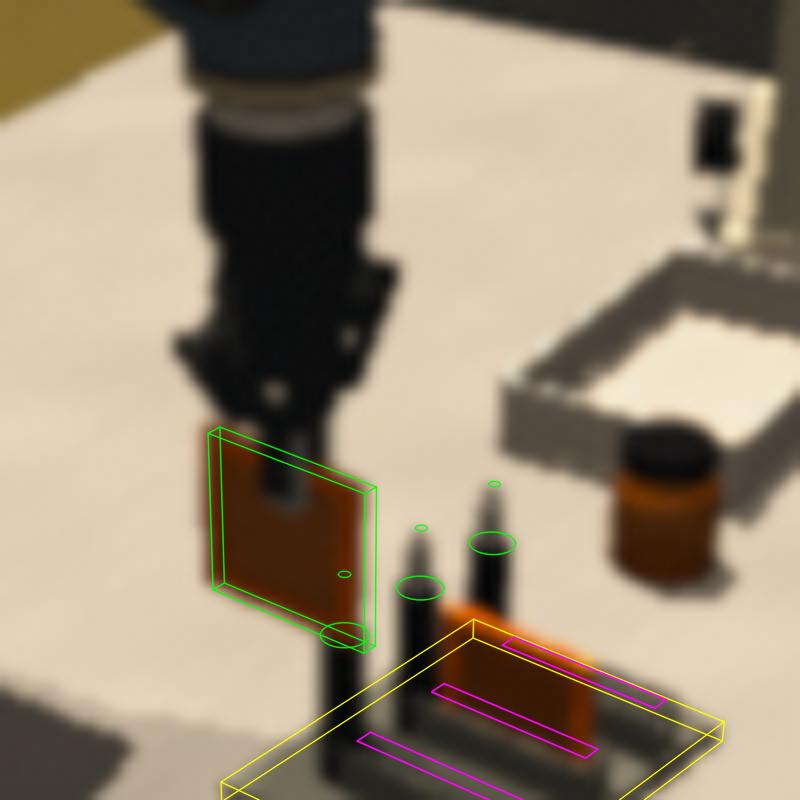

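>>> arm_command:
  moves: [-2, 0, 0.6, 0.007, -2, 0, 0.8, 0, -2, 0, 0.8, 0, -1, 0, 0.4, 0, 0, 0, 0, 0, 0, 0, 0, 0]

```text
time_s: 34.5
eef_pos: [0.5153, 0.1928, 0.2013]
ee_rot: [[-0.139, 0.024, 0.99], [-0.99, -0.033, -0.139], [0.029, -0.999, 0.029]]
force: [0.2, 0.5, -1.3]
opening: 0.08
```

```bash
python3 plan.py .5254 .1995 .12 -97.96;  python3 o2.py .526 .261 -.139 -6.5 59.7 -3 g1
```

```text
now [0.5153 0.1928 0.2013] yaw -98.02 tilt [ 0.024 -0.033 -0.999] F [ 0.2  0.5 -1.3] op 0.08 t 34.5 q [ 0.29  0.38  1.69 -0.04  1.06  2.02]
spin -0.001 then cm dx -0.80 dy 8.13 dz 0.90
panel in carrier mm [ -7.5 -66.2] dyaw deg -0.04
```

>>> arm_command:
  moves: [-0.3, 0, 0.4, 0, -0.3, 0, 0.3, 0, -0.1, 0, 0.1, 0, 0, 0, 0, 0, 0, 0, 0, 0]

```text
time_s: 35.1
eef_pos: [0.525, 0.1975, 0.2022]
ee_rot: [[-0.142, 0.026, 0.99], [-0.99, -0.033, -0.141], [0.029, -0.999, 0.03]]
force: [-0.6, -0.7, -2.1]
opening: 0.08
```

```bash
python3 plan.py .5254 .1995 .12 -97.96;  python3 o2.py .526 .261 -.139 -6.5 59.7 -3 g1
```

```text
now [0.525  0.1975 0.2022] yaw -98.14 tilt [ 0.026 -0.033 -0.999] F [-0.6 -0.7 -2.1] op 0.08 t 35.1 q [ 0.3   0.4   1.66 -0.04  1.07  2.03]
spin -0.003 then cm dx -0.20 dy 8.22 dz 0.01
panel in carrier mm [  1.3 -60. ] dyaw deg -0.13
```

View pics/g1s.png

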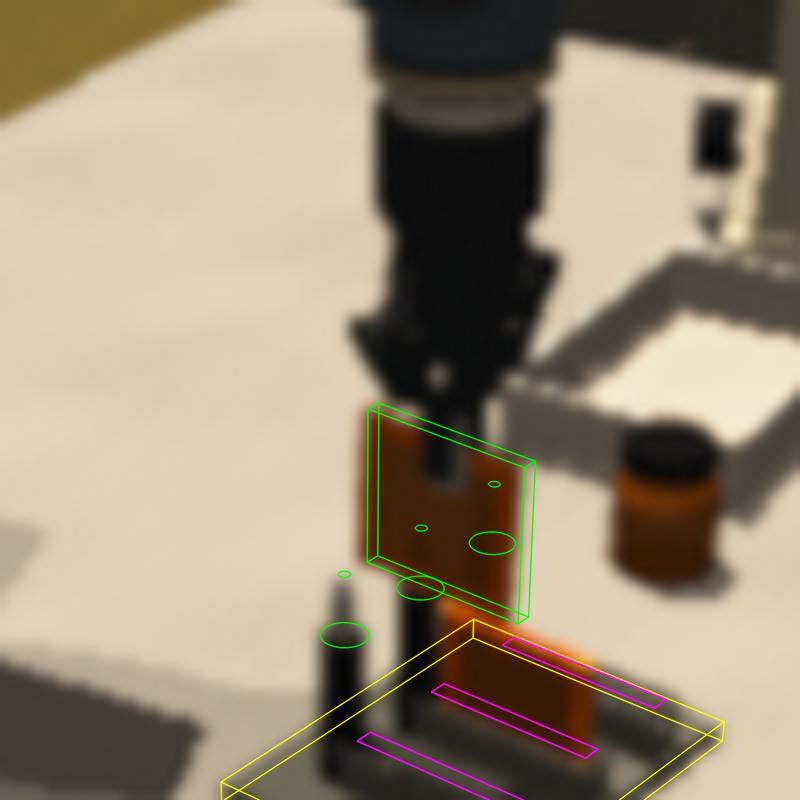

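>>> arm_command:
  moves: [-0.2, 1.2, 0.05, -0.003, -0.05, 1.2, 0, 0, -0.05, 1.2, -0.05, 0, -0.05, 1.2, -0.05, 0, 0, 1.2, 0, 0, 0, 1, 0, 0, 0, 0, 0, 0, 0, 0, 0, 0]

```text
time_s: 36.0
eef_pos: [0.5257, 0.1985, 0.124]
ee_rot: [[-0.138, 0.022, 0.99], [-0.99, -0.034, -0.137], [0.03, -0.999, 0.027]]
force: [-0.1, 0.8, -1.3]
opening: 0.076
```

```bash
python3 plan.py .5254 .1995 .12 -97.96;  python3 o2.py .526 .261 -.139 -8 59.7 -3 g1
```

```text
now [0.5257 0.1985 0.124 ] yaw -97.95 tilt [ 0.022 -0.034 -0.999] F [-0.1  0.8 -1.3] op 0.076 t 36.0 q [ 0.3   0.5   1.72 -0.05  0.91  2.04]
spin 0.0 then cm dx -0.09 dy 0.40 dz -0.04
panel in carrier mm [  0.4 -58.9] dyaw deg 0.07
```

View pics/g1s.png

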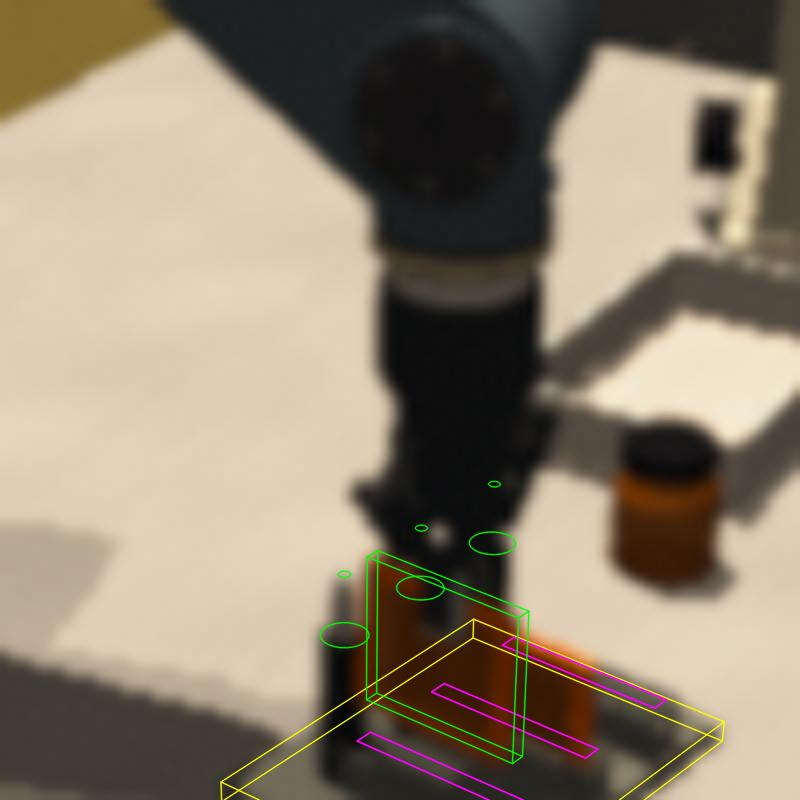

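>>> arm_command:
  moves: [-0.05, 0.1, 0.15, 0, 0, 0, 0.1, 0, 0, 0, 0, 0]

```text
time_s: 36.4
eef_pos: [0.5293, 0.1989, 0.1247]
ee_rot: [[-0.138, 0.025, 0.99], [-0.99, -0.033, -0.137], [0.029, -0.999, 0.029]]
force: [-0.4, -0.1, -0.6]
opening: 0.076
```

```bash
python3 o2.py .526 .261 -.139 -8 59.7 -3 g1
python3 - <<'E'
from ov import *
cs=cap("scene"); save(cs,"g2.png",(235,130,290,185),14)
E
```

```text
panel in carrier mm [  3.7 -58.1] dyaw deg 0.06
```

View pics/g2.png

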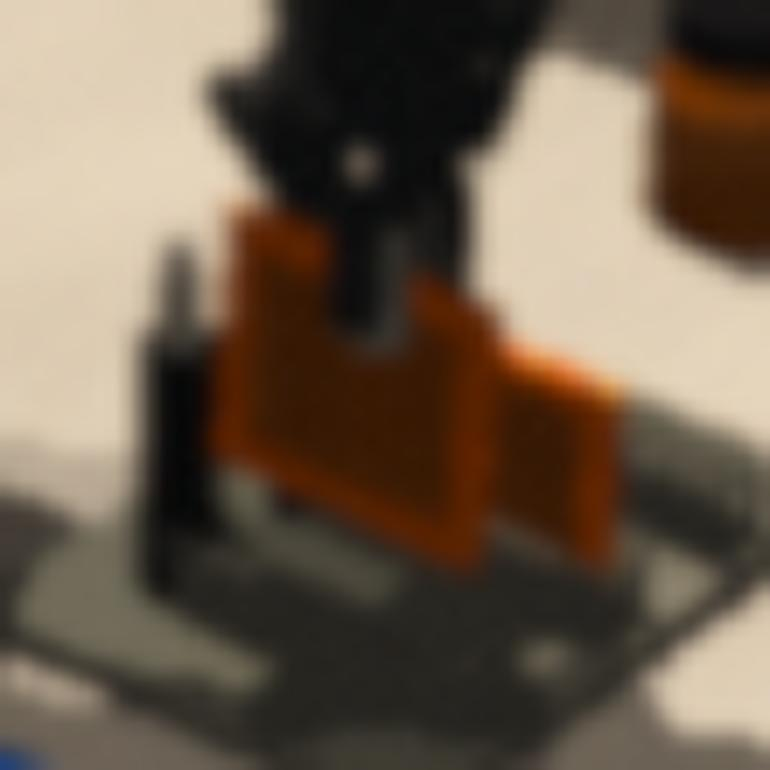

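```bash
cat > cc.py <<'E'
from h import *
C=np.array([.526,.261]);th=-.139
def tocar(p):
    d=np.array(p[:2])-C; c,s=np.cos(th),np.sin(th); return 1e3*np.array([c*d[0]+s*d[1],-s*d[0]+c*d[1]])
E
python3 - <<'E'
from cc import *
c=cap("scene")
f=lambda u,v,z:tocar(ray(c,235+(u+.5)/14-.5,130+(v+.5)/14-.5,z)).round(1)
print("bottom L",f(215,462,.068),"R",f(478,578,.062))
print("ref seated: top L,R", )
g=lambda u,v,z:tocar(ray(c,235+(u+.5)/14-.5,130+(v+.5)/14-.5,z)).round(1)
print("seated panel top right near corner", g(615,398,.092))
print("column1 top centre", g(185,335,.094))
E
```

```text
bottom L [-39.8 -71.3] R [ 47.1 -64.1]
ref seated: top L,R
seated panel top right near corner [48.6 -4.8]
column1 top centre [-62.5 -57. ]
```

>>> arm_command:
  moves: [0, 0.8, -0.15, 0, 0, 0.8, 0, 0, 0, 0.8, -0.02, 0, 0, 0.4, 0, 0, 0, 0, 0, 0]

```text
time_s: 37.1
eef_pos: [0.5279, 0.1985, 0.0936]
ee_rot: [[-0.138, 0.025, 0.99], [-0.99, -0.032, -0.137], [0.028, -0.999, 0.029]]
force: [0.2, 2.5, 1.0]
opening: 0.085
```

```bash
python3 plan.py .5254 .1995 .12 -97.96; python3 o2.py .526 .261 -.139 -8 59.7 -3 g1
python3 - <<'E'
from ov import *
cs=cap("scene"); save(cs,"g2.png",(235,130,290,185),14)
E
```

```text
now [0.5279 0.1985 0.0936] yaw -97.95 tilt [ 0.025 -0.032 -0.999] F [0.2 2.5 1. ] op 0.085 t 37.1 q [ 0.29  0.55  1.73 -0.05  0.85  2.04]
spin 0.0 then cm dx -0.07 dy -2.64 dz -0.27
panel in carrier mm [  2.6 -58.7] dyaw deg 0.07
```

View pics/g2.png

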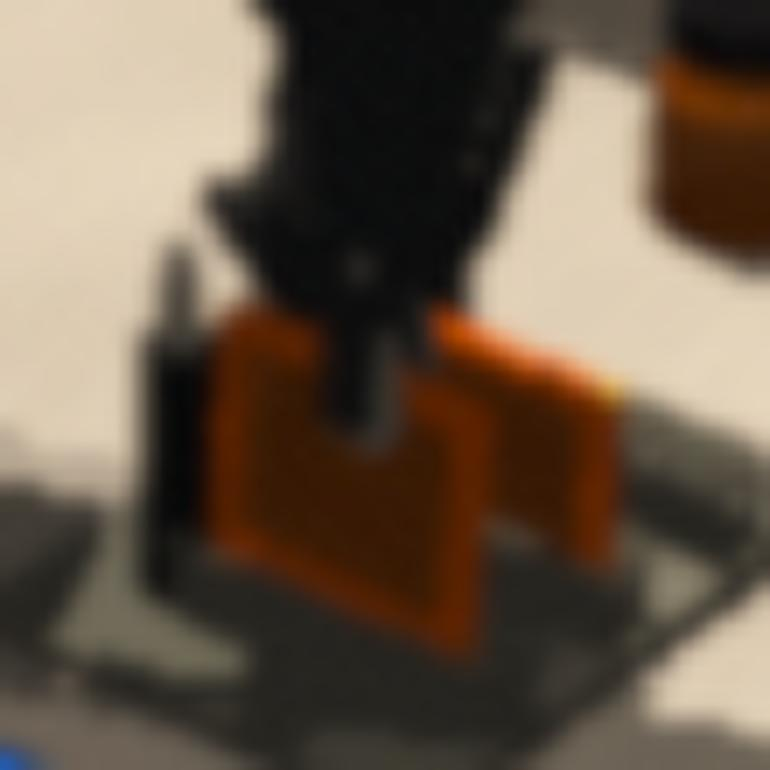

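>>> arm_command:
  moves: [-0.05, 0.5, 0, 0, 0, 0.5, 0, 0, 0, 0.3, 0, 0, 0, 0, 0, 0]

```text
time_s: 37.65
eef_pos: [0.5302, 0.2004, 0.0828]
ee_rot: [[-0.138, 0.031, 0.99], [-0.99, -0.029, -0.137], [0.024, -0.999, 0.034]]
force: [0.6, 1.5, -2.3]
opening: 0.081
```

```bash
python3 o2.py .526 .261 -.139 -8 59.7 -3 g1
```

```text
panel in carrier mm [  4.5 -56.5] dyaw deg 0.05
```

>>> arm_command:
  moves: [0, 0.2, -0.2, 0, 0, 0.4, 0, 0, 0, 0.3, 0, 0, 0, 0, 0, 0]

```text
time_s: 38.15
eef_pos: [0.5286, 0.2004, 0.0735]
ee_rot: [[-0.139, 0.032, 0.99], [-0.99, -0.028, -0.138], [0.024, -0.999, 0.035]]
force: [1.4, 2.8, -3.0]
opening: 0.076
```

```bash
python3 o2.py .526 .261 -.139 -8 59.7 -3 g1
python3 - <<'E'
from ov import *
cs=cap("scene"); save(cs,"g2.png",(235,130,290,185),14)
E
```

```text
panel in carrier mm [  3.  -56.6] dyaw deg 0.04
```

View pics/g2.png

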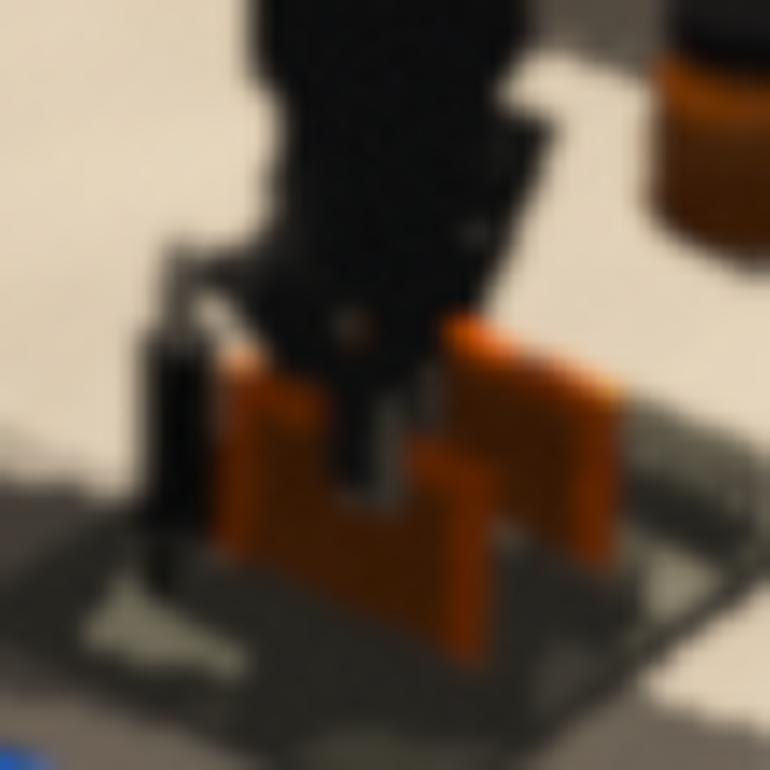

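>>> arm_command:
  moves: [0, 0.3, 0, 0, 0, 0.2, 0, 0, 0, 0, 0, 0]

```text
time_s: 38.6
eef_pos: [0.5289, 0.2008, 0.0726]
ee_rot: [[-0.139, 0.033, 0.99], [-0.99, -0.028, -0.138], [0.023, -0.999, 0.036]]
force: [0.5, 0.4, -2.3]
opening: 0.075
```

>>> arm_command:
  moves: [0, 0, 0, 0, 0, 0, 0, 0, 0, 0, 0, 0, 0, -1, 0, 0, 0, -2, 0, 0, 0, -3, 0, 0, 0, -4, 0, 0, 0, -4, 0, 0]
  gripper: 0.3

```text
time_s: 39.4
eef_pos: [0.5216, 0.2028, 0.2133]
ee_rot: [[-0.139, 0.021, 0.99], [-0.99, -0.033, -0.138], [0.03, -0.999, 0.025]]
force: [0.4, -0.2, -0.1]
opening: 0.302
```

Run:
```python
from ov import *
cs=cap("scene"); save(cs,"g2.png",(225,125,295,195),11)
ct=cap("top"); save(ct,"caps2.png",(205,170,290,245),9)
s=state(); print(np.round(s["eef_pos"],3),s["time_s"])
```

```text
[0.524 0.204 0.217] 39.5
```

View pics/g2.png

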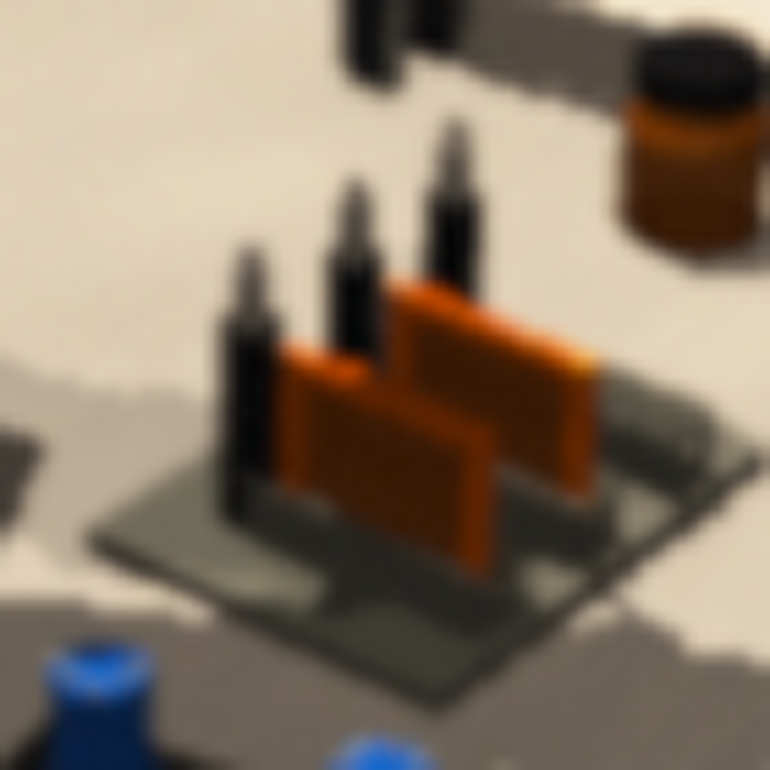

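View pics/caps2.png

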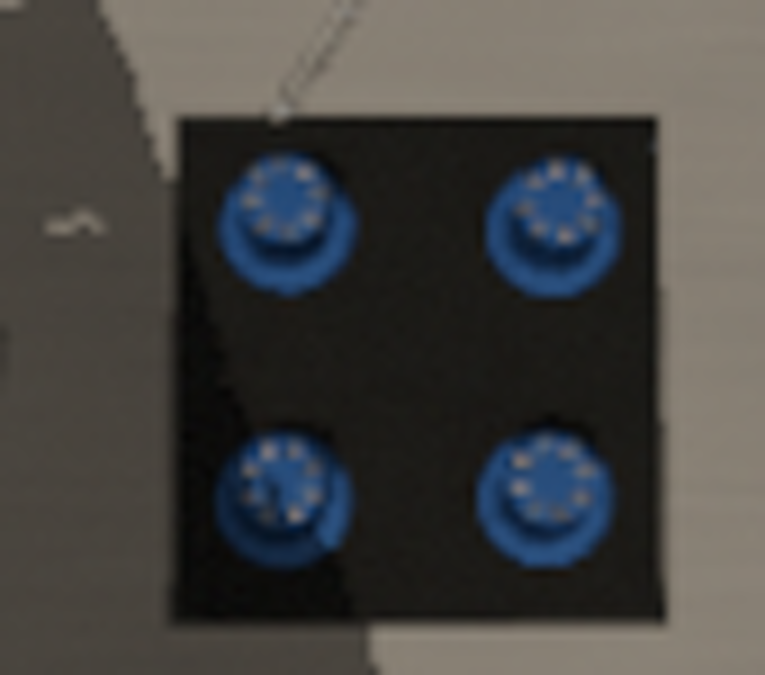

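Run:
```python
from ov import *
cs=cap("scene"); 
L=[(s,(0,255,0)) for s in box(-44,46,-64,-56,12,92)]+[(s,(0,255,0)) for s in box(-44,46,-4,4,12,92)]
draw(cs,[(L,(.5245,.2605,-.139))],(240,140,285,185),16,"e4.png")
```

```text
(no output)
```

View pics/e4.png

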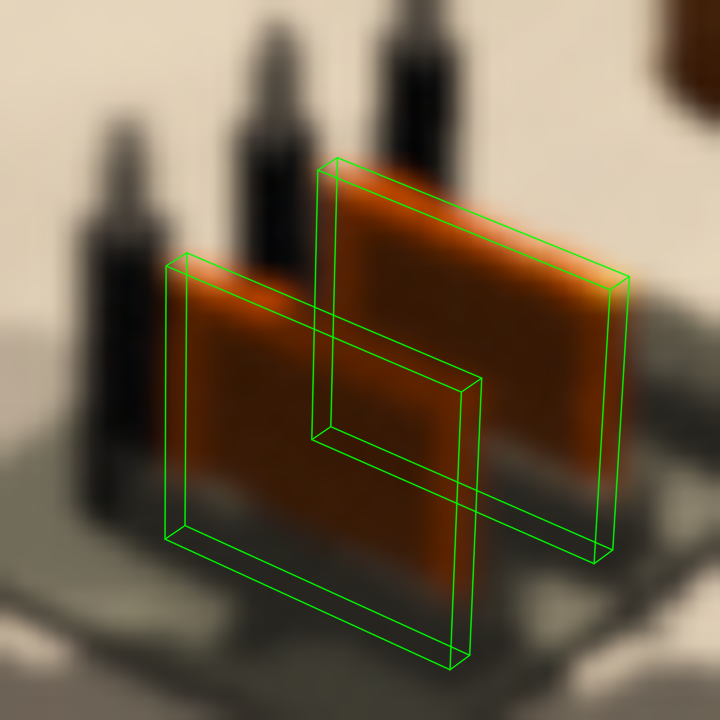

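Both panels now match the seated overlay. On to the caps; I'll take the two nearer the robot, at (283,482) and (553,475) in the crop.

```bash
python3 - <<'E'
from ov import *
ct=cap("top"); cs=cap("scene")
P=[]
for u,v in((285,197),(557,201),(283,482),(549,475)):
    p=ray(ct,205+(u+.5)/9-.5,170+(v+.5)/9-.5,.064); P.append(p[:2]); print(p.round(4))
M=[(caps(),(x,y,0)) for x,y in P]
draw(cs,M,(195,170,275,245),9,"h1.png"); draw(ct,M,(205,170,290,245),9,"h2.png")
E
python3 plan.py .5 .04 .2 -8
```

```text
[0.6111 0.0417 0.064 ]
[ 0.6108 -0.0603  0.064 ]
[0.5037 0.0409 0.064 ]
[ 0.5073 -0.0576  0.064 ]
now [0.5216 0.2028 0.2113] yaw -97.99 tilt [ 0.021 -0.033 -0.999] F [ 0.5 -0.5 -0.1] op 0.304 t 39.65 q [ 0.31  0.39  1.65 -0.04  1.09  2.03]
spin -1.571 then cm dx 0.12 dy 1.13 dz -16.43
```

View pics/h1.png

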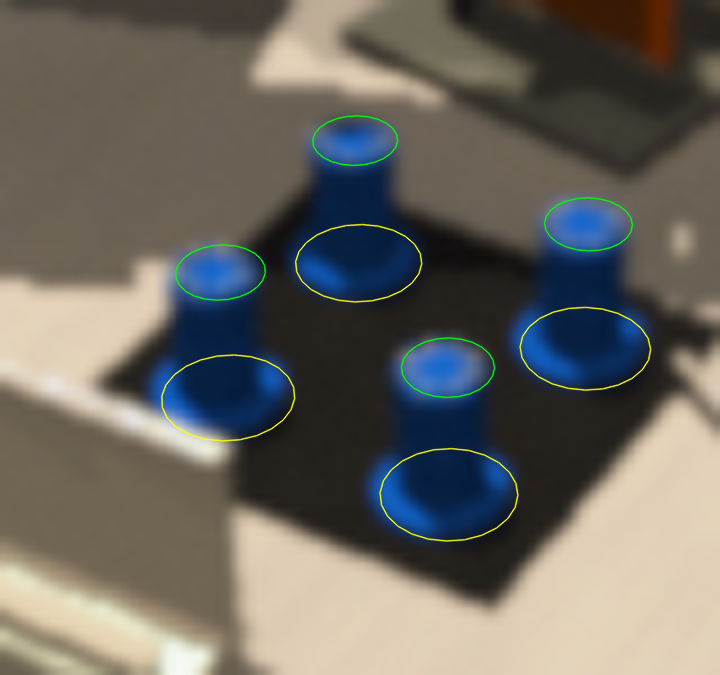

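View pics/h2.png

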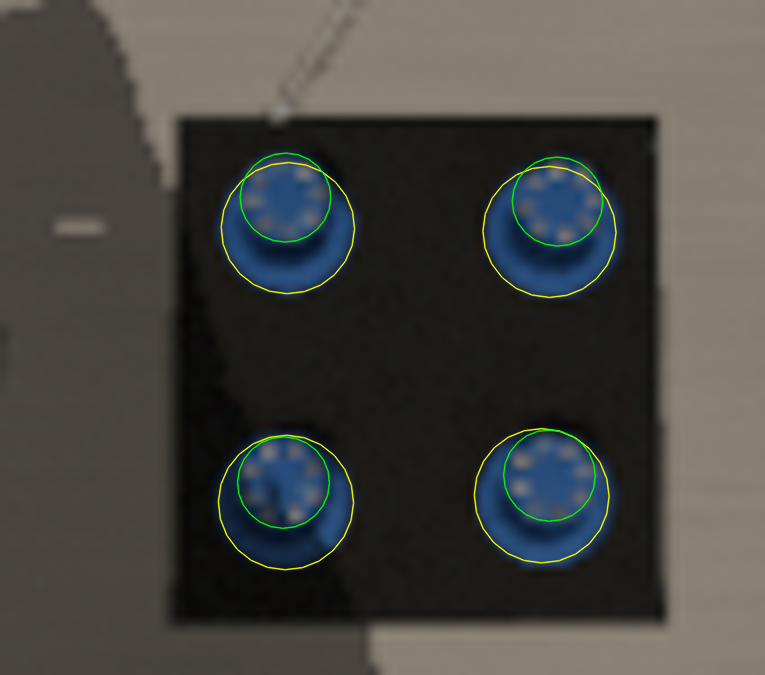

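>>> arm_command:
  moves: [3, 0, 0, -0.14, 3, 0, 0.4, -0.14, 3, 0, 0.9, -0.14, 3, 0, 1.4, -0.14, 2, 0, 1.5, -0.14, 0, 0, 0, -0.14, 0, 0, 0, -0.14, 0, 0, 0, -0.14]
  gripper: 0.7

```text
time_s: 40.45
eef_pos: [0.5757, 0.0719, 0.2045]
ee_rot: [[0.853, -0.0, 0.522], [-0.521, -0.036, 0.853], [0.018, -0.999, -0.031]]
force: [-0.3, -0.9, -0.2]
opening: 0.7
```

```bash
python3 plan.py .503 .0405 .2 -8
```

```text
now [0.5757 0.0719 0.2045] yaw -31.43 tilt [-0.    -0.036 -0.999] F [-0.3 -0.9 -0.2] op 0.7 t 40.45 q [ 0.06  0.44  1.6  -0.04  1.11  0.63]
spin -0.409 then cm dx -6.76 dy 0.45 dz -4.12
```

>>> arm_command:
  moves: [0, 0, 0, -0.136, 0, 0, 0, -0.136, -1, 0, -1, -0.136, -2.5, 0, -1.5, 0, -2.2, 0, -1.3, 0, -0.5, 0, 0, 0, 0, 0, 0, 0]

```text
time_s: 41.15
eef_pos: [0.5016, 0.0418, 0.1954]
ee_rot: [[0.993, -0.02, 0.117], [-0.118, -0.036, 0.992], [-0.016, -0.999, -0.039]]
force: [0.2, 0.5, -0.6]
opening: 0.703
```

```bash
python3 plan.py .503 .0405 .1 -8
```

```text
now [0.5016 0.0418 0.1954] yaw -6.78 tilt [-0.02  -0.036 -0.999] F [ 0.2  0.5 -0.6] op 0.703 t 41.15 q [ 0.01  0.32  1.79 -0.04  1.05  0.15]
spin 0.021 then cm dx 0.16 dy 9.54 dz -0.11
```

>>> arm_command:
  moves: [0.1, 2.5, 0.1, 0.021, 0, 2.5, 0.1, 0, 0, 2.5, 0.1, 0, 0, 1.5, 0, 0, 0, 0, 0, 0, 0, 0, 0, 0]

```text
time_s: 41.75
eef_pos: [0.5045, 0.0428, 0.1]
ee_rot: [[0.99, -0.021, 0.139], [-0.139, -0.036, 0.99], [-0.016, -0.999, -0.039]]
force: [-0.4, 0.4, 0.8]
opening: 0.701
```

```bash
python3 plan.py .503 .0405 .031 -8
python3 - <<'E'
from ov import *
cs=cap("scene"); save(cs,"h3.png",(195,130,285,220),8)
E
```

```text
now [0.5045 0.0428 0.1   ] yaw -8.02 tilt [-0.021 -0.036 -0.999] F [-0.4  0.4  0.8] op 0.701 t 41.75 q [ 0.01  0.47  1.86 -0.05  0.84  0.18]
spin -0.0 then cm dx -0.11 dy 6.90 dz -0.25
```

View pics/h3.png

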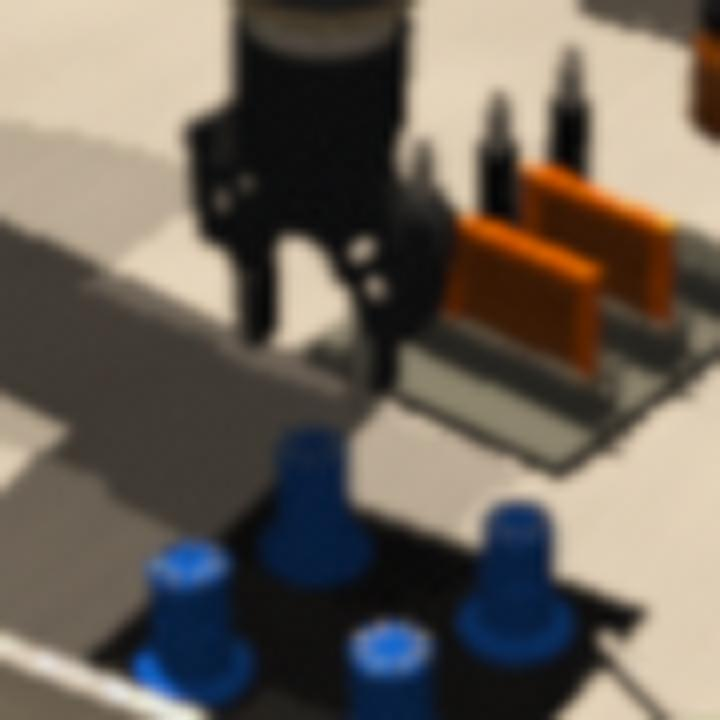

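>>> arm_command:
  moves: [0, 2, 0, 0, 0, 2, -0.05, 0, 0, 1.5, 0, 0, 0, 0.9, 0, 0, 0, 0, 0, 0]

```text
time_s: 42.3
eef_pos: [0.5075, 0.0404, 0.0386]
ee_rot: [[0.99, -0.012, 0.139], [-0.139, -0.036, 0.99], [-0.007, -0.999, -0.038]]
force: [0.5, -0.5, 1.0]
opening: 0.699
```

```bash
python3 plan.py .503 .0405 .031 -8
python3 - <<'E'
from ov import *
cs=cap("scene"); save(cs,"h3.png",(195,130,285,220),8)
E
```

```text
now [0.5075 0.0404 0.0386] yaw -8.0 tilt [-0.012 -0.036 -0.999] F [ 0.5 -0.5  1. ] op 0.699 t 42.3 q [ 0.01  0.57  1.88 -0.06  0.7   0.19]
spin 0.0 then cm dx -0.44 dy 0.76 dz -0.06
```

View pics/h3.png

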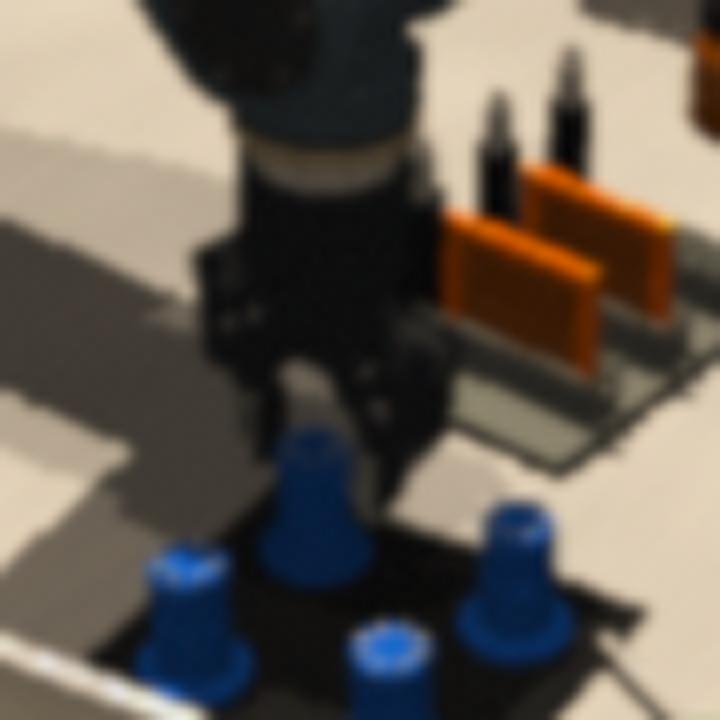

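>>> arm_command:
  moves: [-0.25, 0.4, 0, 0, -0.1, 0.3, 0, 0, 0, 0, 0, 0]

```text
time_s: 42.65
eef_pos: [0.5053, 0.0408, 0.0337]
ee_rot: [[0.99, -0.008, 0.139], [-0.139, -0.036, 0.99], [-0.003, -0.999, -0.037]]
force: [0.7, 0.4, 0.2]
opening: 0.701
```

>>> arm_command:
  moves: [0, 0, 0, 0, 0, 0, 0, 0, 0, 0, 0, 0, 0, 0, 0, 0]
  gripper: 0
  squeeze: 70

```text
time_s: 43.05
eef_pos: [0.5057, 0.0409, 0.0347]
ee_rot: [[0.99, -0.007, 0.139], [-0.139, -0.036, 0.99], [-0.002, -0.999, -0.037]]
force: [0.3, -0.2, -0.8]
opening: 0.37
```

```bash
python3 plan.py .503 .0405 .2 -8
python3 - <<'E'
from ov import *
cs=cap("scene"); save(cs,"h3.png",(195,130,285,220),8)
E
```

```text
now [0.5057 0.0409 0.0347] yaw -7.99 tilt [-0.007 -0.036 -0.999] F [ 0.3 -0.2 -0.8] op 0.37 t 43.05 q [ 0.01  0.58  1.89 -0.06  0.68  0.19]
spin 0.0 then cm dx -0.26 dy -16.53 dz -0.07
```

View pics/h3.png

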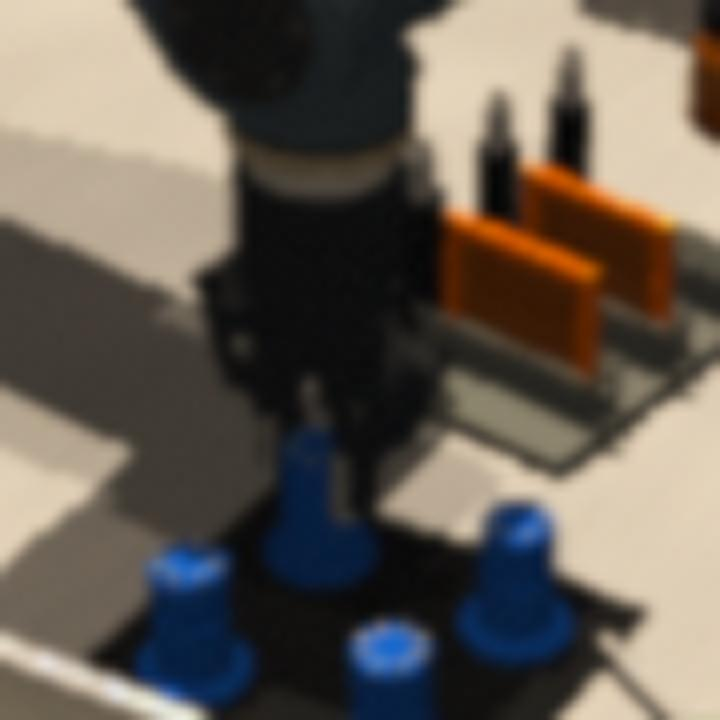

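>>> arm_command:
  moves: [0, -1, 0, 0, 0, -2, 0, 0, 0, -3, 0, 0, 0, -4, 0, 0, 0, -4, 0, 0, 0, -3.5, 0, 0, 0, 0, 0, 0]

```text
time_s: 43.8
eef_pos: [0.506, 0.0476, 0.2194]
ee_rot: [[0.99, -0.008, 0.139], [-0.139, -0.036, 0.99], [-0.003, -0.999, -0.037]]
force: [-0.0, -0.8, -1.0]
opening: 0.379
```

```bash
python3 plan.py .4651 .2695 .215 -8
python3 - <<'E'
from ov import *
cs=cap("scene"); save(cs,"h3.png",(195,90,285,220),6)
E
```

```text
now [0.506  0.0476 0.2194] yaw -7.99 tilt [-0.008 -0.036 -0.999] F [-0.  -0.8 -1. ] op 0.379 t 43.8 q [ 0.02  0.29  1.76 -0.04  1.09  0.18]
spin 0.0 then cm dx -7.14 dy 0.44 dz 21.41
```

View pics/h3.png

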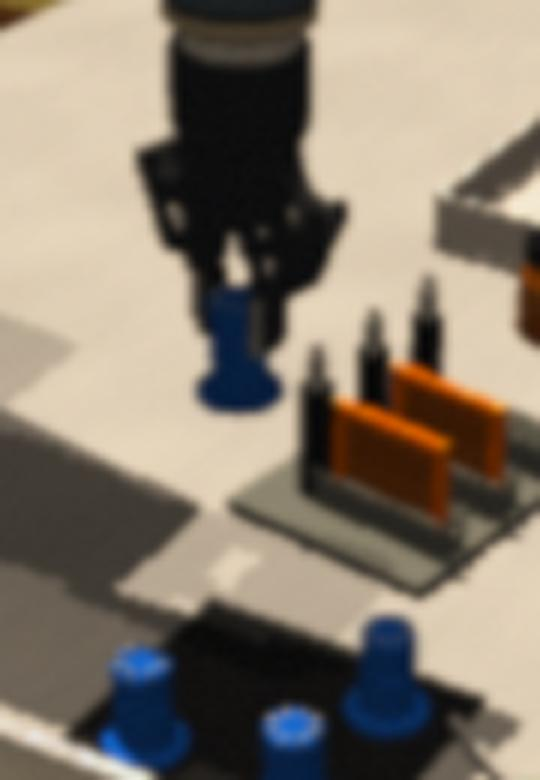

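>>> arm_command:
  moves: [-1.2, 0, 3, 0, -1.2, -0.2, 4, 0, -1.2, -0.2, 4, 0, -1.2, -0.2, 4, 0, -1.2, 0, 3.5, 0, -0.6, 0, 1.5, 0, 0, 0, 0, 0, 0, 0, 0, 0]

```text
time_s: 44.65
eef_pos: [0.4616, 0.2602, 0.2081]
ee_rot: [[0.99, -0.023, 0.14], [-0.141, -0.041, 0.989], [-0.017, -0.999, -0.044]]
force: [1.1, -0.9, -1.6]
opening: 0.377
```

```bash
python3 plan.py .4651 .2695 .19 -8
```

```text
now [0.4616 0.2602 0.2081] yaw -8.12 tilt [-0.023 -0.041 -0.999] F [ 1.1 -0.9 -1.6] op 0.377 t 44.65 q [ 0.44  0.36  1.7  -0.03  1.12  0.59]
spin -0.002 then cm dx 0.21 dy 1.81 dz 0.97
```

>>> arm_command:
  moves: [0.1, 0.2, 0.5, -0.002, 0.05, 0.2, 0.4, 0, 0, 0, 0, 0, 0, 0, 0, 0]

```text
time_s: 45.05
eef_pos: [0.465, 0.2666, 0.2022]
ee_rot: [[0.99, -0.025, 0.141], [-0.142, -0.042, 0.989], [-0.019, -0.999, -0.045]]
force: [-0.5, 0.5, -1.3]
opening: 0.38
```

```bash
python3 plan.py .4651 .2695 .19 -8
cat > o3.py <<'E'
from ov import *
import sys
b,n=float(sys.argv[1]),sys.argv[2]; zo=float(sys.argv[3]) if len(sys.argv)>3 else 0
cs=cap("scene"); s=state(); p=np.array(s["eef_pos"]); R=np.array(s["ee_rot"])
pc=p+R[:,1]*0+R[:,2]*zo/1e3; z0=1e3*p[2]-b
L=[(q,(255,255,0)) for q in circ(0,0,z0,26)+circ(0,0,z0+6,26)+circ(0,0,z0+62,17)]
draw(cs,[(car(),(.5255,.261,-.139)),(L,(pc[0],pc[1],0))],(225,75,290,165),9,n)
ct=cap("top"); draw(ct,[(car(),(.5255,.261,-.139)),(L,(pc[0],pc[1],0))],(130,185,215,260),8,"t"+n)
E
python3 o3.py 32.7 i1.png
```

```text
now [0.465  0.2666 0.2022] yaw -8.18 tilt [-0.025 -0.042 -0.999] F [-0.5  0.5 -1.3] op 0.38 t 45.05 q [ 0.45  0.38  1.69 -0.03  1.11  0.6 ]
spin -0.003 then cm dx -0.03 dy 1.22 dz 0.29
```

View pics/i1.png

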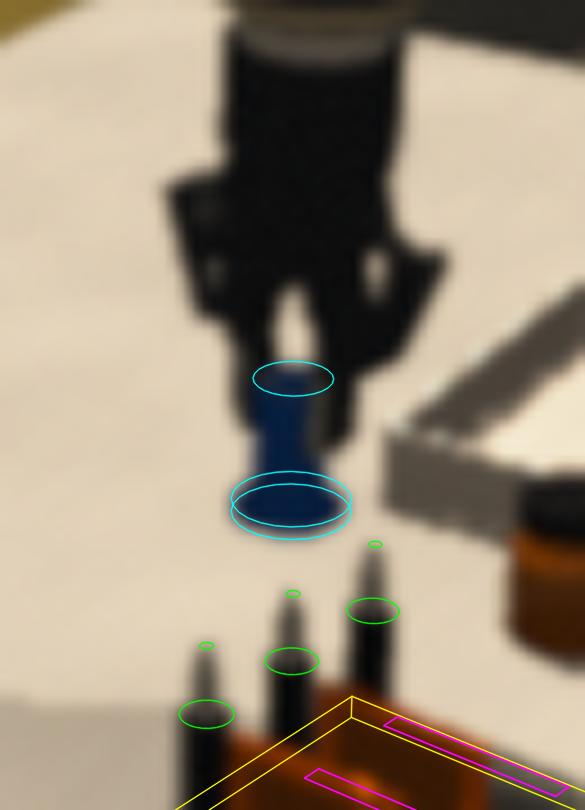

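View pics/ti1.png

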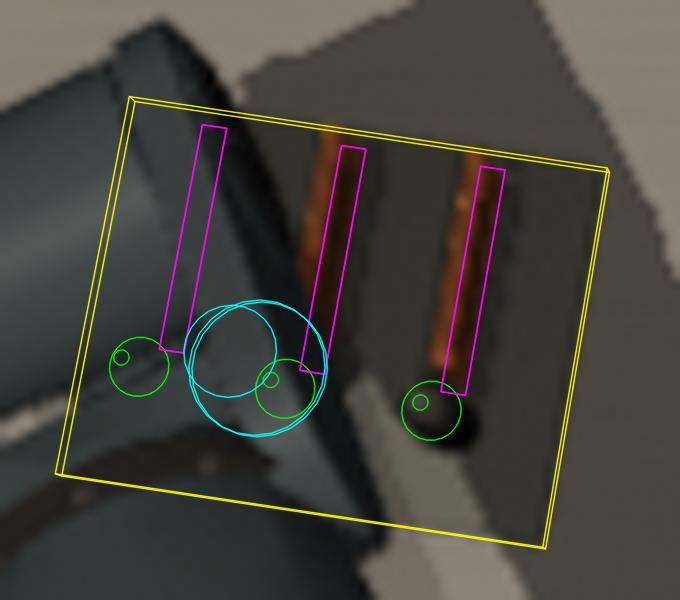

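>>> arm_command:
  moves: [0, 1, 0.2, -0.003, 0.02, 1, 0.15, 0, 0.02, 0.8, 0.05, 0, 0, 0, 0, 0, 0, 0, 0, 0]

```text
time_s: 45.65
eef_pos: [0.4649, 0.2692, 0.1711]
ee_rot: [[0.99, -0.026, 0.138], [-0.139, -0.042, 0.989], [-0.02, -0.999, -0.045]]
force: [0.4, -0.5, 0.1]
opening: 0.375
```

```bash
python3 plan.py .4651 .2695 .16 -8;python3 o3.py 32.7 i1.png
```

```text
now [0.4649 0.2692 0.1711] yaw -8.01 tilt [-0.026 -0.042 -0.999] F [ 0.4 -0.5  0.1] op 0.375 t 45.65 q [ 0.45  0.42  1.71 -0.03  1.05  0.61]
spin -0.0 then cm dx 0.01 dy 1.11 dz 0.03
```

View pics/i1.png

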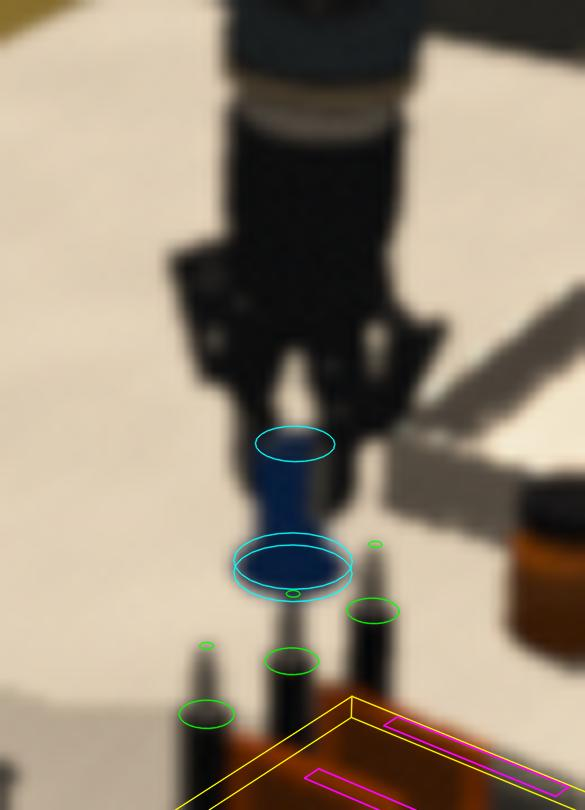

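>>> arm_command:
  moves: [0.03, 0.6, 0.03, 0, 0.02, 0.6, 0.03, 0, 0.02, 0.6, 0.03, 0, 0, 0, 0, 0, 0, 0, 0, 0]

```text
time_s: 46.25
eef_pos: [0.4656, 0.2693, 0.1522]
ee_rot: [[0.99, -0.025, 0.138], [-0.139, -0.042, 0.989], [-0.019, -0.999, -0.045]]
force: [-0.4, 0.3, -0.4]
opening: 0.374
```

```bash
python3 plan.py .4651 .2695 .14 -8
```

```text
now [0.4656 0.2693 0.1522] yaw -8.01 tilt [-0.025 -0.042 -0.999] F [-0.4  0.3 -0.4] op 0.374 t 46.25 q [ 0.45  0.44  1.73 -0.03  1.01  0.61]
spin -0.0 then cm dx -0.05 dy 1.22 dz 0.01
```

>>> arm_command:
  moves: [0, 0.4, 0.02, 0, 0, 0.4, 0.02, 0, 0, 0.4, 0.02, 0, 0, 0.4, 0.02, 0]

```text
time_s: 46.65
eef_pos: [0.4663, 0.2702, 0.1376]
ee_rot: [[0.99, -0.021, 0.139], [-0.139, -0.04, 0.989], [-0.016, -0.999, -0.042]]
force: [-2.3, -1.0, 0.4]
opening: 0.377
```

```bash
python3 plan.py .4651 .2695 .1267 -8
```

```text
now [0.4663 0.2702 0.1376] yaw -8.02 tilt [-0.021 -0.04  -0.999] F [-2.3 -1.   0.4] op 0.377 t 46.65 q [ 0.45  0.47  1.74 -0.03  0.97  0.61]
spin -0.0 then cm dx -0.11 dy 1.09 dz -0.09
```

>>> arm_command:
  moves: [0, 0.4, 0, 0, 0, 0.4, 0, 0, 0, 0.4, 0, 0]

```text
time_s: 46.95
eef_pos: [0.4659, 0.27, 0.1261]
ee_rot: [[0.99, -0.022, 0.139], [-0.14, -0.039, 0.989], [-0.016, -0.999, -0.042]]
force: [-20.2, -4.6, 60.9]
opening: 0.378
```

```bash
python3 plan.py .4651 .2695 .1267 -8; python3 o3.py 32.7 i1.png
```

```text
now [0.4659 0.27   0.1261] yaw -8.02 tilt [-0.022 -0.039 -0.999] F [-20.2  -4.6  60.9] op 0.378 t 46.95 q [ 0.45  0.48  1.75 -0.03  0.95  0.61]
spin -0.0 then cm dx -0.08 dy -0.06 dz -0.06
```

View pics/i1.png

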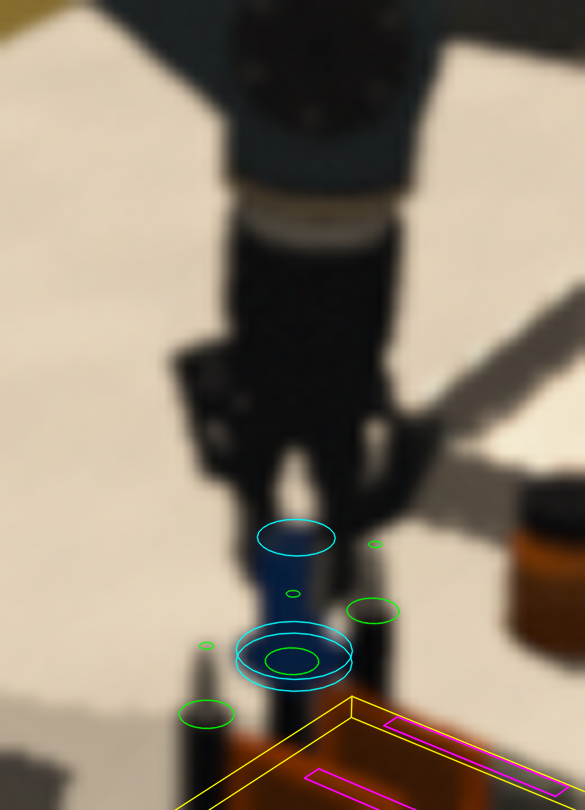

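The force rose to 61 N at TCP z 0.126, which matches the computed home height of 0.127. Releasing.

>>> arm_command:
  moves: [0, 0, 0, 0]

```text
time_s: 47.15
eef_pos: [0.4659, 0.27, 0.1269]
ee_rot: [[0.99, -0.021, 0.139], [-0.139, -0.039, 0.989], [-0.016, -0.999, -0.042]]
force: [-0.6, -0.1, -2.4]
opening: 0.382
```

>>> arm_command:
  moves: [0, 0, 0, 0, 0, 0, 0, 0, 0, 0, 0, 0, 0, -1, 0, 0, 0, -2, 0, 0, 0, -3, 0, 0, 0, -3, 0, 0, 0, 0, 0, 0]
  gripper: 0.7

```text
time_s: 47.95
eef_pos: [0.4682, 0.2736, 0.2209]
ee_rot: [[0.99, -0.021, 0.139], [-0.139, -0.04, 0.989], [-0.016, -0.999, -0.042]]
force: [0.4, 0.3, 0.4]
opening: 0.699
```

```bash
python3 - <<'E'
from ov import *
cs=cap("scene"); ct=cap("top")
L=[(q,(255,255,0)) for q in circ(-61,0,94,26)+circ(-61,0,156,17)]
draw(cs,[(L,(.5255,.261,-.139))],(225,95,295,175),10,"j1.png"); save(ct,"j2.png",(130,170,290,260),5)
E
python3 plan.py .505 -.059 .21 -8
```

```text
now [0.4668 0.2728 0.2174] yaw -8.02 tilt [-0.026 -0.042 -0.999] F [ 0.8 -0.3  0.6] op 0.701 t 48.05 q [ 0.46  0.37  1.66 -0.03  1.15  0.61]
spin -0.0 then cm dx 8.40 dy 0.74 dz -32.33
```

View pics/j1.png

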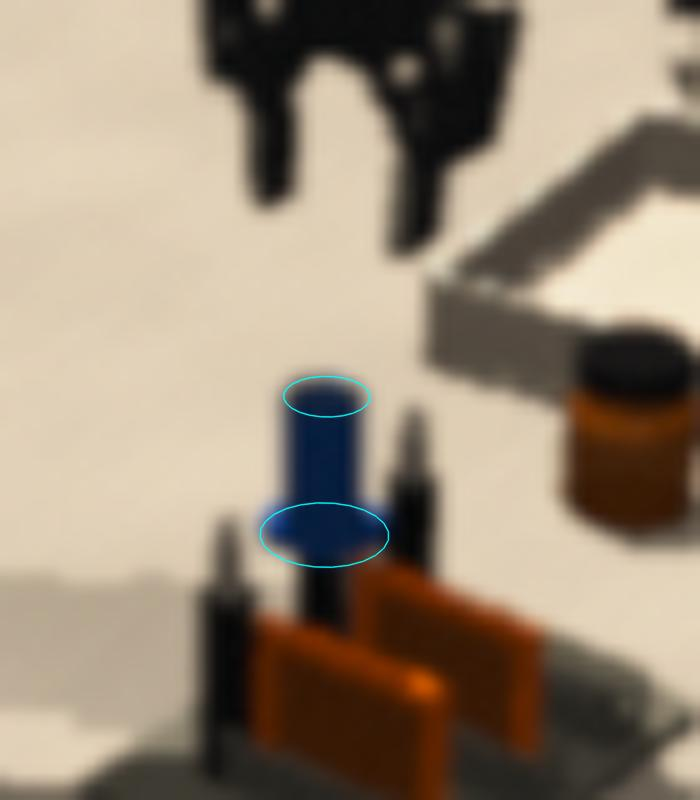

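View pics/j2.png

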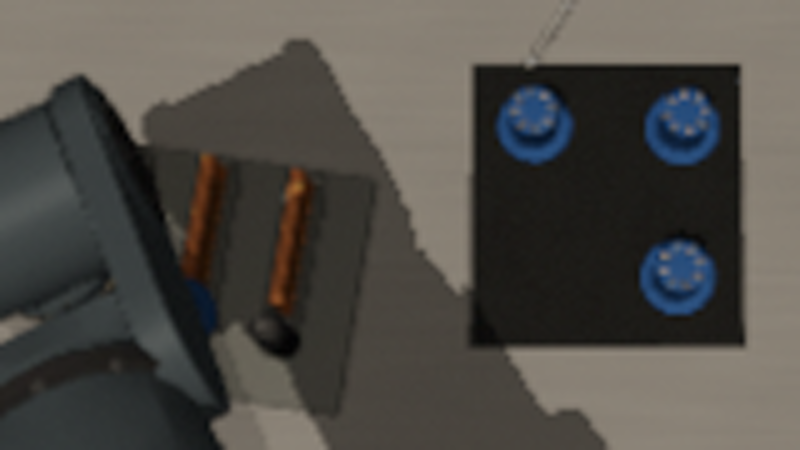

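The first cap is home: the overlay rings coincide at (326,397) and (324,535). The other caps haven't moved, so I'm fetching the one at (681,270).

>>> arm_command:
  moves: [1, 0, -3.5, 0, 1.1, 0, -5, 0, 1.1, 0, -5, 0, 1.1, 0, -5, 0, 1.1, 0, -5, 0, 1.1, 0, -4, 0, 0.8, 0, -2, 0, 0, 0, 0, 0]

```text
time_s: 48.85
eef_pos: [0.4945, -0.0335, 0.2214]
ee_rot: [[0.99, -0.039, 0.135], [-0.137, -0.043, 0.99], [-0.032, -0.998, -0.048]]
force: [-0.4, 0.3, 0.1]
opening: 0.7
```

```bash
python3 plan.py .505 -.059 .1 -8
```

```text
now [ 0.4945 -0.0335  0.2214] yaw -7.87 tilt [-0.039 -0.043 -0.998] F [-0.4  0.3  0.1] op 0.7 t 48.85 q [-0.14  0.28  1.78 -0.05  1.12  0.02]
spin 0.002 then cm dx 1.39 dy 12.14 dz -2.38
```

>>> arm_command:
  moves: [0.6, 1, -1, 0, 0.6, 2, -0.9, 0, 0.3, 2.5, 0, 0, 0.1, 2.5, 0, 0, 0.1, 2.5, 0, 0, 0, 1, 0, 0, 0, 0, 0, 0]

```text
time_s: 49.55
eef_pos: [0.5024, -0.0574, 0.0963]
ee_rot: [[0.991, -0.045, 0.13], [-0.132, -0.041, 0.99], [-0.039, -0.998, -0.047]]
force: [0.1, -0.2, -0.2]
opening: 0.698
```

```bash
python3 plan.py .505 -.059 .033 -8;  python3 - <<'E'
from ov import *
cs=cap("scene"); save(cs,"h3.png",(180,130,270,230),7)
E
```

```text
now [ 0.5024 -0.0574  0.0963] yaw -7.57 tilt [-0.045 -0.041 -0.998] F [ 0.1 -0.2 -0.2] op 0.698 t 49.55 q [-0.18  0.48  1.85 -0.06  0.85 -0.01]
spin 0.007 then cm dx 0.28 dy 6.33 dz -0.13
```

View pics/h3.png

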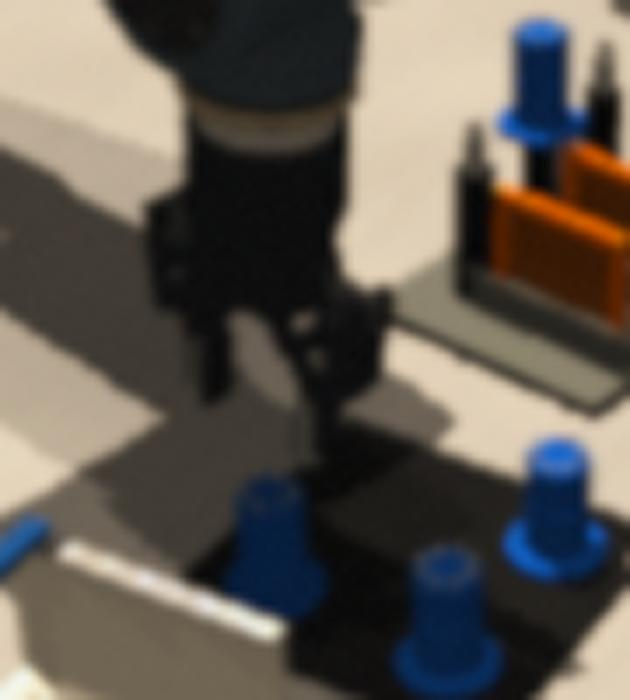

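>>> arm_command:
  moves: [0.2, 1.8, 0, 0.007, 0.15, 1.8, 0.05, 0, 0.1, 1.4, 0.05, 0, 0, 0.8, 0, 0, 0, 0, 0, 0]

```text
time_s: 50.1
eef_pos: [0.5082, -0.059, 0.0412]
ee_rot: [[0.99, -0.037, 0.135], [-0.137, -0.043, 0.99], [-0.03, -0.998, -0.047]]
force: [-0.6, 0.4, 0.3]
opening: 0.698
```

```bash
python3 plan.py .505 -.059 .033 -8
```

```text
now [ 0.5082 -0.059   0.0412] yaw -7.87 tilt [-0.037 -0.043 -0.998] F [-0.6  0.4  0.3] op 0.698 t 50.1 q [-0.18  0.58  1.86 -0.07  0.73  0.01]
spin 0.002 then cm dx -0.31 dy 0.82 dz -0.05
```

>>> arm_command:
  moves: [-0.15, 0.4, 0, 0, 0, 0.4, 0, 0, 0, 0, 0, 0]

```text
time_s: 50.4
eef_pos: [0.5071, -0.0592, 0.0341]
ee_rot: [[0.99, -0.034, 0.135], [-0.137, -0.043, 0.99], [-0.028, -0.998, -0.047]]
force: [-0.6, -0.0, 0.3]
opening: 0.699
```

>>> arm_command:
  moves: [0, 0, 0, 0, 0, 0, 0, 0, 0, 0, 0, 0, 0, 0, 0, 0]
  gripper: 0
  squeeze: 70

```text
time_s: 50.8
eef_pos: [0.5075, -0.0593, 0.0353]
ee_rot: [[0.99, -0.033, 0.135], [-0.137, -0.043, 0.99], [-0.027, -0.999, -0.048]]
force: [0.1, -0.2, -1.2]
opening: 0.38
```

```bash
python3 plan.py .505 -.059 .21 -8
python3 - <<'E'
from ov import *
cs=cap("scene"); save(cs,"h3.png",(180,130,270,230),7)
E
```

```text
now [ 0.5075 -0.0593  0.0353] yaw -7.86 tilt [-0.033 -0.043 -0.999] F [ 0.1 -0.2 -1.2] op 0.38 t 50.8 q [-0.18  0.59  1.87 -0.07  0.71  0.01]
spin 0.002 then cm dx -0.25 dy -17.47 dz -0.01
```

View pics/h3.png

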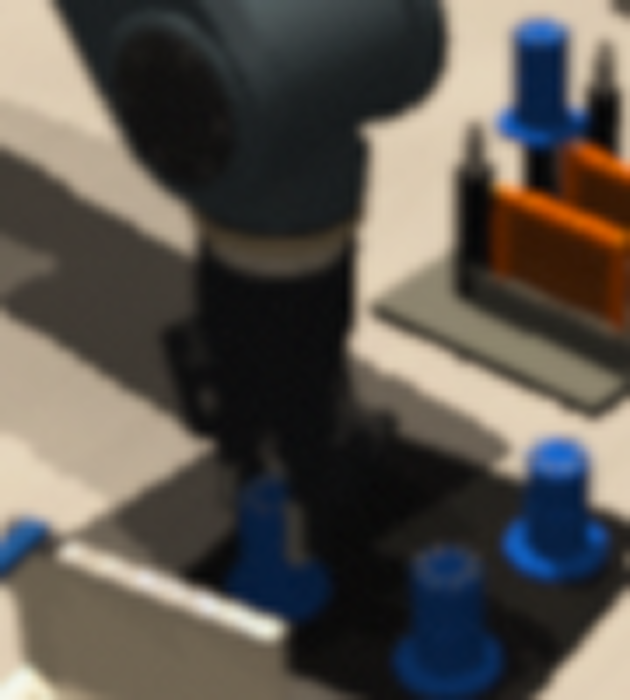

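>>> arm_command:
  moves: [0, -1, 0, 0, 0, -2, 0, 0, 0, -3, 0, 0, 0, -4, 0, 0, 0, -4, 0, 0, 0, -4, 0, 0, 0, -1, 0, 0, 0, 0, 0, 0]

```text
time_s: 51.65
eef_pos: [0.5131, -0.0503, 0.236]
ee_rot: [[0.99, -0.033, 0.135], [-0.137, -0.043, 0.99], [-0.027, -0.999, -0.047]]
force: [0.3, -0.4, -1.1]
opening: 0.382
```

```bash
python3 plan.py .4568 .2101 .215 -8
```

```text
now [ 0.5131 -0.0503  0.236 ] yaw -7.86 tilt [-0.033 -0.043 -0.999] F [ 0.3 -0.4 -1.1] op 0.382 t 51.65 q [-0.16  0.3   1.71 -0.05  1.16 -0.01]
spin 0.002 then cm dx -9.20 dy 2.10 dz 25.00
```

>>> arm_command:
  moves: [-1.2, 0, 3, 0, -1.6, 0, 4.5, 0, -1.6, 0, 4.5, 0, -1.6, 0, 4.5, 0, -1.5, 0, 4, 0, -1, 0, 2.5, 0, 0, 0, 0, 0, 0, 0, 0, 0]

```text
time_s: 52.45
eef_pos: [0.4536, 0.1959, 0.2179]
ee_rot: [[0.989, -0.046, 0.137], [-0.139, -0.046, 0.989], [-0.039, -0.998, -0.052]]
force: [0.5, -0.9, -1.0]
opening: 0.382
```

```bash
python3 plan.py .4568 .2101 .19 -8
```

```text
now [0.4536 0.1959 0.2179] yaw -8.02 tilt [-0.046 -0.046 -0.998] F [ 0.5 -0.9 -1. ] op 0.382 t 52.45 q [ 0.33  0.29  1.77 -0.03  1.14  0.48]
spin -0.0 then cm dx 0.12 dy 2.79 dz 1.45
```

>>> arm_command:
  moves: [0.1, 0.8, 0.7, 0, 0.08, 0.8, 0.6, 0, 0.05, 0.6, 0.2, 0, 0, 0, 0, 0, 0, 0, 0, 0]

```text
time_s: 52.95
eef_pos: [0.4574, 0.2075, 0.1909]
ee_rot: [[0.989, -0.05, 0.141], [-0.143, -0.048, 0.989], [-0.042, -0.998, -0.054]]
force: [0.6, -0.2, -0.5]
opening: 0.379
```

```bash
python3 plan.py .4568 .2101 .17 -8; sed -i 's/(225,75,290,165)/(215,80,285,170)/' o3.py;  python3 o3.py 33.3 i2.png
```

```text
now [0.4574 0.2075 0.1909] yaw -8.24 tilt [-0.05  -0.048 -0.998] F [ 0.6 -0.2 -0.5] op 0.379 t 52.95 q [ 0.35  0.34  1.77 -0.03  1.09  0.51]
spin -0.004 then cm dx -0.09 dy 2.09 dz 0.25
```

View pics/i2.png

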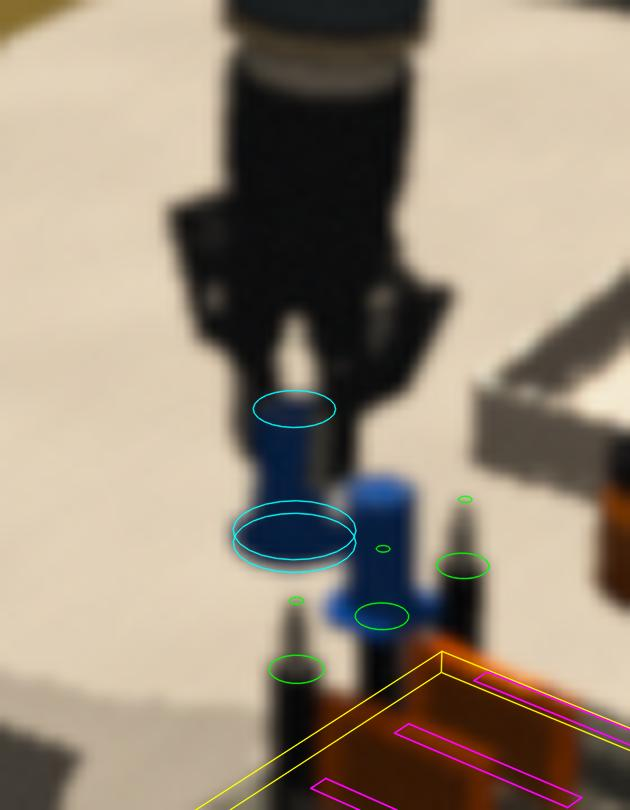

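>>> arm_command:
  moves: [-0.03, 0.8, 0.15, -0.004, 0.03, 0.8, 0.12, 0, 0.03, 0.5, 0.05, 0, 0, 0, 0, 0, 0, 0, 0, 0]

```text
time_s: 53.55
eef_pos: [0.4572, 0.2097, 0.1684]
ee_rot: [[0.989, -0.049, 0.137], [-0.139, -0.047, 0.989], [-0.042, -0.998, -0.053]]
force: [0.4, 0.1, -0.9]
opening: 0.378
```

```bash
python3 plan.py .4568 .2101 .15 -8;  python3 o3.py 33.3 i2.png
```

```text
now [0.4572 0.2097 0.1684] yaw -8.0 tilt [-0.049 -0.047 -0.998] F [ 0.4  0.1 -0.9] op 0.378 t 53.55 q [ 0.35  0.37  1.79 -0.03  1.04  0.51]
spin -0.0 then cm dx -0.04 dy 1.84 dz 0.04
```

View pics/i2.png

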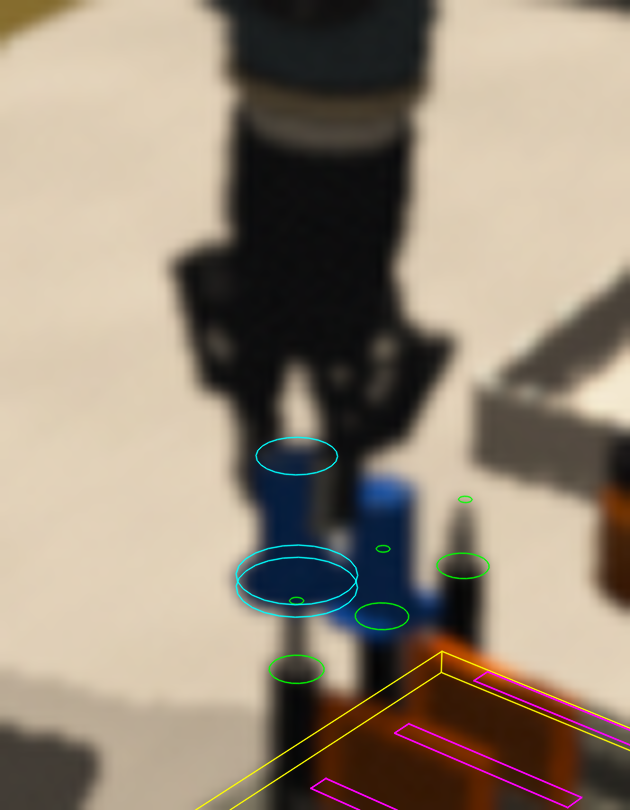

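>>> arm_command:
  moves: [0, 0.6, 0.05, 0, 0.03, 0.6, 0.03, 0, 0.03, 0.5, 0.03, 0, 0, 0, 0, 0]

```text
time_s: 54.05
eef_pos: [0.4573, 0.21, 0.1504]
ee_rot: [[0.989, -0.048, 0.137], [-0.139, -0.047, 0.989], [-0.041, -0.998, -0.053]]
force: [0.0, 0.4, -0.3]
opening: 0.379
```

```bash
python3 plan.py .4568 .2101 .1273 -8
```

```text
now [0.4573 0.21   0.1504] yaw -8.0 tilt [-0.048 -0.047 -0.998] F [ 0.   0.4 -0.3] op 0.379 t 54.05 q [ 0.35  0.4   1.81 -0.03  1.    0.51]
spin 0.0 then cm dx -0.05 dy 2.31 dz 0.01
```

>>> arm_command:
  moves: [0, 0.4, 0.02, 0, 0, 0.4, 0.02, 0, 0, 0.4, 0.02, 0, 0, 0.4, 0.02, 0, 0, 0.4, 0.02, 0]

```text
time_s: 54.55
eef_pos: [0.4574, 0.2109, 0.1308]
ee_rot: [[0.99, -0.045, 0.137], [-0.139, -0.045, 0.989], [-0.038, -0.998, -0.051]]
force: [-0.6, 0.1, -2.5]
opening: 0.378
```

```bash
python3 plan.py .4568 .2101 .1273 -8
```

```text
now [0.4574 0.2109 0.1308] yaw -8.01 tilt [-0.045 -0.045 -0.998] F [-0.6  0.1 -2.5] op 0.378 t 54.55 q [ 0.35  0.43  1.82 -0.03  0.95  0.51]
spin -0.0 then cm dx -0.05 dy 0.35 dz -0.09
```

>>> arm_command:
  moves: [0, 0.3, 0, 0, 0, 0.3, 0, 0]

```text
time_s: 54.75
eef_pos: [0.4575, 0.211, 0.1264]
ee_rot: [[0.99, -0.044, 0.137], [-0.139, -0.044, 0.989], [-0.038, -0.998, -0.05]]
force: [-18.9, -2.9, 65.4]
opening: 0.375
```

```bash
python3 plan.py .4568 .2101 .1273 -8
```

```text
now [0.4575 0.211  0.1264] yaw -8.01 tilt [-0.044 -0.044 -0.998] F [-18.9  -2.9  65.4] op 0.375 t 54.75 q [ 0.35  0.44  1.83 -0.03  0.94  0.51]
spin -0.0 then cm dx -0.06 dy -0.09 dz -0.10
```

Bottomed out at 65 N and z 0.126, home height again. Releasing and lifting.

>>> arm_command:
  moves: [0, 0, 0, 0]

```text
time_s: 54.85
eef_pos: [0.4577, 0.2111, 0.1272]
ee_rot: [[0.99, -0.044, 0.137], [-0.139, -0.044, 0.989], [-0.037, -0.998, -0.05]]
force: [-0.6, -0.8, -1.3]
opening: 0.378
```

>>> arm_command:
  moves: [0, 0, 0, 0, 0, 0, 0, 0, 0, 0, 0, 0, 0, -1, 0, 0, 0, -2, 0, 0, 0, -3, 0, 0, 0, -4, 0, 0, 0, -1, 0, 0]
  gripper: 0.7

```text
time_s: 55.65
eef_pos: [0.4621, 0.2156, 0.2408]
ee_rot: [[0.989, -0.047, 0.137], [-0.139, -0.046, 0.989], [-0.04, -0.998, -0.052]]
force: [1.0, -0.1, -0.1]
opening: 0.699
```

```bash
python3 - <<'E'
from ov import *
cs=cap("scene")
L=[(q,(255,255,0)) for y in(0,-60) for q in circ(-61,y,94,26)+circ(-61,y,156,17)]
draw(cs,[(L,(.5255,.261,-.139))],(225,95,295,175),10,"j1.png"); save(cs,"j3.png",(225,95,295,175),10)
E
python3 plan.py .4607 -.2555 .21 -88.3
```

```text
now [0.462  0.2156 0.2405] yaw -8.02 tilt [-0.047 -0.046 -0.998] F [-0.  -0.4  1.8] op 0.701 t 55.7 q [ 0.36  0.3   1.7  -0.03  1.2   0.51]
spin 1.401 then cm dx 47.09 dy 3.05 dz -1.52
```

View pics/j1.png

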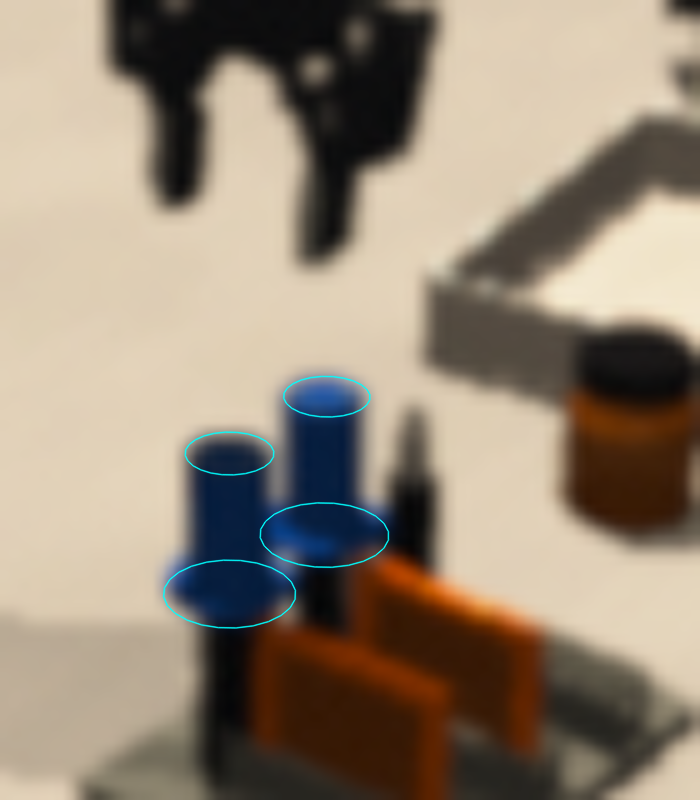

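View pics/j3.png

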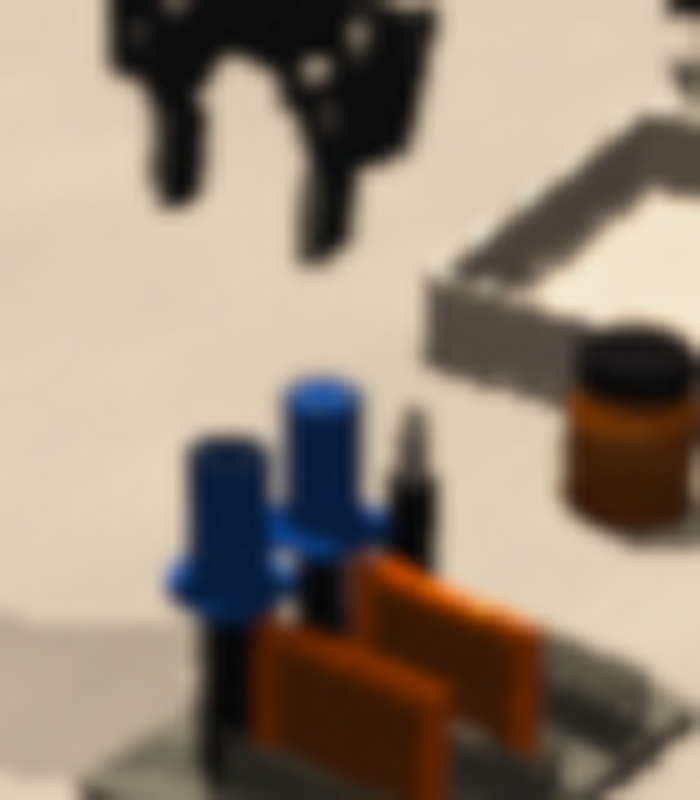

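Both caps match the home overlay (tops at (230,453) and (326,397)). Now the keeper.

>>> arm_command:
  moves: [0.4, 0, -3.5, 0, 0.6, 0, -5, 0, 0.6, 0, -5, 0, 0.6, 0, -5, 0, 0.6, 0, -5, 0, 0.6, 0, -5, 0, 0.6, 0, -5, 0, 0.6, 0, -5, 0]
  gripper: 0.6

```text
time_s: 56.5
eef_pos: [0.4522, -0.17, 0.2534]
ee_rot: [[0.99, -0.052, 0.128], [-0.131, -0.044, 0.99], [-0.046, -0.998, -0.051]]
force: [1.6, 0.6, -0.5]
opening: 0.6
```

>>> arm_command:
  moves: [0, 0, -3, 0.14, 0, 0, 0, 0.14, 0, 0, 0, 0.14, 0, 0, 0, 0.14, 0, 0, 0, 0.14, 0, 0, 0, 0.14, 0, 0, 0, 0.14, 0, 0, 0, 0.14]

```text
time_s: 57.3
eef_pos: [0.4435, -0.2065, 0.2471]
ee_rot: [[0.268, -0.063, 0.961], [-0.963, -0.039, 0.266], [0.021, -0.997, -0.072]]
force: [-0.6, -0.4, -0.7]
opening: 0.597
```

```bash
python3 plan.py .46 -.2565 .21 -88.3
```

```text
now [ 0.4435 -0.2065  0.2471] yaw -74.45 tilt [-0.063 -0.039 -0.997] F [-0.6 -0.4 -0.7] op 0.597 t 57.3 q [-0.5   0.24  1.76 -0.07  1.18  0.83]
spin 0.242 then cm dx 5.04 dy 3.71 dz 1.50
```

>>> arm_command:
  moves: [0, 0, 0, 0.12, 0, 0, 0, 0.12, 1.5, 0, 0.6, 0, 2, 0, 0.6, 0, 1, 0, 0.3, 0, 0, 0, 0, 0, 0, 0, 0, 0]

```text
time_s: 58.0
eef_pos: [0.4585, -0.2538, 0.2426]
ee_rot: [[0.028, -0.07, 0.997], [-0.999, -0.035, 0.026], [0.033, -0.997, -0.071]]
force: [-0.0, 1.1, 0.8]
opening: 0.6
```

```bash
python3 plan.py .46 -.2565 .155 -88.3
python3 - <<'E'
from ov import *
cs=cap("scene"); save(cs,"k1.png",(120,140,220,260),6)
E
```

```text
now [ 0.4585 -0.2538  0.2426] yaw -88.39 tilt [-0.07  -0.035 -0.997] F [-0.   1.1  0.8] op 0.6 t 58.0 q [-0.56  0.31  1.68 -0.07  1.19  1.01]
spin -0.002 then cm dx 0.28 dy 8.76 dz 0.14
```

View pics/k1.png

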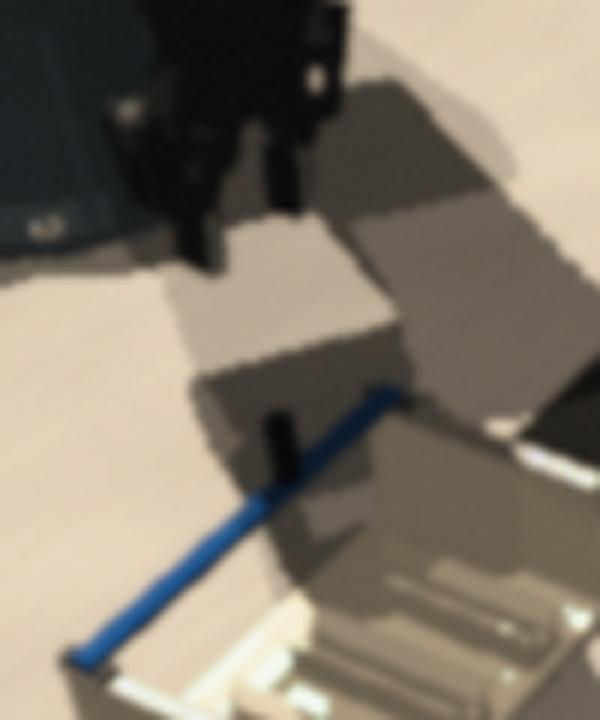

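>>> arm_command:
  moves: [0.1, 2, 0.2, 0, 0, 2.5, 0.2, 0, 0, 2.5, 0.2, 0, 0, 1.5, 0.1, 0, 0, 0, 0, 0]

```text
time_s: 58.55
eef_pos: [0.4596, -0.2554, 0.1557]
ee_rot: [[0.033, -0.068, 0.997], [-0.999, -0.036, 0.031], [0.034, -0.997, -0.069]]
force: [0.2, 0.6, 0.8]
opening: 0.6
```

```bash
python3 plan.py .46 -.2565 .112 -88.3
```

```text
now [ 0.4596 -0.2554  0.1557] yaw -88.1 tilt [-0.068 -0.036 -0.997] F [0.2 0.6 0.8] op 0.6 t 58.55 q [-0.56  0.42  1.76 -0.08  1.    1.02]
spin 0.003 then cm dx 0.11 dy 4.37 dz 0.04
```

>>> arm_command:
  moves: [0, 1.3, 0.1, 0, 0, 1.3, 0.1, 0, 0, 1.2, 0.1, 0, 0, 0.4, 0, 0, 0, 0, 0, 0]

```text
time_s: 59.05
eef_pos: [0.4604, -0.2566, 0.112]
ee_rot: [[0.035, -0.066, 0.997], [-0.999, -0.037, 0.032], [0.035, -0.997, -0.067]]
force: [-0.4, 0.1, 0.3]
opening: 0.597
```

```bash
python3 plan.py .46 -.2565 .112 -88.3
python3 - <<'E'
from ov import *
cs=cap("scene"); save(cs,"k1.png",(140,170,220,250),8)
E
```

```text
now [ 0.4604 -0.2566  0.112 ] yaw -88.01 tilt [-0.066 -0.037 -0.997] F [-0.4  0.1  0.3] op 0.597 t 59.05 q [-0.56  0.49  1.79 -0.09  0.91  1.03]
spin 0.005 then cm dx -0.01 dy 0.00 dz -0.04
```

View pics/k1.png

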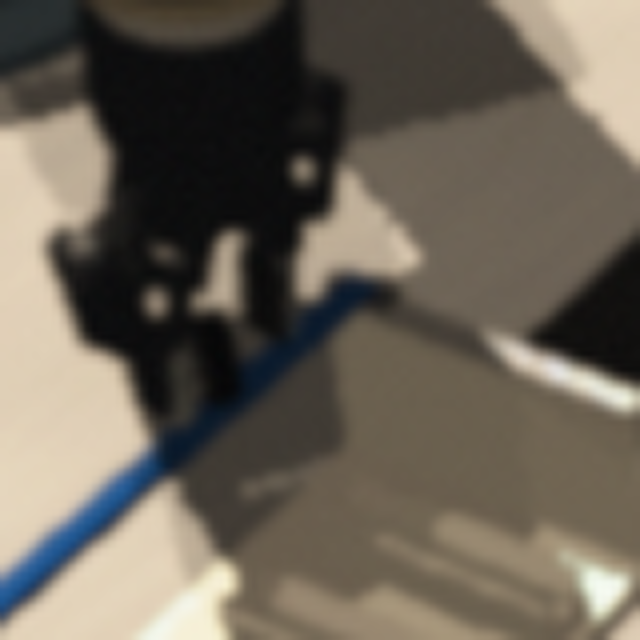

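>>> arm_command:
  moves: [0, 0, 0, 0, 0, 0, 0, 0, 0, 0, 0, 0, 0, 0, 0, 0]
  gripper: 0
  squeeze: 40

```text
time_s: 59.5
eef_pos: [0.4609, -0.2571, 0.1133]
ee_rot: [[0.034, -0.064, 0.997], [-0.999, -0.038, 0.032], [0.036, -0.997, -0.066]]
force: [1.1, -0.8, -4.1]
opening: 0.171
```

>>> arm_command:
  moves: [0, 0, 0.5, 0, 0, -0.05, 0.8, 0, 0, -0.05, 0.8, 0, 0, -0.05, 0.8, 0, 0, -0.05, 0.8, 0, 0, 0, 0, 0]

```text
time_s: 60.1
eef_pos: [0.5006, -0.2559, 0.1133]
ee_rot: [[0.034, -0.067, 0.997], [-0.999, -0.038, 0.032], [0.036, -0.997, -0.068]]
force: [-6.2, -2.7, 4.0]
opening: 0.173
```

```bash
python3 plan.py .5034 -.2555 .112 -88.3
```

```text
now [ 0.5006 -0.2559  0.1133] yaw -88.05 tilt [-0.067 -0.038 -0.997] F [-6.2 -2.7  4. ] op 0.173 t 60.1 q [-0.52  0.54  1.69 -0.08  0.95  1.06]
spin 0.004 then cm dx -0.03 dy 0.13 dz 0.28
```

>>> arm_command:
  moves: [0, 0, 0.4, 0, 0, 0, 0.3, 0]

```text
time_s: 60.3
eef_pos: [0.5019, -0.2557, 0.1128]
ee_rot: [[0.036, -0.084, 0.996], [-0.999, -0.036, 0.033], [0.033, -0.996, -0.085]]
force: [-15.3, -4.2, 11.3]
opening: 0.174
```

>>> arm_command:
  moves: [0, 0, 0, 0]

```text
time_s: 60.4
eef_pos: [0.5016, -0.2558, 0.1129]
ee_rot: [[0.035, -0.086, 0.996], [-0.999, -0.036, 0.032], [0.033, -0.996, -0.087]]
force: [0.7, -0.7, 0.3]
opening: 0.172
```

At the stop: 15 N with no further travel. Releasing and rising clear.

>>> arm_command:
  moves: [0, 0, 0, 0, 0, 0, 0, 0, 0, 0, 0, 0, 0, -1, -0.05, 0, 0, -2, -0.1, 0, 0, -3, -0.2, 0, 0, -4, -0.3, 0, 0, -3, 0, 0]
  gripper: 0.6

```text
time_s: 61.2
eef_pos: [0.5072, -0.2497, 0.246]
ee_rot: [[0.037, -0.088, 0.995], [-0.999, -0.034, 0.034], [0.03, -0.996, -0.089]]
force: [1.4, 0.7, -0.9]
opening: 0.604
```

>>> arm_command:
  moves: [0, -1, -3, 0, 0, -1, -4, 0, 0, 0, -4, 0, 0, 0, -3, 0, 0, 0, 0, 0, 0, 0, 0, 0]

```text
time_s: 61.8
eef_pos: [0.3679, -0.254, 0.2884]
ee_rot: [[0.039, -0.074, 0.997], [-0.998, -0.043, 0.036], [0.04, -0.996, -0.075]]
force: [0.8, -0.6, -0.8]
opening: 0.602
```

Run:
```python
from ov import *
cs=cap("scene"); ct=cap("top"); save(cs,"z1.png",None,1.5); save(ct,"z2.png",(100,120,420,270),2.4); save(cs,"z3.png",(120,190,220,290),7); save(cs,"z4.png",(225,95,305,185),7)
s=state(); print(np.round(s["eef_pos"],3),s["time_s"],np.round(s["joint_vel"],3))
```

```text
[ 0.368 -0.254  0.288] 61.9 [ 0.008  0.018  0.    -0.    -0.003 -0.   ]
```

View pics/z1.png

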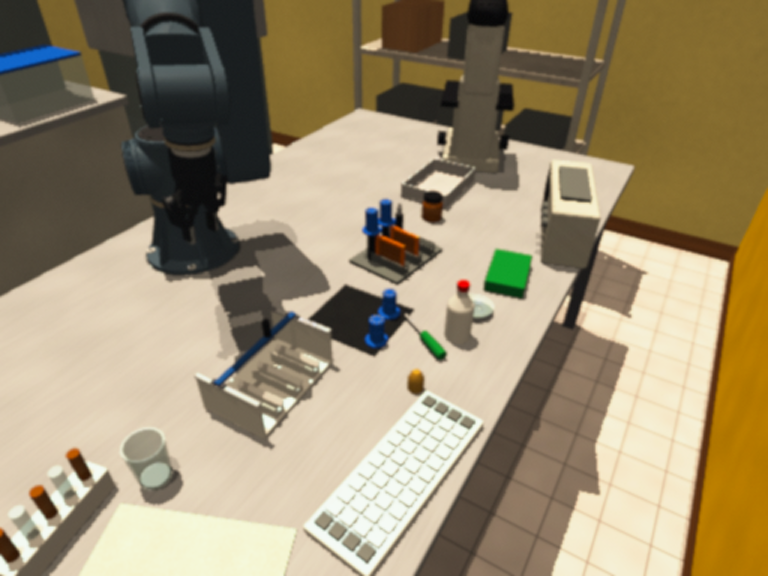

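View pics/z2.png

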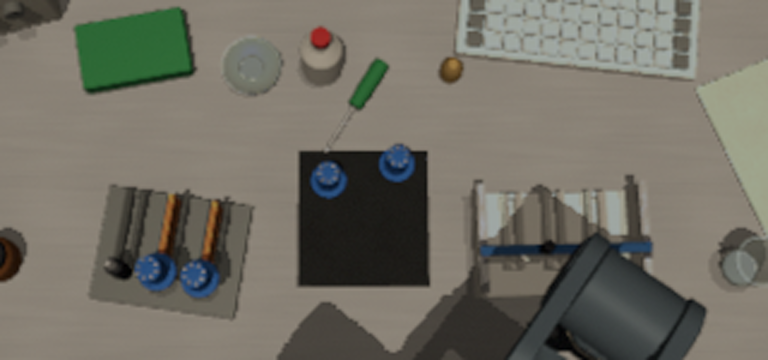

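View pics/z3.png

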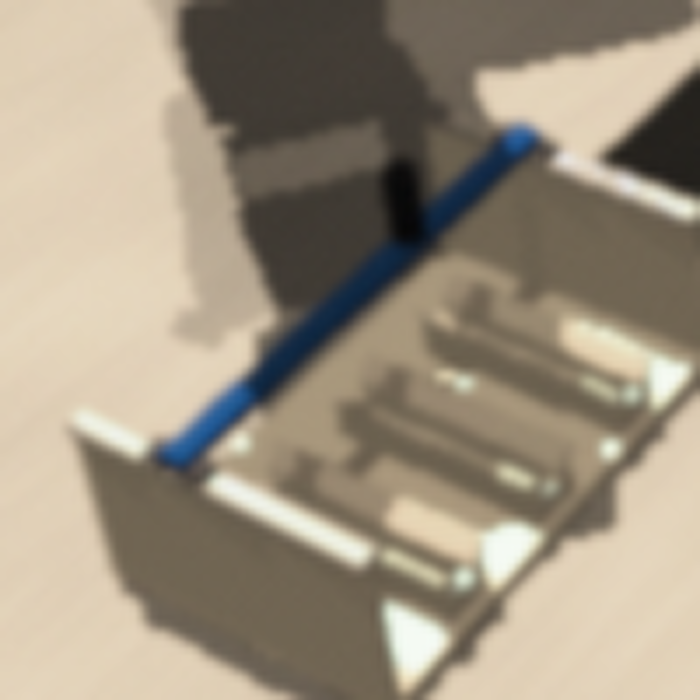

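View pics/z4.png

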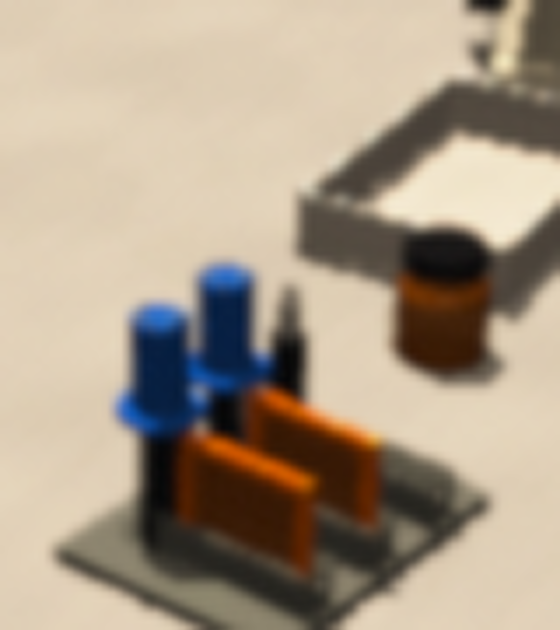

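Run:
```python
from ov import *
ct=cap("top"); cs=cap("scene")
L=[(q,(255,255,0)) for y in(0,-60) for q in circ(-61,y,94,26)+circ(-61,y,156,17)]
draw(ct,[(L,(.5255,.261,-.139))],(150,190,215,255),11,"y1.png")
draw(cs,[(L,(.5255,.261,-.139))],(230,120,275,165),14,"y2.png")
P=cloud(cs)
for u,v in ((225+160/7,95+320/7),(225+227/7,95+275/7)): print(P[int(v)-1:int(v)+2,int(u)-1:int(u)+2,2].round(3).tolist())
```

```text
[[0.154, 0.156, 0.156], [0.157, 0.158, 0.158], [0.158, 0.155, 0.157]]
[[0.158, 0.156, 0.155], [0.157, 0.159, 0.158], [0.158, 0.162, 0.16]]
```

View pics/y1.png

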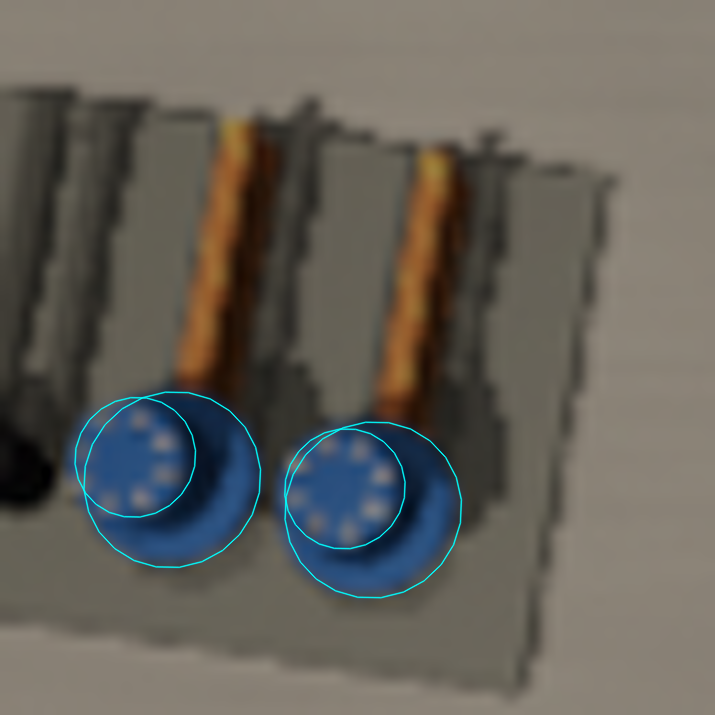

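View pics/y2.png

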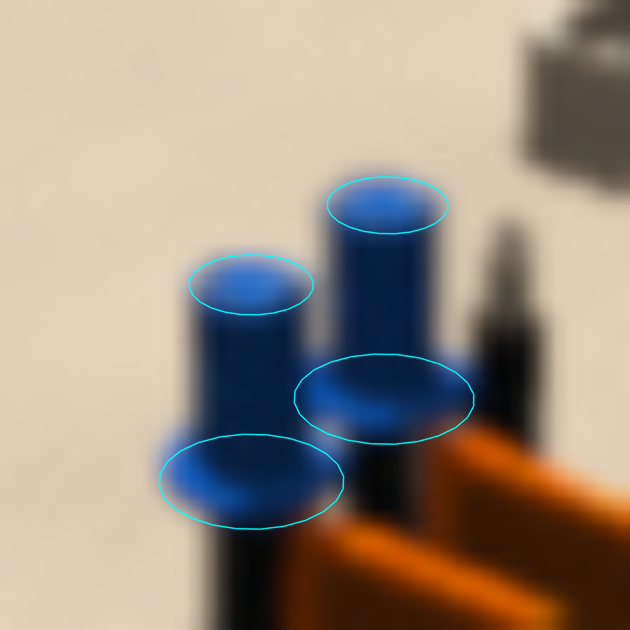

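Cap tops read about 157 mm in depth, against 156 mm for fully home. The panels are seated, the keeper is shut and the arm is clear, so I'm handing in.

```bash
python3 -c "
from plant import *
print(sign_off())"
```

```text
the job is handed in; nothing more can be done
None
```

I finished the job and handed it in at about 62 s of the 210 s allowed; no verdict was reported.

- **Keeper, opening:** I slid it fully open at the start.
- **Panels:** There were two, in the cassette's middle and -y slots. They now stand in the carrier's middle and -y slots.
- **Caps:** I pressed a blue cap down on each of those two columns until it stopped hard, at 61 N and 65 N on the wrist against the 120 N limit.
- **Keeper, closing:** I slid it shut against its stop. The empty cassette's bar is back where it was in the first image, to within about 2 pixels.

**Last checks:** The camera depth put both cap tops at about 157 mm, where fully home is 156 mm. Both panels matched the seated outline when I checked them before capping, and still look upright in the final pictures. The gripper was open and clear of everything.

**What went wrong or disagreed:**
- The second panel first wedged at a tilt between its column and the slot end. Pushing it with closed fingers (11 N) did not free it. I regripped it, set it flat on clear bench between the mat and the carrier, and then inserted it properly.
- In the overlays the cap flanges look 2–3 mm higher than predicted. The cap-top heights and the hard stops both say the caps are home.
- One spare cap moved about 1–2 cm on its mat during the run. The arm was never near it, so I left it.

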